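# Sort returned optics parts into the covered carousel and stack the trays

## Task

Empty the coloured trays of optics parts down the chute of the parts carousel, turning the carousel first so that everything from a tray lands in the compartment with the floor of the same colour (a tray may hold one or two parts, or none). Press all three emptied trays together on the studded dock as one stack, each fully home, and, once all the parts are in, leave the carousel with its grey spare compartment under the chute. Do not shift the other things on the bench.

Things in the scene. Friction and masses are not known exactly. Their poses are not given: they have to be found in the camera images.
- carousel (a joint): angle of the turning bin about its vertical axis, rad, counter-clockwise from above positive, stops at +-12.5 (two turns either way). Turns with slight friction (about 0.06 N m) and stays where left. At 0 the bin's x axis lies along the base's x axis
- carousel_base: fixed part of the parts carousel: round grey base 300 mm across, 12 mm thick, four rods, and a clear round cover 316 mm across, its top 104 mm above the bench, carrying a sheet-aluminium chute. Origin on the bench on the carousel's axis; z up; its x axis points from the chute to the carousel's axis (the chute stands on the -x side)
- chute_mouth (a point): middle of the chute's open top, 180 mm above the bench, axes as carousel_base. The mouth is 118 mm along x and 124 mm along y; the chute narrows steeply to its outlet
- chute_outlet (a point): middle of the chute's outlet (80 mm along x, 84 mm along y) in the cover, 90 mm from the carousel's axis, 104 mm above the bench. Parts fall from here into whichever compartment stands below
- wing_handle (a point): black bar-shaped wing handle on the axis that turns the bin: 74 mm long, 16 mm thick, 36 mm high, 180 to 216 mm above the bench. This point: middle of the bar, on the axis, 200 mm above the bench; x along the bar, y across it, z up; it turns with the bin
- carousel_floor (a point): on the axis on the bin's inner floor, 19 mm above the bench, turning with the bin. The bin (inner radius 139 mm, hub 40 mm across) has four equal compartments parted by 3 mm walls, 75 mm high, along this point's x and y axes: red floor where x>0,y>0; blue x<0,y>0; yellow x<0,y<0; grey (spare) x>0,y<0
- bay_grey (a point): middle of the grey-floored spare compartment, on its floor, 90 mm from the axis; turns with the bin. The compartment is under the chute when this point is below chute_outlet
- tray_red: red stacking tray, 105 x 108 x 36 mm. Origin: centre of the box's underside, z up. Floor 4 mm, 72 mm wide inside, between solid 18 mm rails (y sides); back wall on +x; on -x only a 3 mm lip, emptied over it. Handle tab 12 mm thick (y) behind the back wall: x 52 to 104, z 8 to 36 mm; grip at x 80, z 26. Studs on the rails, sockets under them (see dock_top). 0.16 kg. Holds 0 to 2 parts
- lens_tube1: black lens tube with two grey knurled rings, 30 mm in diameter, 60 mm long, 70 g. Origin at its middle; its long axis is y. Starts lying across the red tray; it belongs in the red compartment. None if absent
- lens_tube2: black lens tube with two grey knurled rings, 30 mm in diameter, 60 mm long, 70 g. Origin at its middle; its long axis is y. Starts lying across the red tray; it belongs in the red compartment. None if absent
- tray_blue: blue stacking tray, otherwise the same as tray_red (same size, origin, handle, studs, mass). Its parts, if any, are the posts
- post1: bare steel pillar post, 25 mm in diameter, 60 mm long, 70 g. Origin at its middle; its long axis is y. Starts lying across the blue tray; it belongs in the blue compartment. None if absent
- post2: bare steel pillar post, 25 mm in diameter, 60 mm long, 70 g. Origin at its middle; its long axis is y. Starts lying across the blue tray; it belongs in the blue compartment. None if absent
- tray_yellow: yellow stacking tray, otherwise the same as tray_red (same size, origin, handle, studs, mass). Its parts, if any, are the collimators
- collimator1: brass-coloured collimator barrel, 27 mm in diameter, 60 mm long, 70 g. Origin at its middle; its long axis is y. Starts lying across the yellow tray; it belongs in the yellow compartment. None if absent
- collimator2: brass-coloured collimator barrel, 27 mm in diameter, 60 mm long, 70 g. Origin at its middle; its long axis is y. Starts lying across the yellow tray; it belongs in the yellow compartment. None if absent
- dock_top (a point): middle of the top face of the tray dock: fixed aluminium plate 115 (x) x 120 (y) x 12 mm high. Studs at x +-32, y +-45 mm from here, and alike on each tray: 11 mm across, tapering to 5, 10 mm high. They enter 14 mm square sockets 13 mm deep under the trays. First tray: origin here, x along or against x; each further tray 36 mm higher. z up
- dish_a: clear Petri dish, 60 mm across, 15 mm high; belongs to the bench, leave it
- dish_b: clear Petri dish, 60 mm across, 15 mm high; belongs to the bench, leave it
- mouse: black computer mouse, 100 by 60 by 26 mm; belongs to the bench, leave it
- tape_roll: yellow roll of tape lying flat, 68 mm across, 18 mm high; belongs to the bench, leave it
- hex_driver: red-handled driver lying flat, 150 mm long; belongs to the bench, leave it
- lens_post: lens on a short steel post, 98 mm high; belongs to the bench, leave it
Mind the look-alikes: they are no part of the job. There is more than one size of the tray_red; the one meant has the size given above. Leave any orange look-alike of the lens_tube2 alone.

How it is judged:
By the outcome, as a careful person would: the job done as asked, in the order asked, and still so for the second after the job is handed in, with the robot touching nothing.
Of lens_tube1, lens_tube2, post1, post2, collimator1, collimator2 only 3 to 5 are there at a start; the rules pass over those that are not, and their reading is None.
At some moment in a run one of tray_red, tray_blue, tray_yellow may be knocked a few centimetres aside while the robot is not near it.
It also fails if it takes over 208 s, if anything falls off the work surface, if the arm or the gripper's body presses on something with over 40 N, if the wrist force passes 120 N, or if a joint passes its speed limit or range.

## Robot

A 6-joint arm with a two-finger parallel gripper is mounted at the origin on the work surface. World frame = base frame: x ahead of the robot, y to its left, z up, the work surface at z = 0. Lengths are in m, angles in degrees, forces in N, time in s.
With the tool pointing down it reaches from about 0.35 to 0.875 m from the base axis. Payload 4.2 kg.
Tool frame: the origin (TCP) lies midway between the tips of the shut fingers; the grasp point (between the pads) lies 19 mm behind it; z points along the fingers, y is the direction in which the jaws open and shut (so a half turn about z gives the same grasp; the last joint's range is limited). The gripper opens to 87 mm and grips with 3 to 60 N. Pads are 19 mm wide; open, the fingers measure 117 mm over their backs; the gripper's body (75 mm by 190 mm) begins 51 mm behind the grasp point.
Start: joints at [84.889, 22.042, 0.453, 0, -68.411, -14.817], TCP at [0.213, 0.588, 0.198] pointing down, gripper open.
Joint ranges: [-179.83, 179.83], [-69.29, 118.12], [-61.27, 80.66], [-181.25, 117.63], [-171.15, -9.14], [-177.46, 177.46]. Speed limits (degrees/s): [159.86, 159.86, 180, 180, 180, 180].

## Interface

Orientations are given as a 3x3 rotation matrix whose columns are the frame's x, y, z axes.
In Python, from station import r gives the robot as it stands.
- The arm moves only by the tool play_rows, never from a script. Its argument "commands" is a list that holds one entry, the list of rows, each a list of 7 numbers: the shift along the world's x, y, z in m, then the turn, a rotation vector about the world's x, y, z in rad, then the closure, from 0 (fully open) to 1 (shut). A call has 1 to 5 rows; each row is the pose to reach, as a shift and turn from the pose commanded when the call began; what a row does not reach only later rows make up. A row lasts 1/10 s, in which the tool goes at most 50 mm and 8.59 degrees, less where a joint would pass 70% of its speed; a pose out of reach is approached as far as the arm can. A call with a gripper value outside its range is refused whole. The fingers move at their own pace and stop on an object; the grip force is fixed at half the most. Time passes only in rows, so rows that repeat a pose let the fingers close. It gives the time, the measured TCP pose, the force and the opening at its end, in the units of the state.
- r.sense(): the state, without advancing time (a new reading comes with each control period).
- r.capture(name): name is "side" or "top"; returns a dict with "image" (420x560x3 uint8, red, green, blue), "range_z" (420x560 float32, m along the optical axis (not along the pixel's ray), 0 where there is no reading), "intrinsics" (3x3 intrinsics, pixels), "extrinsics" (4x4, takes a point from camera to world coordinates). Camera axes: x right, y up, looking along -z (the intrinsics and any distortion apply to the point x, -y, -z); pixel columns grow to the right and rows downward; lengths in m; the calibration is good to about 2 mm. A picture is of the moment at which its call begins.
- r.finish_job(): hands the job in, once; it reports no verdict.
The state is a dict: "time_s": time; "joints": joint angles; "joint_velocities": joint speeds; "effort": joint torques, N m; "tcp_pos": TCP position; "ee_rot": TCP orientation; "wrist_force": force on the tool from outside, world axes, zero at the start; "moment": the same for the moment, N m; "gripper_width": opening from 0.0 (shut) to 1.0 (fully open).
Only numpy, scipy, OpenCV 4.12 (cv2) and the standard library are available. Lean on these libraries where they do the work, as an engineer would, in place of code of your own. Each camera call takes 0.05 s, during which the arm holds its last target. There are 200 camera calls.

## Working session

There is one attempt and no reset: what is moved stays moved. The work goes in short steps, Python scripts to look and compute and a tool call to move; the robot and the scene stay as the last step left them, time stands still between calls to the robot, and variables do not carry over. Pictures are saved under pics/ and viewed, about 12 in all and at most 16, crops included, and the job is handed in when it is done.

Besides the shell and the picture viewer there is one more tool, called after "Request:" as name([rows], argument=value, ...), one row to a line, values as JSON. play_rows: Moves the arm, as the interface text tells. Its arguments: {"type":"object","properties":{"commands":{"type":"array","items":{"type":"array","items":{"type":"array","items":{"type":"number"}}}}},"required":["commands"]}

```bash
mkdir -p pics; ls
cat > h.py <<'E'
import numpy as np, cv2
from station import r
def cap(n):
    c=r.capture(n); return c
def cloud(c):
    K=c["intrinsics"];z=c["range_z"];h,w=z.shape
    u,v=np.meshgrid(np.arange(w),np.arange(h))
    p=np.stack([(u-K[0,2])/K[0,0]*z,-(v-K[1,2])/K[1,1]*z,-z],-1)
    T=np.array(c["extrinsics"]);return p@T[:3,:3].T+T[:3,3]
def save(c,f,box=None,s=1):
    im=c["image"][:,:,::-1]
    if box: x0,y0,x1,y1=box; im=im[y0:y1,x0:x1]
    cv2.imwrite("pics/"+f,cv2.resize(im,None,fx=s,fy=s,interpolation=cv2.INTER_CUBIC))
E
python3 - <<'E'
from h import *
import pickle
for n in("top","side"):
    c=cap(n);save(c,n+"0.png",s=1.42);pickle.dump({k:c[k] for k in c},open(n+"0.pkl","wb"));print(n,c["intrinsics"],c["extrinsics"])
print(r.sense())
E
```

```text
pics
top [[503.9074979    0.         285.2683905 ]
 [  0.         503.9074979  215.52212016]
 [  0.           0.           1.        ]] [[-0.00687211  0.99712421 -0.07547236  0.36402253]
 [-0.9998758  -0.00578134  0.01466158  0.00927708]
 [ 0.01418308  0.07556374  0.9970401   1.57888441]
 [ 0.          0.          0.          1.        ]]
side [[518.91751668   0.         275.18549145]
 [  0.         518.91751668 204.74151355]
 [  0.           0.           1.        ]] [[ 0.94191227  0.24524021 -0.22947444  0.18505362]
 [-0.33556764  0.65872163 -0.67340937 -0.85203316]
 [-0.01398728  0.71129674  0.70275266  1.00949439]
 [ 0.          0.          0.          1.        ]]
{'time_s': 0.1, 'joints': array([ 8.48887244e+01,  2.20879900e+01,  3.87570440e-01, -2.53550573e-02,
       -6.84110666e+01, -1.48153402e+01]), 'joint_velocities': array([-0.04754531, -0.04333285,  0.20989803,  0.12753654, -0.00337723,
        0.0574499 ]), 'effort': array([ 5.57726489e-04, -3.91687882e+01,  1.87936342e+01,  4.23181191e+00,
        1.34779693e-02, -7.25358836e-05]), 'tcp_pos': array([0.212809  , 0.58703189, 0.19735146]), 'ee_rot': array([[ 9.40074295e-01, -3.40969178e-01, -5.83197336e-04],
       [-3.40969662e-01, -9.40072377e-01, -1.90136907e-03],
       [ 1.00060544e-04,  1.98628079e-03, -9.99998022e-01]]), 'wrist_force': array([ 0.29407355,  0.25640167, -0.31704524]), 'moment': array([ 0.04251684, -0.01442914,  0.05217987]), 'gripper_width': 1.002418847616677}
```

View pics/top0.png

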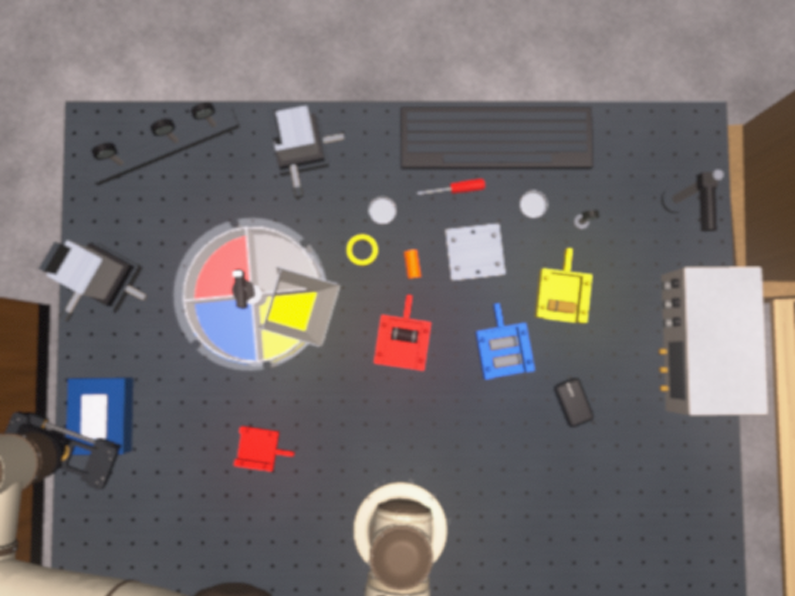

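View pics/side0.png

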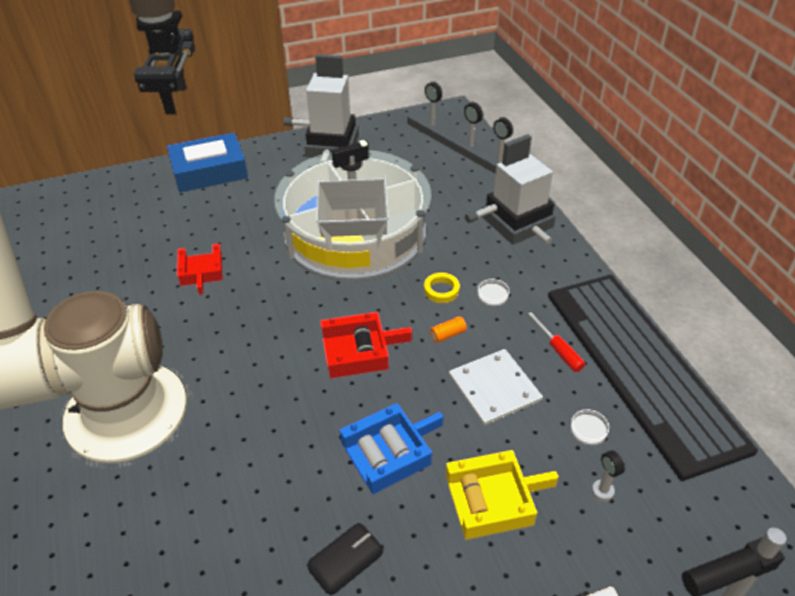

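Red candidates: (403,342), which holds a tube, and the smaller empty one at (256,449). I'll measure both sizes. Parts seen are 1 lens tube, 2 posts and 1 collimator. The orange cylinder at (412,263) is a decoy.

```bash
cat >> h.py <<'E'
def masks(c):
    hsv=cv2.cvtColor(c["image"],cv2.COLOR_RGB2HSV);H,S,V=cv2.split(hsv)
    g=(S>150)&(V>90)
    return dict(red=g&((H<6)|(H>174)),blue=g&(H>100)&(H<125),yellow=g&(H>22)&(H<34))
def trays(c,show=True,minA=0.004):
    P=cloud(c);out={}
    for k,m in masks(c).items():
        n,lab,st,_=cv2.connectedComponentsWithStats(m.astype(np.uint8))
        for i in range(1,n):
            if st[i,4]<250: continue
            p=P[lab==i]; q=p[(p[:,2]>0.026)&(p[:,2]<0.16)]  # walls, tab
            if len(q)<60: continue
            zt=np.percentile(q[:,2],90)
            # body via raster at 1mm, opening removes tab
            pp=p[p[:,2]>-0.005]; o=pp[:,:2].min(0)-0.02
            im=np.zeros((400,400),np.uint8); ij=((pp[:,:2]-o)*1000).astype(int)
            ij=ij[(ij<400).all(1)]; im[ij[:,0],ij[:,1]]=1
            im=cv2.morphologyEx(im,cv2.MORPH_CLOSE,np.ones((9,9)))
            cn,_=cv2.findContours(im,cv2.RETR_EXTERNAL,cv2.CHAIN_APPROX_NONE); im2=np.zeros_like(im);cv2.drawContours(im2,cn,-1,1,-1)
            b=cv2.morphologyEx(im2,cv2.MORPH_OPEN,np.ones((31,31)))
            t=(im2-b); t=cv2.morphologyEx(t,cv2.MORPH_OPEN,np.ones((5,5)))
            xy=np.argwhere(b)
            if len(xy)<500: continue
            rc=cv2.minAreaRect(xy.astype(np.float32)); cen=np.array(rc[0])/1000+o
            txy=np.argwhere(t); tc=txy.mean(0)/1000+o if len(txy) else cen
            a=np.degrees(np.arctan2(*(tc-cen)[::-1]))
            ra=rc[2]; a2=ra+90*np.round((a-ra)/90)
            if show: print(k,"px",st[i,:4],"cen",cen.round(4),"size",np.round(rc[1],0),"tab",tc.round(4),"yaw tab %.1f rect %.1f"%(a,a2),"ztop %.3f"%zt)
E
python3 - <<'E'
from h import *
import pickle
c=pickle.load(open("top0.pkl","rb"));trays(c)
P=cloud(c)
def pts(u,v): return P[int(round(v/1.42)),int(round(u/1.42))].round(4)
for n,u,v in [("dock",475,251),("dockTL",446,229),("TR",500,225),("BR",505,276),("BL",450,280)]: print(n,pts(u,v))
Z=P[...,2]
u,v=np.meshgrid(np.arange(560),np.arange(420)); reg=(u>110)&(u<250)&(v>140)&(v<270)
m=reg&(Z>0.19)&(Z<0.23);q=P[m];rc=cv2.minAreaRect((q[:,:2]*1000).astype(np.float32));print("handle",len(q),rc,np.percentile(q[:,2],[5,50,95]))
m=reg&(Z>0.172)&(Z<0.188)&(u>185);q=P[m];rc=cv2.minAreaRect((q[:,:2]*1000).astype(np.float32));print("chute",len(q),rc,cv2.boxPoints(rc))
m=reg&(Z>0.097)&(Z<0.110);q=P[m];print("cover",len(q),cv2.minEnclosingCircle((q[:,:2]*1000).astype(np.float32)))
lo=(u>305)&(u<365)&(v>150)&(v<205)&(Z>0.008)&(Z<0.016);q=P[lo];rc=cv2.minAreaRect((q[:,:2]*1000).astype(np.float32));print("dock",rc)
# dock studs
lo=(u>305)&(u<365)&(v>150)&(v<205)&(Z>0.016);print("studs",P[lo].round(3)[:20])
save(c,"c1.png",(115,145,255,270),5.6)
save(c,"c2.png",(150,180,420,340),2.9)
E
```

```text
red px [264 208  39  53] cen [ 0.4028 -0.0065] size [109. 106.] tab [ 0.4665 -0.0204] yaw tab -12.3 rect -7.8 ztop 0.042
red px [165 300  42  32] cen [0.1786 0.3078] size [85. 86.] tab [0.1647 0.2539] yaw tab -104.5 rect -90.0 ztop 0.034
blue px [336 214  40  53] cen [ 0.3835 -0.2289] size [104. 108.] tab [ 0.4461 -0.2182] yaw tab 9.7 rect 8.4 ztop 0.042
yellow px [377 175  40  52] cen [ 0.5038 -0.3595] size [109. 107.] tab [ 0.5775 -0.3722] yaw tab -9.8 rect -6.0 ztop 0.042
dock [ 0.6032 -0.1709  0.0113]
dockTL [ 0.6561 -0.1061  0.0018]
TR [ 0.6653 -0.227   0.001 ]
BR [ 0.5501 -0.2375  0.0027]
BL [ 0.541  -0.114   0.0051]
handle 212 ((504.5206298828125, 306.651611328125), (74.37098693847656, 18.187572479248047), 5.308663845062256) [0.19517623 0.21471047 0.22040018]
chute 283 ((471.3614807128906, 196.26112365722656), (129.0730438232422, 128.09828186035156), 73.37460327148438) [[391.52512 152.7478 ]
 [514.2684  116.0972 ]
 [551.1979  239.77444]
 [428.4546  276.42505]]
cover 6697 ((499.0449523925781, 297.8281555175781), 168.9768829345703)
dock ((601.0864868164062, -172.3932647705078), (178.49203491210938, 163.08889770507812), 87.07427978515625)
studs [[ 0.662 -0.193  0.018]
 [ 0.662 -0.196  0.02 ]
 [ 0.662 -0.208  0.021]
 [ 0.364  0.009  1.579]
 [ 0.659 -0.202  0.019]
 [ 0.659 -0.215  0.016]
 [ 0.659 -0.218  0.017]
 [ 0.655 -0.142  0.022]
 [ 0.656 -0.19   0.018]
 [ 0.656 -0.199  0.017]
 [ 0.364  0.009  1.579]
 [ 0.656 -0.212  0.016]
 [ 0.656 -0.215  0.018]
 [ 0.656 -0.221  0.018]
 [ 0.653 -0.108  0.017]
 [ 0.653 -0.111  0.016]
 [ 0.653 -0.152  0.017]
 [ 0.653 -0.187  0.017]
 [ 0.364  0.009  1.579]
 [ 0.65  -0.108  0.016]]
```

View pics/c1.png

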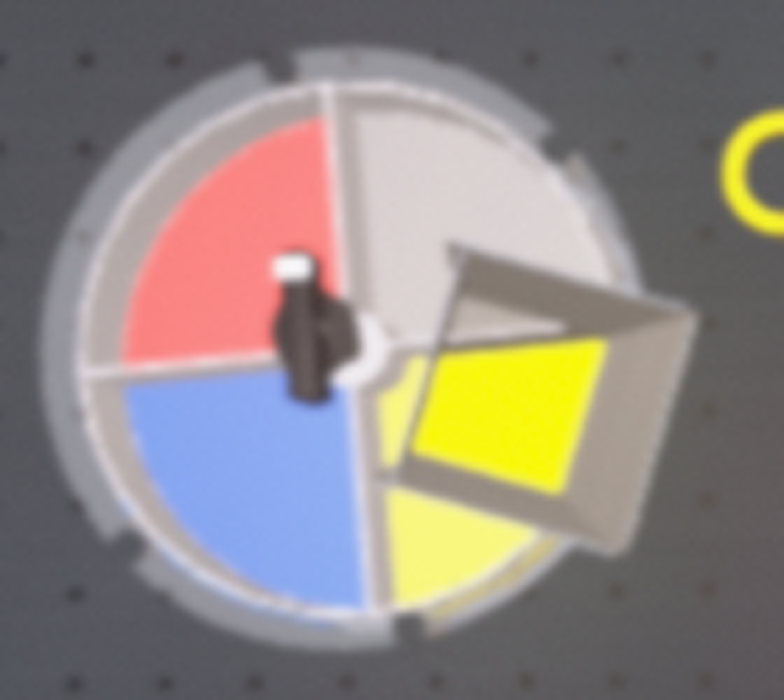

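View pics/c2.png

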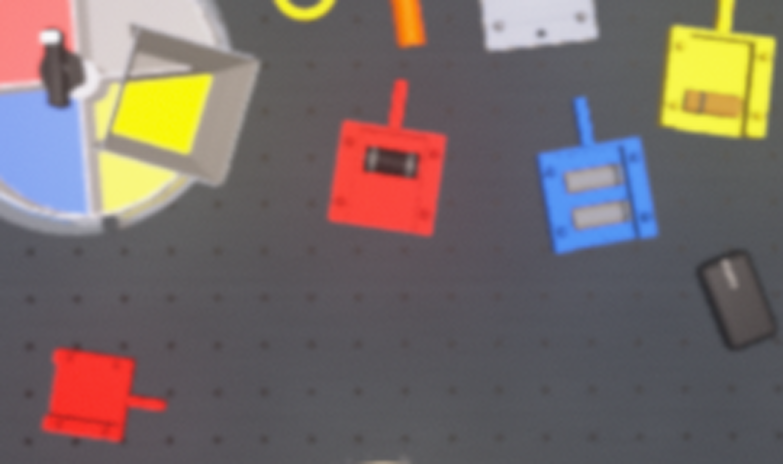

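Red tray meant: the 109x106 mm one at (0.403,-0.007). The (256,449) one is only 85 mm, so it is the look-alike. The carousel axis is near (0.5045,0.307), with the bin at 5.3° and the chute axis at about 73.4°. Yellow therefore needs about +23° of turn.

I'll write a planner for the moves next.

```bash
cat >> h.py <<'E'
from scipy.spatial.transform import Rotation as Ro
AX=np.array([0.5045,0.3067]);CH=np.array([0.471,0.196]);BY=73.4
def Rt(yaw,tilt=0): return (Ro.from_euler("z",yaw,degrees=True)*Ro.from_euler("y",-tilt,degrees=True)).as_matrix()
def tool(Rtr,s=-1): return Rtr@np.diag([-s,s,-1.])
def plan(wps,start=None):
    """wps: list of (name,pos,R). prints chunked relative moves"""
    st=r.sense();p,R=(st["tcp_pos"],st["ee_rot"]) if start is None else start
    print("now",p.round(4),"j",st["joints"].round(0),"w %.2f"%st["gripper_width"],"F",st["wrist_force"].round(1))
    for n,q,Q in wps:
        d=np.array(q)-p;rv=Ro.from_matrix(Q@R.T).as_rotvec()
        N=int(max(1,np.ceil(np.linalg.norm(d)/0.23),np.ceil(np.degrees(np.linalg.norm(rv))/41)))
        print(n,"x%d"%N,(d/N).round(4),(rv/N).round(4));p,R=np.array(q),Q
E
python3 - <<'E'
from h import *
D=tool(Rt(5.3))
plan([("over",[*AX,.29],D),("down",[*AX,.188],D),("turn",[*AX,.188],tool(Rt(28.4)))])
E
```

```text
now [0.2128 0.587  0.1974] j [ 85.  22.   0.  -0. -68. -15.] w 1.00 F [ 0.3  0.3 -0.3]
over x2 [ 0.1458 -0.1402  0.0463] [ 1.000e-03 -1.000e-04  2.202e-01]
down x1 [ 0.     0.    -0.102] [0. 0. 0.]
turn x1 [0. 0. 0.] [0.     0.     0.4032]
```

Request:
play_rows([
  [[0.03, -0.03, 0.05, 0, 0, 0.1, 0.3], [0.06, -0.06, 0.09, 0, 0, 0.2, 0.5], [0.1, -0.1, 0.093, 0, 0, 0.22, 0.5], [0.14, -0.13, 0.093, 0, 0, 0.22, 0.5], [0.146, -0.14, 0.093, 0, 0, 0.22, 0.5]],
])

```text
time_s: 0.6
tcp_pos: [0.3606, 0.4459, 0.292]
ee_rot: [[0.992, -0.128, 0.0], [-0.128, -0.992, 0.001], [0.0, -0.001, -1.0]]
wrist_force: [0.1, 0.7, 0.3]
gripper_width: 0.631
```

Request:
play_rows([
  [[0.03, -0.03, 0, 0, 0, 0.1, 0.5], [0.06, -0.06, 0, 0, 0, 0.2, 0.5], [0.1, -0.1, 0, 0, 0, 0.22, 0.5], [0.146, -0.14, 0, 0, 0, 0.22, 0.5], [0.146, -0.14, 0, 0, 0, 0.22, 0.5]],
])

```text
time_s: 1.1
tcp_pos: [0.5071, 0.3044, 0.2906]
ee_rot: [[0.996, 0.088, -0.001], [0.088, -0.996, -0.001], [-0.001, 0.001, -1.0]]
wrist_force: [-0.3, 0.3, -0.2]
gripper_width: 0.494
```

Run:
```python
from h import *
D=tool(Rt(5.3))
plan([("over",[*AX,.29],D),("down",[*AX,.188],D)])
c=cap("side");save(c,"s1.png",(170,40,330,200),4)
```

```text
now [0.5071 0.3044 0.2906] j [ 47.  16.   5.   0. -79.  48.] w 0.49 F [-0.3  0.3 -0.2]
over x1 [-0.0026  0.0023 -0.0006] [ 0.0014 -0.0008  0.0043]
down x1 [ 0.     0.    -0.102] [0. 0. 0.]
```

View pics/s1.png

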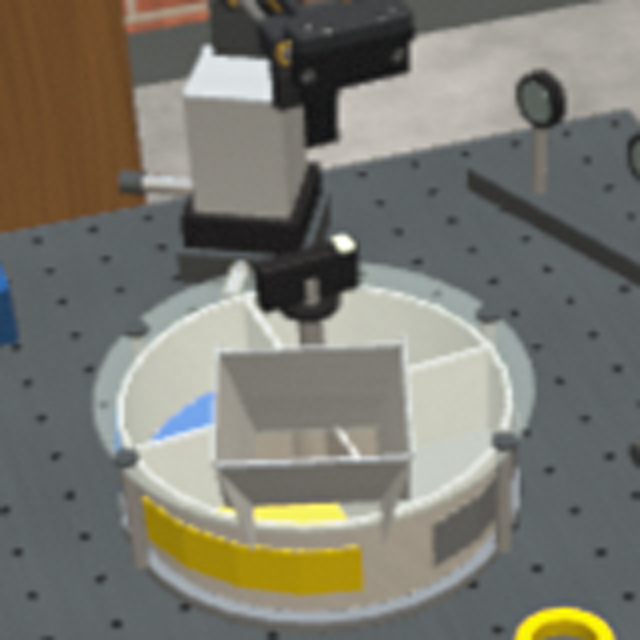

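The handle is under the gripper and looks aligned. Lowering, gripping and turning +23°.

Request:
play_rows([
  [[-0.0026, 0.0023, -0.03, 0, 0, 0.004, 0.5], [-0.0026, 0.0023, -0.06, 0, 0, 0.004, 0.5], [-0.0026, 0.0023, -0.08, 0, 0, 0.004, 0.5], [-0.0026, 0.0023, -0.1, 0, 0, 0.004, 0.5], [-0.0026, 0.0023, -0.102, 0, 0, 0.004, 0.5]],
])

```text
time_s: 1.65
tcp_pos: [0.5004, 0.3088, 0.186]
ee_rot: [[0.995, 0.096, -0.006], [0.096, -0.995, -0.004], [-0.006, 0.004, -1.0]]
wrist_force: [-0.5, -0.6, -0.5]
gripper_width: 0.497
```

Request:
play_rows([
  [[0, 0, 0, 0, 0, 0, 0.8], [0, 0, 0, 0, 0, 0, 1], [0, 0, 0, 0, 0, 0, 1], [0, 0, 0, 0, 0, 0, 1], [0, 0, 0, 0, 0, 0, 1]],
])

```text
time_s: 2.15
tcp_pos: [0.5029, 0.3072, 0.1904]
ee_rot: [[0.995, 0.096, 0.001], [0.096, -0.995, -0.005], [0.0, 0.005, -1.0]]
wrist_force: [2.6, -6.1, 2.1]
gripper_width: 0.161
```

Run:
```python
from h import *
s=r.sense();R=s["ee_rot"];print(np.degrees(np.arctan2(R[1,0],R[0,0])))
plan([("turn",[*AX,.188],tool(Rt(28.4)))])
```

```text
5.5115128242138365
now [0.5029 0.3072 0.1904] j [ 47.  19.  -5.   0. -66.  48.] w 0.16 F [ 2.6 -6.1  2.1]
turn x1 [ 0.0016 -0.0005 -0.0024] [0.0047 0.0015 0.3995]
```

Request:
play_rows([
  [[0, 0, 0, 0, 0, 0.09, 1], [0, 0, 0, 0, 0, 0.18, 1], [0, 0, 0, 0, 0, 0.27, 1], [0, 0, 0, 0, 0, 0.36, 1], [0, 0, 0, 0, 0, 0.4, 1]],
])

```text
time_s: 2.65
tcp_pos: [0.5029, 0.3073, 0.1904]
ee_rot: [[0.878, 0.478, 0.0], [0.478, -0.878, -0.004], [-0.002, 0.004, -1.0]]
wrist_force: [0.9, -6.3, 1.2]
gripper_width: 0.163
```

Request:
play_rows([
  [[0, 0, 0, 0, 0, 0, 1], [0, 0, 0, 0, 0, 0, 0.5], [0, 0, 0, 0, 0, 0, 0.5], [0, 0, 0.02, 0, 0, 0, 0.5], [0, 0, 0.06, 0, 0, 0, 0.5]],
])

```text
time_s: 3.15
tcp_pos: [0.5006, 0.3091, 0.2467]
ee_rot: [[0.879, 0.476, -0.006], [0.476, -0.879, -0.004], [-0.007, 0.001, -1.0]]
wrist_force: [0.4, 0.1, 0.8]
gripper_width: 0.434
```

```bash
cat >> h.py <<'E'
def grip(): 
    return np.array([0.080,0,0.007])
def pose(o,yaw,tilt=0):   # tcp for tray origin o
    R=Rt(yaw,tilt); return np.array(o)+R@grip(),tool(R)
def pour(tilt,dz=0,off=0.03):  # pivot lip bottom
    yaw=BY-90; x=Rt(yaw)[:,0]; piv=np.array([*CH,0.197+dz])+off*x
    R=Rt(yaw,tilt); o=piv-R@np.array([-0.0525,0,0]); return o+R@grip(),tool(R)
E
python3 - <<'E'
from h import *
s=r.sense();R=s["ee_rot"];print(np.degrees(np.arctan2(R[1,0],R[0,0])))
plan([("up",[*AX,.30],s["ee_rot"]),("hi",*pour(0,0.03)),("t",*pour(35)),("t60",*pour(60))])
E
```

```text
28.41848335237578
now [0.5006 0.3091 0.2467] j [ 47.  17.   0.  -0. -73.  71.] w 0.43 F [0.4 0.1 0.8]
up x1 [ 0.0039 -0.0024  0.0533] [0. 0. 0.]
hi x2 [ 0.0611 -0.0786 -0.033 ] [ 0.0008 -0.0038 -0.3929]
t x1 [-0.0268  0.008   0.0447] [-0.1745 -0.5854 -0.    ]
t60 x1 [-0.0425  0.0127  0.0365] [-0.1247 -0.4181 -0.    ]
```

Dry tilt test over the chute, with an empty gripper.

Request:
play_rows([
  [[0.004, -0.003, 0.05, 0, 0, 0, 0.3], [0.03, -0.03, 0.05, 0, 0, -0.13, 0.0], [0.06, -0.07, 0.05, 0, 0, -0.26, 0], [0.09, -0.11, 0.03, 0, 0, -0.39, 0], [0.1, -0.14, 0.02, 0, 0, -0.52, 0]],
])

```text
time_s: 3.65
tcp_pos: [0.6037, 0.1688, 0.2681]
ee_rot: [[1.0, -0.03, -0.0], [-0.03, -1.0, 0.001], [-0.0, -0.001, -1.0]]
wrist_force: [0.0, 0.3, -0.8]
gripper_width: 0.864
```

Request:
play_rows([
  [[0.023, -0.019, -0.01, 0, 0, -0.13, 0], [0.023, -0.019, -0.03, 0, 0, -0.266, 0], [0.015, -0.017, -0.02, -0.04, -0.14, -0.266, 0], [0.01, -0.015, -0.01, -0.08, -0.27, -0.266, 0], [0.005, -0.013, 0, -0.11, -0.4, -0.266, 0]],
])

```text
time_s: 4.15
tcp_pos: [0.608, 0.1585, 0.2704]
ee_rot: [[0.878, -0.297, 0.376], [-0.256, -0.954, -0.157], [0.405, 0.041, -0.913]]
wrist_force: [0.8, -0.9, 1.0]
gripper_width: 1.004
```

Run:
```python
from h import *
plan([("t40",*pour(40)),("t60",*pour(60)),("t65",*pour(65))])
c=cap("top");save(c,"t1.png",(100,120,300,280),3.5)
```

```text
now [0.608  0.1585 0.2704] j [ 39.  11. -19.  27. -52.  19.] w 1.00 F [ 0.8 -0.9  1. ]
t40 x1 [-0.0153  0.0012  0.0171] [-0.0425 -0.2806  0.0177]
t60 x1 [-0.0353  0.0105  0.0277] [-0.0997 -0.3345 -0.    ]
t65 x1 [-0.0101  0.003   0.0048] [-0.0249 -0.0836  0.    ]
```

Request:
play_rows([
  [[-0.008, 0.001, 0.01, -0.02, -0.14, 0.01, 0], [-0.015, 0.001, 0.017, -0.04, -0.28, 0.018, 0], [-0.027, 0.005, 0.026, -0.08, -0.4, 0.018, 0], [-0.04, 0.009, 0.036, -0.11, -0.51, 0.018, 0], [-0.05, 0.012, 0.045, -0.14, -0.61, 0.018, 0]],
])

```text
time_s: 4.7
tcp_pos: [0.5611, 0.1668, 0.3137]
ee_rot: [[0.531, -0.298, 0.793], [-0.166, -0.955, -0.247], [0.831, 0.0, -0.557]]
wrist_force: [1.4, -0.7, 0.7]
gripper_width: 1.002
```

Run:
```python
from h import *
plan([("t60",*pour(60)),("t65",*pour(65))])
c=cap("top");save(c,"t2.png",(100,120,300,280),3.5)
trays(c)
```

```text
now [0.5611 0.1668 0.3137] j [ 40.  -0. -51.  90. -44. -41.] w 1.00 F [ 1.4 -0.7  0.7]
t60 x1 [-0.0036  0.0035  0.0015] [-0.0193 -0.064   0.0127]
t65 x1 [-0.0101  0.003   0.0048] [-0.0249 -0.0836  0.    ]
red px [263 208  40  53] cen [ 0.4045 -0.0069] size [109. 109.] tab [ 0.48   -0.0187] yaw tab -8.9 rect -7.9 ztop 0.041
blue px [336 214  40  53] cen [ 0.3838 -0.2285] size [104. 108.] tab [ 0.4467 -0.2199] yaw tab 7.8 rect 9.5 ztop 0.042
yellow px [378 175  39  53] cen [ 0.5035 -0.3591] size [108. 106.] tab [ 0.5769 -0.3698] yaw tab -8.3 rect -6.8 ztop 0.042
```

View pics/t2.png

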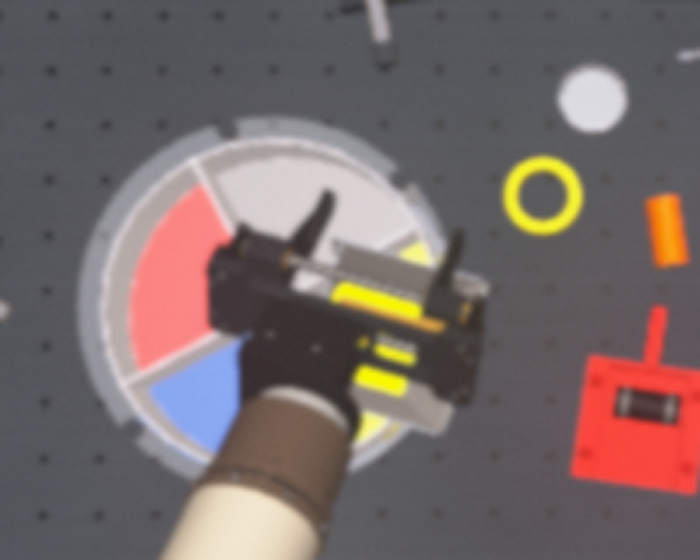

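The tilt works (57° reached), and the yellow compartment is under the chute. Now to the yellow tray.

Run:
```python
from h import *
p,D=pose([.5036,-.3593,0],-7.5)
plan([("over",p+[0,0,.12],D),("down",p,D)])
```

```text
now [0.5579 0.1681 0.3111] j [ 40.  -0. -52.  91. -44. -41.] w 1.01 F [-4.9  0.  -2.8]
over x3 [ 0.0083 -0.1793 -0.0614] [0.0714 0.3205 0.0483]
down x1 [ 0.    0.   -0.12] [0. 0. 0.]
```

Request:
play_rows([
  [[0.0, -0.01, 0.01, 0.014, 0.064, 0.01, 0], [0.0, -0.03, 0.01, 0.028, 0.13, 0.02, 0], [0.004, -0.08, 0.0, 0.042, 0.19, 0.03, 0], [0.008, -0.13, -0.02, 0.056, 0.26, 0.04, 0], [0.008, -0.179, -0.03, 0.071, 0.32, 0.048, 0]],
])

```text
time_s: 5.25
tcp_pos: [0.5697, -0.0051, 0.2843]
ee_rot: [[0.773, -0.249, 0.583], [-0.185, -0.968, -0.168], [0.606, 0.022, -0.795]]
wrist_force: [1.0, -0.5, 0.8]
gripper_width: 1.001
```

Request:
play_rows([
  [[0.002, -0.036, -0.01, 0.014, 0.064, 0.01, 0], [0.004, -0.072, -0.025, 0.028, 0.13, 0.02, 0], [0.006, -0.11, -0.04, 0.042, 0.19, 0.03, 0], [0.008, -0.145, -0.05, 0.056, 0.26, 0.04, 0], [0.008, -0.179, -0.061, 0.071, 0.32, 0.048, 0]],
])

```text
time_s: 5.75
tcp_pos: [0.5792, -0.182, 0.2244]
ee_rot: [[0.931, -0.191, 0.31], [-0.173, -0.981, -0.082], [0.32, 0.023, -0.947]]
wrist_force: [1.7, -1.5, 1.4]
gripper_width: 1.003
```

Request:
play_rows([
  [[0.002, -0.036, -0.01, 0.014, 0.064, 0.01, 0], [0.004, -0.072, -0.025, 0.028, 0.13, 0.02, 0], [0.006, -0.11, -0.05, 0.042, 0.19, 0.03, 0], [0.008, -0.145, -0.07, 0.056, 0.26, 0.04, 0], [0.008, -0.179, -0.093, 0.071, 0.32, 0.048, 0]],
])

```text
time_s: 6.25
tcp_pos: [0.5876, -0.3629, 0.1302]
ee_rot: [[0.99, -0.14, -0.002], [-0.14, -0.99, -0.008], [-0.001, 0.008, -1.0]]
wrist_force: [1.1, 0.0, 0.2]
gripper_width: 1.003
```

Run:
```python
from h import *
p,D=pose([.5036,-.3593,0],-7.5)
plan([("over",p+[0,0,.12],D),("down",p,D)])
c=cap("side");save(c,"s2.png",(270,270,470,420),3.5)
```

```text
now [ 0.5876 -0.3629  0.1302] j [-18.  31.   5.   1. -64. 100.] w 1.00 F [1.1 0.  0.2]
over x1 [-0.0047 -0.0069 -0.0032] [ 0.0081 -0.0023  0.01  ]
down x1 [ 0.    0.   -0.12] [0. 0. 0.]
```

View pics/s2.png

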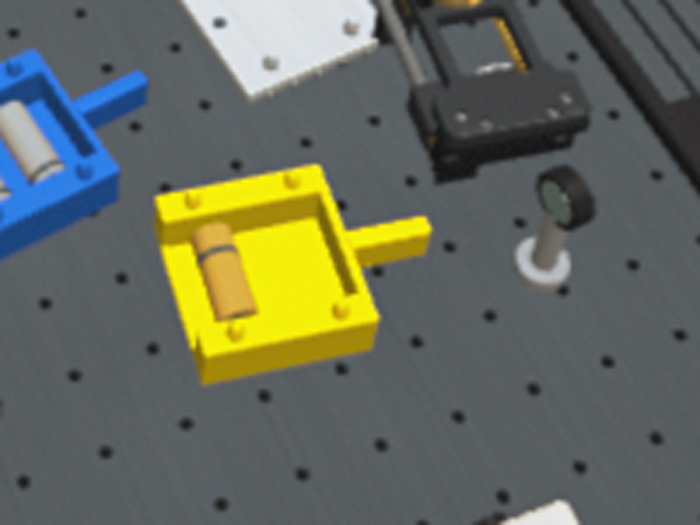

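Run:
```python
from h import *
import pickle
for n,b in (("top",(398,430,138,165)),("side",(410,445,312,352))):
    P=cloud(pickle.load(open(n+"0.pkl","rb")));q=P[b[2]:b[3],b[0]:b[1]].reshape(-1,3);q=q[(q[:,2]>.02)&(q[:,2]<.12)];print(n,len(q),q.min(0),q.max(0))
```

```text
top 91 [ 0.66196645 -0.42283205  0.02283022] [ 0.67848722 -0.38934433  0.10377368]
side 313 [ 0.65985854 -0.4250297   0.02083828] [ 0.67845118 -0.39003438  0.10102676]
```

The lens post is at x≥0.66, which clears the gripper body. Descending and gripping.

Request:
play_rows([
  [[-0.0047, -0.0069, -0.03, 0.008, -0.002, 0.01, 0.3], [-0.0047, -0.0069, -0.06, 0.008, -0.002, 0.01, 0.4], [-0.0047, -0.0069, -0.09, 0.008, -0.002, 0.01, 0.4], [-0.0047, -0.0069, -0.115, 0.008, -0.002, 0.01, 0.4], [-0.0047, -0.0069, -0.123, 0.008, -0.002, 0.01, 0.4]],
])

```text
time_s: 6.8
tcp_pos: [0.5799, -0.367, 0.0041]
ee_rot: [[0.991, -0.132, -0.005], [-0.132, -0.991, 0.002], [-0.006, -0.001, -1.0]]
wrist_force: [-0.1, 1.2, -1.1]
gripper_width: 0.648
```

Request:
play_rows([
  [[0, 0, 0, 0, 0, 0, 0.4], [0, 0, 0, 0, 0, 0, 0.8], [0, 0, 0, 0, 0, 0, 1], [0, 0, 0, 0, 0, 0, 1], [0, 0, 0, 0, 0, 0, 1]],
])

```text
time_s: 7.3
tcp_pos: [0.582, -0.3686, 0.0087]
ee_rot: [[0.991, -0.131, 0.001], [-0.131, -0.991, -0.002], [0.001, 0.002, -1.0]]
wrist_force: [0.0, -0.3, 0.5]
gripper_width: 0.32
```

Request:
play_rows([
  [[0, 0, 0, 0, 0, 0, 1], [0, 0, 0.01, 0, 0, 0, 1], [0, 0, 0.025, 0, 0, 0, 1], [0, 0, 0.045, 0, 0, 0, 1], [0, 0, 0.07, 0, 0, 0, 1]],
])

```text
time_s: 7.8
tcp_pos: [0.5813, -0.3684, 0.0789]
ee_rot: [[0.991, -0.131, -0.001], [-0.131, -0.991, -0.001], [-0.001, 0.001, -1.0]]
wrist_force: [0.1, 0.2, 0.2]
gripper_width: 0.009
```

Run:
```python
from h import *
plan([("hi",*pour(0,0.05)),("lo",*pour(0)),("t20",*pour(20)),("t40",*pour(40)),("t60",*pour(60))])
c=cap("side");save(c,"s3.png",(270,220,470,370),3.5)
```

```text
now [ 0.5813 -0.3684  0.0789] j [-19.  33.   2.   0. -58. 101.] w 0.01 F [0.1 0.2 0.2]
hi x3 [0.0152 0.1726 0.0584] [ 0.0004 -0.0005 -0.0526]
lo x1 [ 0.    0.   -0.05] [0. 0. 0.]
t20 x1 [-0.01    0.003   0.0449] [-0.0997 -0.3345 -0.    ]
t40 x1 [-0.0241  0.0072  0.0386] [-0.0997 -0.3345  0.    ]
t60 x1 [-0.0353  0.0105  0.0277] [-0.0997 -0.3345 -0.    ]
```

View pics/s3.png

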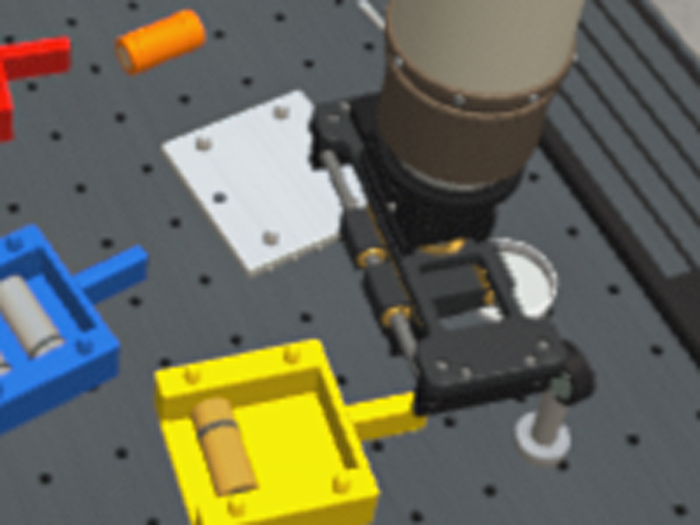

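The fingers are slow (about 0.07 per row), so I lifted before they had gripped, and the tray is untouched. Reopening, lowering and waiting for the grip.

Request:
play_rows([
  [[0, 0, 0, 0, 0, 0, 0.5], [0, 0, 0, 0, 0, 0, 0.5], [0, 0, 0, 0, 0, 0, 0.5], [0, 0, 0, 0, 0, 0, 0.5], [0, 0, 0, 0, 0, 0, 0.5]],
])

```text
time_s: 8.35
tcp_pos: [0.5811, -0.3683, 0.0767]
ee_rot: [[0.991, -0.131, -0.002], [-0.131, -0.991, -0.001], [-0.002, 0.001, -1.0]]
wrist_force: [0.7, -0.1, 0.0]
gripper_width: 0.378
```

Request:
play_rows([
  [[0, 0, 0, 0, 0, 0, 0.5], [0, 0, 0, 0, 0, 0, 0.5], [0.001, 0, -0.03, 0, 0, 0, 0.5], [0.001, -0.001, -0.06, 0, 0, 0, 0.5], [0.001, -0.001, -0.071, 0, 0, 0, 0.5]],
])

```text
time_s: 8.85
tcp_pos: [0.5802, -0.3684, 0.0031]
ee_rot: [[0.991, -0.132, -0.006], [-0.132, -0.991, 0.001], [-0.007, -0.001, -1.0]]
wrist_force: [-1.3, -0.0, -0.4]
gripper_width: 0.502
```

Request:
play_rows([
  [[0, 0, 0, 0, 0, 0, 0.8], [0, 0, 0, 0, 0, 0, 1], [0, 0, 0, 0, 0, 0, 1], [0, 0, 0, 0, 0, 0, 1], [0, 0, 0, 0, 0, 0, 1]],
])

```text
time_s: 9.35
tcp_pos: [0.583, -0.3696, 0.0077]
ee_rot: [[0.991, -0.131, 0.001], [-0.131, -0.991, -0.002], [0.001, 0.002, -1.0]]
wrist_force: [0.9, -0.5, 1.8]
gripper_width: 0.135
```

Request:
play_rows([
  [[0, 0, 0, 0, 0, 0, 1], [0, 0, 0, 0, 0, 0, 1], [0, 0, 0, 0, 0, 0, 1], [0, 0, 0, 0, 0, 0, 1], [0, 0, 0, 0, 0, 0, 1]],
])

```text
time_s: 9.85
tcp_pos: [0.5833, -0.3697, 0.0074]
ee_rot: [[0.991, -0.131, 0.001], [-0.131, -0.991, -0.002], [0.001, 0.002, -1.0]]
wrist_force: [0.6, 0.5, 5.1]
gripper_width: 0.13
```

Request:
play_rows([
  [[0, 0, 0.01, 0, 0, 0, 1], [0, 0, 0.02, 0, 0, 0, 1], [0, 0, 0.035, 0, 0, 0, 1], [0, 0, 0.05, 0, 0, 0, 1], [0, 0, 0.07, 0, 0, 0, 1]],
])

```text
time_s: 10.35
tcp_pos: [0.582, -0.3692, 0.0773]
ee_rot: [[0.991, -0.132, -0.002], [-0.132, -0.991, -0.001], [-0.002, 0.001, -1.0]]
wrist_force: [0.6, 0.3, -1.9]
gripper_width: 0.132
```

Run:
```python
from h import *
plan([("hi",*pour(0,0.05)),("lo",*pour(0)),("t20",*pour(20)),("t40",*pour(40)),("t60",*pour(60))])
c=cap("top");trays(c);P=cloud(c)
q=P[masks(c)["yellow"]];q=q[(q[:,1]<-.25)&(q[:,0]>.3)];i=q[:,0]<.48;print("z lipside",np.percentile(q[i,2],90),"back",np.percentile(q[(q[:,0]>.53),2],90))
```

```text
now [ 0.582  -0.3692  0.0773] j [-19.  34.   2.   0. -58. 101.] w 0.13 F [ 0.6  0.3 -1.9]
hi x3 [0.0149 0.1729 0.0589] [ 0.0002 -0.0007 -0.0525]
lo x1 [ 0.    0.   -0.05] [0. 0. 0.]
t20 x1 [-0.01    0.003   0.0449] [-0.0997 -0.3345 -0.    ]
t40 x1 [-0.0241  0.0072  0.0386] [-0.0997 -0.3345  0.    ]
t60 x1 [-0.0353  0.0105  0.0277] [-0.0997 -0.3345 -0.    ]
red px [165 300  42  32] cen [0.1777 0.3078] size [83. 85.] tab [0.1653 0.2553] yaw tab -103.3 rect -90.0 ztop 0.034
yellow px [382 187  41  40] cen [ 0.5028 -0.3589] size [109. 106.] tab [ 0.5028 -0.3589] yaw tab 0.0 rect -6.0 ztop 0.106
z lipside 0.10510197042168064 back 0.1083091432832742
```

Yellow is gripped and level. Carrying it to the chute.

Request:
play_rows([
  [[0, 0.01, 0.02, 0, 0, 0, 1], [0.002, 0.03, 0.045, 0, 0, -0.01, 1], [0.005, 0.06, 0.07, 0, 0, -0.02, 1], [0.007, 0.095, 0.09, 0, 0, -0.03, 1], [0.01, 0.13, 0.11, 0, 0, -0.04, 1]],
])

```text
time_s: 10.9
tcp_pos: [0.5923, -0.2384, 0.1881]
ee_rot: [[0.985, -0.172, 0.0], [-0.172, -0.985, -0.001], [0.0, 0.001, -1.0]]
wrist_force: [0.5, 0.8, -1.1]
gripper_width: 0.129
```

Request:
play_rows([
  [[0.003, 0.035, 0.015, 0, 0, -0.01, 1], [0.006, 0.07, 0.03, 0, 0, -0.02, 1], [0.009, 0.105, 0.045, 0, 0, -0.03, 1], [0.012, 0.14, 0.057, 0, 0, -0.04, 1], [0.015, 0.175, 0.067, 0, 0, -0.05, 1]],
])

```text
time_s: 11.4
tcp_pos: [0.6074, -0.063, 0.2552]
ee_rot: [[0.975, -0.22, 0.001], [-0.22, -0.975, -0.001], [0.001, 0.001, -1.0]]
wrist_force: [0.7, -0.4, -1.9]
gripper_width: 0.127
```

Request:
play_rows([
  [[0.003, 0.035, 0, 0, 0, -0.01, 1], [0.007, 0.07, 0, 0, 0, -0.02, 1], [0.011, 0.105, 0, 0, 0, -0.03, 1], [0.015, 0.14, 0, 0, 0, -0.05, 1], [0.018, 0.165, 0, 0, 0, -0.067, 1]],
])

```text
time_s: 11.9
tcp_pos: [0.6252, 0.1027, 0.254]
ee_rot: [[0.959, -0.284, -0.001], [-0.284, -0.959, -0.001], [-0.001, 0.001, -1.0]]
wrist_force: [0.2, -0.7, -2.2]
gripper_width: 0.129
```

Request:
play_rows([
  [[0.001, 0.025, 0, 0, 0, 0, 1], [0.002, 0.04, 0, 0, 0, 0, 1], [0.002, 0.049, 0, 0, 0, 0, 1], [0.002, 0.049, 0, 0, 0, 0, 1], [0.002, 0.049, 0, 0, 0, 0, 1]],
])

```text
time_s: 12.4
tcp_pos: [0.6273, 0.1489, 0.2536]
ee_rot: [[0.958, -0.285, -0.001], [-0.285, -0.958, -0.001], [-0.001, 0.002, -1.0]]
wrist_force: [-0.0, -0.4, -2.7]
gripper_width: 0.128
```

Run:
```python
from h import *
plan([("hi",*pour(0,0.05)),("lo",*pour(0)),("t20",*pour(20)),("t40",*pour(40)),("t60",*pour(60))])
c=cap("side");save(c,"s4.png",(160,30,360,180),3.5)
```

```text
now [0.6273 0.1489 0.2536] j [ 28.  22.   9.   0. -77.  46.] w 0.13 F [-0.  -0.4 -2.7]
hi x1 [-0.0006  0.0007  0.0004] [ 0.0015 -0.0014 -0.0004]
lo x1 [ 0.    0.   -0.05] [0. 0. 0.]
t20 x1 [-0.01    0.003   0.0449] [-0.0997 -0.3345 -0.    ]
t40 x1 [-0.0241  0.0072  0.0386] [-0.0997 -0.3345  0.    ]
t60 x1 [-0.0353  0.0105  0.0277] [-0.0997 -0.3345 -0.    ]
```

View pics/s4.png

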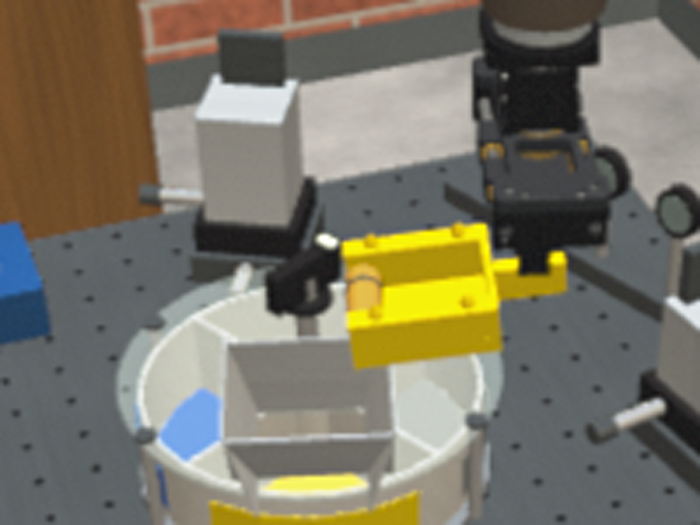

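Tray, chute and part look right. Lowering and pouring.

Request:
play_rows([
  [[0, 0, -0.01, 0, 0, 0, 1], [0, 0, -0.025, 0, 0, 0, 1], [0, 0, -0.04, 0, 0, 0, 1], [0, 0, -0.05, 0, 0, 0, 1], [0, 0, -0.05, 0, 0, 0, 1]],
])

```text
time_s: 12.95
tcp_pos: [0.6263, 0.1487, 0.2012]
ee_rot: [[0.958, -0.286, -0.005], [-0.286, -0.958, -0.003], [-0.004, 0.004, -1.0]]
wrist_force: [0.2, 0.9, -1.3]
gripper_width: 0.131
```

Request:
play_rows([
  [[-0.001, 0, 0.009, -0.02, -0.067, 0, 1], [-0.002, 0.001, 0.018, -0.04, -0.134, 0, 1], [-0.005, 0.002, 0.027, -0.06, -0.2, 0, 1], [-0.007, 0.0025, 0.036, -0.08, -0.268, 0, 1], [-0.01, 0.003, 0.045, -0.1, -0.335, 0, 1]],
])

```text
time_s: 13.45
tcp_pos: [0.6177, 0.1528, 0.2502]
ee_rot: [[0.899, -0.285, 0.331], [-0.268, -0.958, -0.099], [0.346, 0.0, -0.938]]
wrist_force: [0.1, 0.3, -1.2]
gripper_width: 0.13
```

Request:
play_rows([
  [[-0.004, 0.001, 0.008, -0.02, -0.067, 0, 1], [-0.009, 0.002, 0.016, -0.04, -0.134, 0, 1], [-0.014, 0.004, 0.024, -0.06, -0.2, 0, 1], [-0.019, 0.006, 0.032, -0.08, -0.268, 0, 1], [-0.024, 0.007, 0.039, -0.1, -0.335, 0, 1]],
])

```text
time_s: 13.95
tcp_pos: [0.5932, 0.1601, 0.2893]
ee_rot: [[0.731, -0.285, 0.62], [-0.218, -0.958, -0.184], [0.646, -0.0, -0.763]]
wrist_force: [1.8, -1.0, -0.9]
gripper_width: 0.129
```

Request:
play_rows([
  [[-0.006, 0.002, 0.006, -0.02, -0.067, 0, 1], [-0.013, 0.004, 0.012, -0.04, -0.134, 0, 1], [-0.02, 0.006, 0.017, -0.06, -0.2, 0, 1], [-0.028, 0.008, 0.023, -0.08, -0.268, 0, 1], [-0.035, 0.01, 0.028, -0.1, -0.335, 0, 1]],
])

```text
time_s: 14.45
tcp_pos: [0.5581, 0.1699, 0.3174]
ee_rot: [[0.474, -0.286, 0.833], [-0.142, -0.958, -0.248], [0.869, -0.001, -0.495]]
wrist_force: [-0.2, -1.0, -1.4]
gripper_width: 0.13
```

Request:
play_rows([
  [[0, 0, 0, 0, 0, 0, 1], [0, 0, 0, 0, 0, 0, 1], [0, 0, 0, 0, 0, 0, 1], [0, 0, 0, 0, 0, 0, 1], [0, 0, 0, 0, 0, 0, 1]],
])

```text
time_s: 14.95
tcp_pos: [0.5588, 0.1698, 0.3159]
ee_rot: [[0.479, -0.287, 0.83], [-0.142, -0.958, -0.249], [0.866, 0.001, -0.499]]
wrist_force: [0.6, -0.1, -1.2]
gripper_width: 0.131
```

Run:
```python
from h import *
plan([("t35",*pour(35,.03)),("hi",*pour(0,0.05))])
c=cap("side");save(c,"s5.png",(160,30,360,180),3.5)
```

```text
now [0.5588 0.1698 0.3159] j [ 38.   0. -53.  98. -46. -47.] w 0.13 F [ 0.6 -0.1 -1.2]
t35 x1 [ 0.0411 -0.0122 -0.0072] [0.1262 0.4185 0.0009]
hi x1 [ 0.0268 -0.008  -0.0547] [0.1745 0.5854 0.    ]
```

View pics/s5.png

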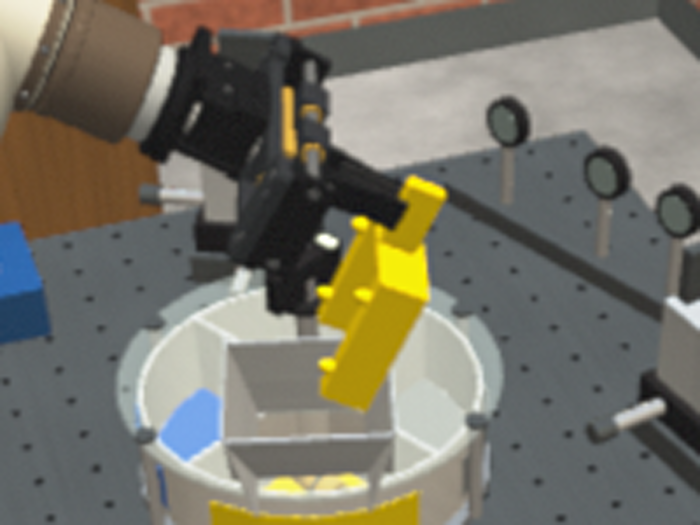

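The collimator has dropped onto the yellow floor. I'll refine the dock pose and plan the placement.

```bash
cat >> h.py <<'E'
def dock_over(z,DK,DY,x=0): return pose([*DK,z],DY)
E
python3 - <<'E'
from h import *
import pickle
for n in("top","side"):
    c=pickle.load(open(n+"0.pkl","rb"));P=cloud(c)
    g=c["image"].min(2);m=((g>130)&(abs(P[...,0]-.603)<.09)&(abs(P[...,1]+.172)<.09)&(P[...,2]<.05)).astype(np.uint8)
    k,lab,st,_=cv2.connectedComponentsWithStats(m);i=1+st[1:,4].argmax()
    q=P[lab==i];print(n,len(q),q[:,2].mean());
    o=np.array([.5,-.28]);pl=q[:,:2]
    # project at z=.012 by ray for robustness
    K=c["intrinsics"];T=np.array(c["extrinsics"]);vu=np.argwhere(lab==i).astype(float)
    def ray(u,v,z): 
        d=T[:3,:3]@np.array([(u-K[0,2])/K[0,0],-(v-K[1,2])/K[1,1],-1]);t=(z-T[2,3])/d[2];return (T[:3,3]+t*d)[:2]
    w=np.array([ray(u,v,.012) for v,u in vu]);print(cv2.minAreaRect((w*1000).astype(np.float32)))
E
```

```text
top 1472 0.011970912504030465
((603.4364013671875, -169.16018676757812), (119.29666900634766, 124.08995819091797), 6.326659679412842)
side 1948 0.011580248552140036
((601.6000366210938, -170.91485595703125), (117.1329574584961, 124.8076400756836), 6.4172539710998535)
```

Run:
```python
from h import *
import pickle
from scipy.optimize import minimize
for n in("top","side"):
    c=pickle.load(open(n+"0.pkl","rb"));K=c["intrinsics"];T=np.array(c["extrinsics"])
    g=cv2.GaussianBlur(c["image"].min(2).astype(np.float32),(0,0),.7)
    def proj(X):
        p=(X-T[:3,3])@T[:3,:3];return np.stack([K[0,0]*p[:,0]/-p[:,2]+K[0,2],K[1,1]*-p[:,1]/-p[:,2]+K[1,2]],1)
    a,b=np.meshgrid(np.linspace(-.08,.08,161),np.linspace(-.08,.08,161));a=a.ravel();b=b.ravel()
    ins=np.where((abs(a)<.0575)&(abs(b)<.06),1.,-1.)
    ins[(abs(a)>.067)|(abs(b)>.07)]=0
    def f(x):
        R=Rt(x[2])[:2,:2];w=np.stack([a,b],1)@R.T+x[:2];X=np.c_[w,np.full(len(w),.012)]
        uv=proj(X).astype(np.float32);v=cv2.remap(g,uv[:,:1],uv[:,1:],cv2.INTER_LINEAR).ravel()
        return -(v*ins).sum()/1e4
    s=minimize(f,[.6025,-.170,5],method="Nelder-Mead",options=dict(initial_simplex=[[.6025,-.17,5],[.606,-.17,5],[.6025,-.166,5],[.6025,-.17,2]]));print(n,s.x,s.fun)
p,D=pose([.602,-.170,0],5)
plan([("t35",*pour(35,.03)),("hi",*pour(0,0.05)),("dock+",p+[0,0,.09],D)])
```

```text
top [ 0.60342302 -0.16876483  6.09740529] -217.77693207015992
side [ 0.60123336 -0.16976878  6.23312537] -238.34689318580627
now [0.5587 0.1698 0.3158] j [ 38.   0. -53.  98. -46. -47.] w 0.12 F [ 0.8  0.  -1.2]
t35 x1 [ 0.0412 -0.0122 -0.007 ] [0.1263 0.4184 0.0009]
hi x1 [ 0.0268 -0.008  -0.0547] [0.1745 0.5854 0.    ]
dock+ x2 [ 0.0275 -0.1563 -0.0785] [0.     0.     0.1885]
```

Request:
play_rows([
  [[0.008, -0.002, 0.005, 0.025, 0.084, 0, 1], [0.016, -0.005, 0.008, 0.05, 0.167, 0, 1], [0.025, -0.008, 0.006, 0.076, 0.25, 0, 1], [0.033, -0.01, 0, 0.1, 0.335, 0, 1], [0.041, -0.012, -0.007, 0.126, 0.418, 0, 1]],
])

```text
time_s: 15.5
tcp_pos: [0.5991, 0.158, 0.3086]
ee_rot: [[0.787, -0.285, 0.547], [-0.234, -0.958, -0.163], [0.571, -0.0, -0.821]]
wrist_force: [0.6, -0.6, -0.7]
gripper_width: 0.129
```

Request:
play_rows([
  [[0.005, -0.002, 0, 0.035, 0.117, 0, 1], [0.01, -0.004, -0.01, 0.07, 0.234, 0, 1], [0.015, -0.005, -0.025, 0.105, 0.35, 0, 1], [0.022, -0.006, -0.04, 0.14, 0.47, 0, 1], [0.027, -0.008, -0.055, 0.1745, 0.585, 0, 1]],
])

```text
time_s: 16.0
tcp_pos: [0.6271, 0.1507, 0.2539]
ee_rot: [[0.959, -0.284, -0.003], [-0.284, -0.959, 0.003], [-0.003, -0.002, -1.0]]
wrist_force: [0.7, -0.3, -1.0]
gripper_width: 0.132
```

Request:
play_rows([
  [[0.006, -0.03, 0, 0, 0, 0.04, 1], [0.012, -0.07, 0, 0, 0, 0.08, 1], [0.018, -0.11, -0.02, 0, 0, 0.13, 1], [0.025, -0.15, -0.04, 0, 0, 0.18, 1], [0.03, -0.19, -0.06, 0, 0, 0.22, 1]],
])

```text
time_s: 16.5
tcp_pos: [0.6567, -0.0416, 0.1925]
ee_rot: [[0.998, -0.068, 0.001], [-0.068, -0.998, -0.0], [0.001, 0.0, -1.0]]
wrist_force: [0.7, 0.2, -1.3]
gripper_width: 0.128
```

Request:
play_rows([
  [[0.006, -0.035, -0.02, 0, 0, 0.04, 1], [0.012, -0.07, -0.04, 0, 0, 0.08, 1], [0.018, -0.1, -0.06, 0, 0, 0.12, 1], [0.023, -0.12, -0.08, 0, 0, 0.17, 1], [0.023, -0.122, -0.09, 0, 0, 0.17, 1]],
])

```text
time_s: 17.0
tcp_pos: [0.6784, -0.1647, 0.1003]
ee_rot: [[0.995, 0.097, -0.003], [0.097, -0.995, 0.0], [-0.003, -0.001, -1.0]]
wrist_force: [0.1, 0.7, -1.6]
gripper_width: 0.13
```

```bash
cat >> h.py <<'E'
DK=[.6023,-.1693];DY=6.1
E
python3 - <<'E'
from h import *
p,D=pose([*DK,0],DY)
plan([("dock+",p+[0,0,.06],D),("in",p+[0,0,.012],D)])
c=cap("top");trays(c)
E
```

```text
now [ 0.6784 -0.1647  0.1003] j [ -0.  33.   5.  -0. -62.  96.] w 0.13 F [ 0.1  0.7 -1.6]
dock+ x1 [ 0.0035  0.0039 -0.0333] [-0.0002 -0.0034  0.0094]
in x1 [ 0.     0.    -0.048] [0. 0. 0.]
red px [165 300  42  32] cen [0.1779 0.3078] size [86. 83.] tab [0.1692 0.248 ] yaw tab -98.3 rect -90.0 ztop 0.034
blue px [336 215  41  52] cen [ 0.3827 -0.2299] size [106. 107.] tab [ 0.4466 -0.2239] yaw tab 5.4 rect 9.2 ztop 0.042
yellow px [320 153  40  39] cen [ 0.6013 -0.1722] size [ 99. 107.] tab [ 0.5759 -0.157 ] yaw tab 149.2 rect 185.2 ztop 0.126
yellow px [190 199  33  33] cen [0.48   0.2253] size [68. 78.] tab [0.4999 0.2455] yaw tab 45.5 rect 90.0 ztop 0.044
```

Request:
play_rows([
  [[0.0035, 0.0039, -0.01, 0, -0.003, 0.009, 1], [0.0035, 0.0039, -0.02, 0, -0.003, 0.009, 1], [0.0035, 0.0039, -0.034, 0, -0.003, 0.009, 1], [0.0035, 0.0039, -0.044, 0, -0.003, 0.009, 1], [0.0035, 0.0039, -0.054, 0, -0.003, 0.009, 1]],
])

```text
time_s: 17.55
tcp_pos: [0.6827, -0.1579, 0.0486]
ee_rot: [[0.994, 0.11, 0.004], [0.11, -0.994, -0.001], [0.003, 0.001, -1.0]]
wrist_force: [0.1, 0.3, -1.1]
gripper_width: 0.129
```

Run:
```python
from h import *
p,D=pose([*DK,0],DY)
plan([("24",p+[0,0,.024],D),("in",p+[0,0,.012],D)])
c=cap("side");save(c,"s6.png",(280,200,440,320),4.5)
```

```text
now [ 0.6827 -0.1579  0.0486] j [  0.  36.   2.   0. -55.  96.] w 0.13 F [ 0.1  0.3 -1.1]
24 x1 [-0.0009 -0.0029 -0.0176] [ 0.0006  0.0035 -0.0035]
in x1 [ 0.     0.    -0.012] [0. 0. 0.]
```

View pics/s6.png

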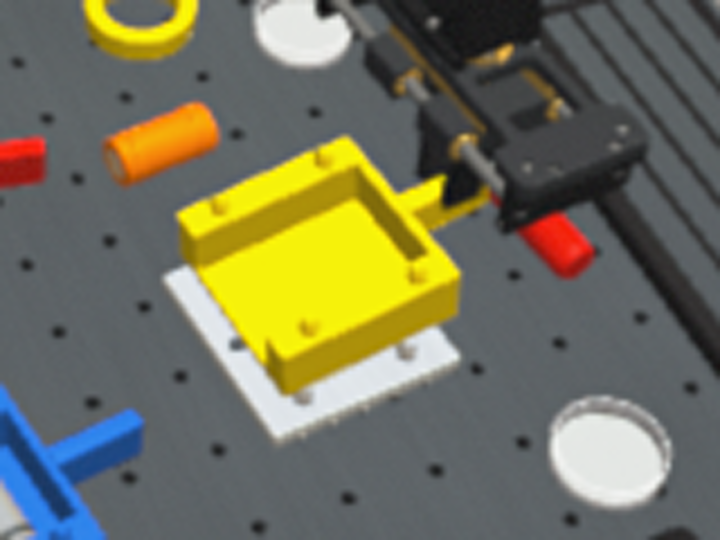

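Viewed count is 10. The tray is empty and sits squarely over the dock. Lowering.

Request:
play_rows([
  [[-0.001, -0.0025, 0, 0, 0, -0.003, 1], [-0.001, -0.0025, -0.006, 0, 0, -0.003, 1], [-0.001, -0.0025, -0.012, 0, 0, -0.003, 1], [-0.001, -0.0025, -0.0176, 0, 0, -0.003, 1], [-0.001, -0.0025, -0.0176, 0, 0, -0.003, 1]],
])

```text
time_s: 18.1
tcp_pos: [0.6811, -0.161, 0.0308]
ee_rot: [[0.994, 0.106, 0.002], [0.106, -0.994, -0.0], [0.002, 0.001, -1.0]]
wrist_force: [-0.0, -0.7, -0.5]
gripper_width: 0.128
```

Request:
play_rows([
  [[0, 0, -0.003, 0, 0, 0, 1], [0, 0, -0.006, 0, 0, 0, 1], [0, 0, -0.009, 0, 0, 0, 1], [0, 0, -0.012, 0, 0, 0, 1], [0, 0, -0.012, 0, 0, 0, 1]],
])

```text
time_s: 18.6
tcp_pos: [0.6823, -0.161, 0.02]
ee_rot: [[0.994, 0.106, 0.005], [0.106, -0.994, -0.001], [0.005, 0.001, -1.0]]
wrist_force: [0.3, 0.9, 1.2]
gripper_width: 0.13
```

Request:
play_rows([
  [[0, 0, -0.001, 0, 0, 0, 1], [0, 0, -0.002, 0, 0, 0, 1], [0, 0, -0.002, 0, 0, 0, 0.5], [0, 0, -0.002, 0, 0, 0, 0.5], [0, 0, -0.002, 0, 0, 0, 0.5]],
])

```text
time_s: 19.1
tcp_pos: [0.6812, -0.161, 0.0173]
ee_rot: [[0.994, 0.106, 0.003], [0.106, -0.994, -0.0], [0.002, 0.001, -1.0]]
wrist_force: [0.0, 0.1, 0.1]
gripper_width: 0.318
```

Request:
play_rows([
  [[0, 0, 0, 0, 0, 0, 0.5], [0, 0, 0, 0, 0, 0, 0.5], [0, 0, 0.02, 0, 0, 0, 0.5], [0, 0, 0.06, 0, 0, 0, 0.5], [0, 0, 0.1, 0, 0, 0, 0.6]],
])

```text
time_s: 19.6
tcp_pos: [0.6812, -0.1611, 0.118]
ee_rot: [[0.994, 0.106, 0.001], [0.106, -0.994, -0.001], [0.001, 0.001, -1.0]]
wrist_force: [0.3, -0.1, -0.2]
gripper_width: 0.461
```

```bash
cat >> h.py <<'E'
def stack(c,zt):
    """rail-top heights near four corners of the docked tray, expected top zt"""
    P=cloud(c).reshape(-1,3);R=Rt(DY)[:2,:2];l=(P[:,:2]-DK)@R
    for sx in(-1,1):
        for sy in(-1,1):
            m=(abs(l[:,0]-sx*.014)<.009)&(abs(l[:,1]-sy*.0445)<.007)&(abs(P[:,2]-zt)<.03)
            print("rail",sx,sy,m.sum(),(np.median(P[m,2])-zt).round(4) if m.any() else None)
E
python3 - <<'E'
from h import *
s=r.sense()
plan([("up",[.6823,-.161,.34],s["ee_rot"]),("hand",[*AX,.30],tool(Rt(28.4-180))),("hand2",[*AX,.188],tool(Rt(28.4-180)))])
for n in("top","side"):
    c=cap(n);stack(c,.048);
    if n=="top":trays(c)
E
```

```text
now [ 0.6812 -0.1611  0.118 ] j [ -0.  33.   6.   0. -63.  96.] w 0.46 F [ 0.3 -0.1 -0.2]
up x1 [1.10e-03 1.00e-04 2.22e-01] [0. 0. 0.]
hand x4 [-0.0445  0.1169 -0.01  ] [ 5.000e-04 -2.000e-04 -6.881e-01]
hand2 x1 [ 0.     0.    -0.112] [0. 0. 0.]
rail -1 -1 27 -0.0007
rail -1 1 28 -0.0003
rail 1 -1 27 0.0022
rail 1 1 27 -0.0001
red px [165 300  42  32] cen [0.1784 0.3073] size [84. 84.] tab [0.1692 0.2474] yaw tab -98.7 rect -90.0 ztop 0.034
blue px [336 215  41  52] cen [ 0.3826 -0.2299] size [106. 107.] tab [ 0.429  -0.2201] yaw tab 12.0 rect 9.5 ztop 0.041
yellow px [317 150  39  45] cen [ 0.6035 -0.1696] size [104. 107.] tab [ 0.6655 -0.1627] yaw tab 6.4 rect 5.5 ztop 0.053
yellow px [190 199  33  33] cen [0.479  0.2243] size [68. 78.] tab [0.4994 0.2468] yaw tab 47.9 rect 90.0 ztop 0.046
rail -1 -1 46 -0.0012
rail -1 1 57 -0.0009
rail 1 -1 36 -0.0002
rail 1 1 46 -0.0018
```

Yellow is home: the rail tops are within about 2 mm of expected all round. Next the carousel turns +90° for blue, with the tool going from 28.4° to 118.4°.

Run:
```python
from h import *
plan([("hand",[.5035,.3072,.30],tool(Rt(28.4))),("hand2",[.5035,.3072,.189],tool(Rt(28.4))),("turn",[.5035,.3072,.189],tool(Rt(118.4)))])
```

```text
now [ 0.6863 -0.1618  0.1257] j [ -0.  32.   6.   0. -63.  96.] w 0.43 F [ 1.  -0.2  1.3]
hand x3 [-0.0609  0.1563  0.0581] [-1.000e-04  6.000e-03  1.294e-01]
hand2 x1 [ 0.     0.    -0.111] [0. 0. 0.]
turn x3 [0. 0. 0.] [0.     0.     0.5236]
```

Request:
play_rows([
  [[0, 0.01, 0.04, 0, 0, 0.03, 0.5], [-0.01, 0.04, 0.08, 0, 0, 0.06, 0.5], [-0.025, 0.08, 0.12, 0, 0, 0.09, 0.5], [-0.045, 0.12, 0.15, 0, 0, 0.12, 0.5], [-0.06, 0.16, 0.175, 0, 0, 0.13, 0.5]],
])

```text
time_s: 20.2
tcp_pos: [0.6252, -0.0101, 0.2877]
ee_rot: [[0.972, 0.234, 0.005], [0.234, -0.972, 0.0], [0.005, 0.001, -1.0]]
wrist_force: [0.5, 1.1, 0.1]
gripper_width: 0.502
```

Request:
play_rows([
  [[-0.015, 0.04, 0, 0, 0, 0.03, 0.5], [-0.03, 0.08, 0, 0, 0, 0.06, 0.5], [-0.045, 0.12, 0, 0, 0, 0.09, 0.5], [-0.06, 0.155, 0, 0, 0, 0.12, 0.5], [-0.075, 0.195, 0, 0, 0, 0.13, 0.5]],
])

```text
time_s: 20.7
tcp_pos: [0.5499, 0.1851, 0.2862]
ee_rot: [[0.933, 0.359, 0.004], [0.359, -0.933, 0.0], [0.004, 0.001, -1.0]]
wrist_force: [0.9, 0.2, -1.0]
gripper_width: 0.503
```

Request:
play_rows([
  [[-0.015, 0.04, 0, 0, 0, 0.03, 0.5], [-0.03, 0.08, 0, 0, 0, 0.06, 0.5], [-0.045, 0.113, 0, 0, 0, 0.09, 0.5], [-0.045, 0.113, 0, 0, 0, 0.129, 0.5], [-0.045, 0.113, 0, 0, 0, 0.129, 0.5]],
])

```text
time_s: 21.2
tcp_pos: [0.5052, 0.2979, 0.2858]
ee_rot: [[0.879, 0.477, 0.003], [0.477, -0.879, 0.0], [0.003, 0.001, -1.0]]
wrist_force: [-0.8, -0.2, -0.3]
gripper_width: 0.502
```

Run:
```python
from h import *
plan([("hand",[.5035,.3072,.30],tool(Rt(28.4))),("hand2",[.5035,.3072,.189],tool(Rt(28.4)))])
```

```text
now [0.5052 0.2979 0.2858] j [ 46.  15.   3.   0. -78.  72.] w 0.50 F [-0.8 -0.2 -0.3]
hand x1 [-0.0017  0.0093  0.0142] [-0.0004  0.0032 -0.0016]
hand2 x1 [ 0.     0.    -0.111] [0. 0. 0.]
```

Request:
play_rows([
  [[-0.0017, 0.0093, 0, 0, 0.003, 0, 0.5], [-0.0017, 0.0093, -0.03, 0, 0.003, 0, 0.5], [-0.0017, 0.0093, -0.06, 0, 0.003, 0, 0.5], [-0.0017, 0.0093, -0.085, 0, 0.003, 0, 0.5], [-0.0017, 0.0093, -0.097, 0, 0.003, 0, 0.5]],
])

```text
time_s: 21.7
tcp_pos: [0.5034, 0.305, 0.1866]
ee_rot: [[0.881, 0.473, -0.003], [0.473, -0.881, -0.002], [-0.003, 0.0, -1.0]]
wrist_force: [-0.6, -0.1, -0.7]
gripper_width: 0.498
```

Request:
play_rows([
  [[0, 0, 0, 0, 0, 0, 1], [0, 0, 0, 0, 0, 0, 1], [0, 0, 0, 0, 0, 0, 1], [0, 0, 0, 0, 0, 0, 1], [0, 0, 0, 0, 0, 0, 1]],
])

```text
time_s: 22.2
tcp_pos: [0.5043, 0.3079, 0.1907]
ee_rot: [[0.88, 0.475, 0.002], [0.475, -0.88, 0.005], [0.004, -0.003, -1.0]]
wrist_force: [-2.4, 3.5, 1.7]
gripper_width: 0.158
```

Request:
play_rows([
  [[0, 0, 0, 0, 0, 0, 1], [0, 0, 0, 0, 0, 0, 1], [0, 0, 0, 0, 0, 0.1, 1], [0, 0, 0, 0, 0, 0.2, 1], [0, 0, 0, 0, 0, 0.3, 1]],
])

```text
time_s: 22.7
tcp_pos: [0.5041, 0.3082, 0.1906]
ee_rot: [[0.697, 0.717, 0.002], [0.717, -0.697, 0.005], [0.005, -0.002, -1.0]]
wrist_force: [-4.0, 5.6, 3.5]
gripper_width: 0.157
```

Request:
play_rows([
  [[0, 0, 0, 0, 0, 0.12, 1], [0, 0, 0, 0, 0, 0.24, 1], [0, 0, 0, 0, 0, 0.36, 1], [0, 0, 0, 0, 0, 0.48, 1], [0, 0, 0, 0, 0, 0.6, 1]],
])

```text
time_s: 23.2
tcp_pos: [0.5033, 0.3086, 0.1906]
ee_rot: [[0.169, 0.986, -0.0], [0.986, -0.169, 0.006], [0.006, -0.001, -1.0]]
wrist_force: [-6.6, 6.5, 5.6]
gripper_width: 0.159
```

Request:
play_rows([
  [[0, 0, 0, 0, 0, 0.12, 1], [0, 0, 0, 0, 0, 0.24, 1], [0, 0, 0, 0, 0, 0.36, 1], [0, 0, 0, 0, 0, 0.48, 1], [0, 0, 0, 0, 0, 0.6, 1]],
])

```text
time_s: 23.7
tcp_pos: [0.5024, 0.3084, 0.1906]
ee_rot: [[-0.417, 0.909, -0.002], [0.909, 0.417, 0.005], [0.005, -0.0, -1.0]]
wrist_force: [-8.6, 6.8, 6.3]
gripper_width: 0.163
```

Run:
```python
from h import *
plan([("turn",[.5035,.3072,.189],tool(Rt(118.4)))])
```

```text
now [0.5024 0.3084 0.1906] j [ 47.  19.  -5.  -0. -66. 158.] w 0.16 F [-8.6  6.8  6.3]
turn x1 [ 0.0011 -0.0012 -0.0016] [-0.0048 -0.0026  0.0656]
```

Request:
play_rows([
  [[0, 0, 0, 0, 0, 0.066, 1], [0, 0, 0, 0, 0, 0.066, 1], [0, 0, 0, 0, 0, 0.066, 0.5], [0, 0, 0, 0, 0, 0.066, 0.4], [0, 0, 0, 0, 0, 0.066, 0.4]],
])

```text
time_s: 24.2
tcp_pos: [0.5044, 0.3058, 0.1893]
ee_rot: [[-0.471, 0.882, -0.001], [0.882, 0.471, 0.0], [0.0, -0.001, -1.0]]
wrist_force: [-0.1, -0.2, 0.4]
gripper_width: 0.353
```

Request:
play_rows([
  [[0, 0, 0, 0, 0, 0, 0.4], [0, 0, 0.03, 0, 0, 0, 0.4], [0, 0, 0.06, 0, 0, 0, 0.4], [0, 0, 0.08, 0, 0, 0, 0.4], [0, 0, 0.1, 0, 0, 0, 0.4]],
])

```text
time_s: 24.7
tcp_pos: [0.5045, 0.3058, 0.2904]
ee_rot: [[-0.471, 0.882, -0.0], [0.882, 0.471, 0.001], [0.001, 0.0, -1.0]]
wrist_force: [0.5, 0.2, 0.2]
gripper_width: 0.597
```

Run:
```python
from h import *
s=r.sense();R=s["ee_rot"];print(np.degrees(np.arctan2(R[1,0],R[0,0])))
c=cap("top");trays(c);save(c,"t3.png",(100,120,400,345),2.6)
p,D=pose([.383,-.2295,0],9)
plan([("over",p+[0,0,.1],D),("down",p,D)])
```

```text
118.06875007611573
red px [263 208  40  53] cen [ 0.4028 -0.0066] size [109. 106.] tab [ 0.4779 -0.0183] yaw tab -8.9 rect -7.9 ztop 0.041
red px [169 300  38  32] cen [0.1816 0.3048] size [77. 76.] tab [0.1604 0.267 ] yaw tab -119.3 rect -90.0 ztop 0.034
blue px [336 215  41  52] cen [ 0.3824 -0.2298] size [106. 107.] tab [ 0.4575 -0.2173] yaw tab 9.4 rect 8.3 ztop 0.041
yellow px [317 142  39  53] cen [ 0.6034 -0.1694] size [103. 108.] tab [ 0.666  -0.1582] yaw tab 10.1 rect 5.4 ztop 0.053
now [0.5061 0.3065 0.2942] j [ 47.  16.   5.   0. -79. 161.] w 0.60 F [0.9 0.2 3.4]
over x3 [-0.0147 -0.1745 -0.0624] [ 0.0008  0.0026 -0.6346]
down x1 [ 0.   0.  -0.1] [0. 0. 0.]
```

View pics/t3.png

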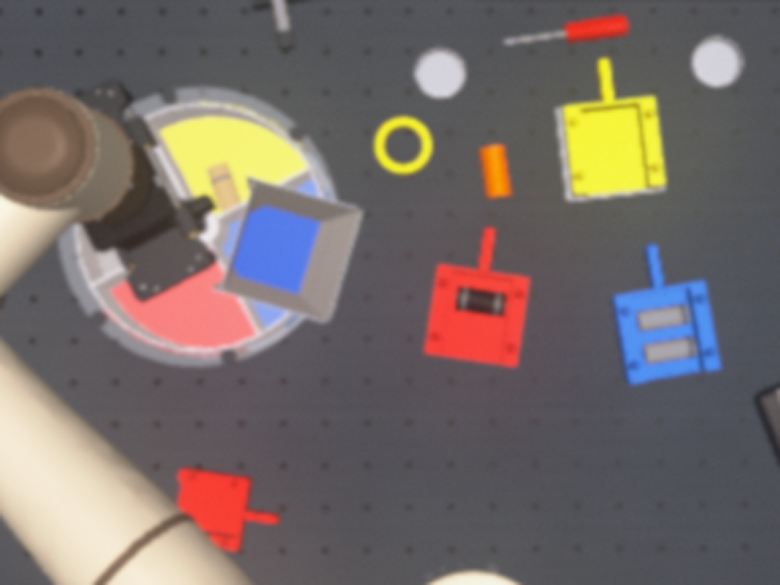

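Blue is now under the chute and the collimator is in yellow (222,185). Going to the blue tray.

Request:
play_rows([
  [[-0.003, -0.03, 0, 0, 0, -0.13, 0.4], [-0.006, -0.06, 0, 0, 0, -0.26, 0.4], [-0.009, -0.1, 0, 0, 0, -0.39, 0.4], [-0.012, -0.14, 0, 0, 0, -0.52, 0.4], [-0.015, -0.175, -0.02, 0, 0, -0.635, 0.4]],
])

```text
time_s: 25.25
tcp_pos: [0.4905, 0.1298, 0.2714]
ee_rot: [[0.149, 0.989, 0.006], [0.989, -0.149, 0.003], [0.004, 0.005, -1.0]]
wrist_force: [0.2, -0.4, 0.4]
gripper_width: 0.597
```

Request:
play_rows([
  [[-0.003, -0.035, -0.01, 0, 0, -0.13, 0.4], [-0.006, -0.07, -0.02, 0, 0, -0.26, 0.4], [-0.009, -0.105, -0.03, 0, 0, -0.39, 0.4], [-0.012, -0.14, -0.04, 0, 0, -0.52, 0.4], [-0.015, -0.175, -0.06, 0, 0, -0.635, 0.4]],
])

```text
time_s: 25.75
tcp_pos: [0.4747, -0.0454, 0.2098]
ee_rot: [[0.706, 0.708, 0.004], [0.708, -0.706, 0.001], [0.003, 0.002, -1.0]]
wrist_force: [0.9, 0.8, 1.1]
gripper_width: 0.598
```

Request:
play_rows([
  [[-0.003, -0.035, -0.02, 0, 0, -0.13, 0.4], [-0.006, -0.07, -0.04, 0, 0, -0.26, 0.4], [-0.009, -0.105, -0.06, 0, 0, -0.39, 0.5], [-0.012, -0.14, -0.08, 0, 0, -0.52, 0.5], [-0.015, -0.174, -0.104, 0, 0, -0.635, 0.5]],
])

```text
time_s: 26.25
tcp_pos: [0.4591, -0.2196, 0.1048]
ee_rot: [[0.989, 0.151, 0.002], [0.151, -0.989, -0.0], [0.002, 0.001, -1.0]]
wrist_force: [0.7, -0.2, 0.7]
gripper_width: 0.509
```

Run:
```python
from h import *
p,D=pose([.383,-.2297,0],8.8)
plan([("over",p+[0,0,.1],D),("down",p,D)])
c=cap("side");P=cloud(c);m=masks(c)["blue"];q=P[m];q=q[(q[:,1]<-.1)&(q[:,2]>.028)&(q[:,2]<.06)];R=Rt(8.8)[:2,:2]
l=(q[:,:2]-[.383,-.2297])@R;t=l[l[:,0]>.065];print("tab local y",np.percentile(t[:,1],[5,50,95]),"tab x max",np.percentile(t[:,0],99))
```

```text
now [ 0.4591 -0.2196  0.1048] j [ -7.  16. -23.  -0. -50. 106.] w 0.51 F [ 0.7 -0.2  0.7]
over x1 [0.003  0.0022 0.0022] [0.0002 0.0023 0.0024]
down x1 [ 0.   0.  -0.1] [0. 0. 0.]
tab local y [-0.00578976 -0.00121008  0.0060065 ] tab x max 0.10145645313790957
```

Request:
play_rows([
  [[0.002, 0.002, -0.02, 0, 0.002, 0.002, 0.5], [0.002, 0.002, -0.045, 0, 0.002, 0.002, 0.5], [0.002, 0.002, -0.07, 0, 0.002, 0.002, 0.5], [0.002, 0.002, -0.09, 0, 0.002, 0.002, 0.5], [0.002, 0.002, -0.0975, 0, 0.002, 0.002, 0.5]],
])

```text
time_s: 26.8
tcp_pos: [0.4593, -0.2158, 0.0056]
ee_rot: [[0.988, 0.157, -0.005], [0.157, -0.988, 0.001], [-0.005, -0.002, -1.0]]
wrist_force: [-0.6, -0.1, -0.5]
gripper_width: 0.498
```

Request:
play_rows([
  [[0, 0, 0, 0, 0, 0, 0.7], [0, 0, 0, 0, 0, 0, 1], [0, 0, 0, 0, 0, 0, 1], [0, 0, 0, 0, 0, 0, 1], [0, 0, 0, 0, 0, 0, 1]],
])

```text
time_s: 27.3
tcp_pos: [0.4619, -0.2159, 0.0087]
ee_rot: [[0.987, 0.158, 0.001], [0.158, -0.987, 0.0], [0.001, 0.0, -1.0]]
wrist_force: [-1.0, -1.0, 2.4]
gripper_width: 0.127
```

Request:
play_rows([
  [[0, 0, 0, 0, 0, 0, 1], [0, 0, 0, 0, 0, 0, 1], [0, 0, 0, 0, 0, 0, 1], [0, 0, 0, 0, 0, 0, 1], [0, 0, 0, 0, 0, 0, 1]],
])

```text
time_s: 27.8
tcp_pos: [0.462, -0.2159, 0.0085]
ee_rot: [[0.987, 0.158, 0.001], [0.158, -0.987, 0.0], [0.001, 0.0, -1.0]]
wrist_force: [-0.5, 1.1, 6.0]
gripper_width: 0.127
```

Request:
play_rows([
  [[0, 0, 0.01, 0, 0, 0, 1], [0, 0, 0.02, 0, 0, 0, 1], [0, 0, 0.04, 0, 0, 0, 1], [0, 0, 0.065, 0, 0, 0, 1], [0, 0, 0.09, 0, 0, 0, 1]],
])

```text
time_s: 28.3
tcp_pos: [0.4604, -0.2154, 0.0986]
ee_rot: [[0.988, 0.157, -0.002], [0.157, -0.988, 0.001], [-0.002, -0.002, -1.0]]
wrist_force: [0.8, 0.2, -1.9]
gripper_width: 0.12
```

Run:
```python
from h import *
plan([("hi",*pour(0,0.05))])
c=cap("top");trays(c);P=cloud(c)
q=P[masks(c)["blue"]];q=q[(q[:,1]<-.1)&(q[:,0]>.3)];i=q[:,0]<.36;print("z lipside",np.percentile(q[i,2],90),"back",np.percentile(q[(q[:,0]>.40),2],90))
```

```text
now [ 0.4604 -0.2154  0.0986] j [ -7.  17. -24.  -0. -50. 106.] w 0.12 F [ 0.8  0.2 -1.9]
hi x2 [0.0832 0.1825 0.0777] [-0.0008 -0.001  -0.2237]
red px [264 219  24  39] cen [0.3827 0.0209] size [52. 56.] tab [0.4393 0.0165] yaw tab -4.5 rect -0.0 ztop 0.041
red px [165 300  42  32] cen [0.178  0.3068] size [83. 85.] tab [0.1664 0.2695] yaw tab -107.2 rect -90.0 ztop 0.033
blue px [339 231  27  25] cen [ 0.4022 -0.2164] size [82. 45.] tab [ 0.3846 -0.2001] yaw tab 137.3 rect 180.0 ztop 0.077
yellow px [317 142  39  48] cen [ 0.611  -0.1694] size [108.  88.] tab [ 0.6615 -0.17  ] yaw tab -0.7 rect 0.0 ztop 0.053
z lipside 0.04308072842207389 back 0.08303647827081084
```

The heights suggest the blue tray drooped, so I'll look.

Run:
```python
from h import *
c=cap("side");save(c,"s7.png",(180,180,400,345),3.5)
```

```text
(no output)
```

View pics/s7.png

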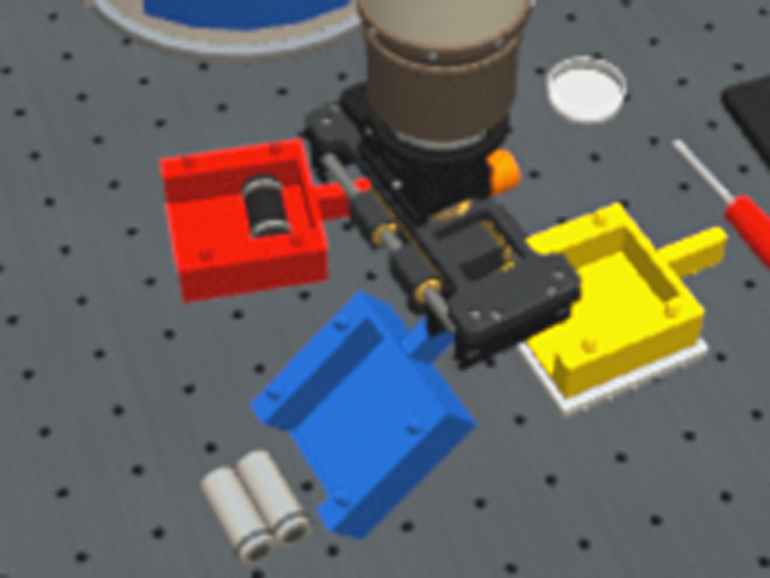

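Viewed 12. The heavier blue tray slipped in pitch in the grip, and both posts rolled out onto the bench. I can pick the posts up and drop them down the chute one by one. First I'll locate them.

```bash
cat >> h.py <<'E'
def posts(c,x0=.15,x1=.42,y0=-.4,y1=-.08):
    P=cloud(c);im=c["image"].astype(int);m=((im.min(2)>95)&(im.max(2)-im.min(2)<45)&(P[...,2]>.008)&(P[...,2]<.04)&(P[...,0]>x0)&(P[...,0]<x1)&(P[...,1]>y0)&(P[...,1]<y1)).astype(np.uint8)
    n,lab,st,ce=cv2.connectedComponentsWithStats(m)
    for i in range(1,n):
        if st[i,4]<25: continue
        q=P[lab==i];rc=cv2.minAreaRect((q[:,:2]*1000).astype(np.float32));print("post px",st[i],np.round(rc[0],1),np.round(rc[1],1),round(rc[2],1),"z",np.percentile(q[:,2],[50,95]).round(4))
E
python3 - <<'E'
from h import *
for n in("side","top"):
    c=cap(n);print(n,r.sense()["time_s"]);posts(c)
print(r.sense()["gripper_width"])
E
```

```text
side 28.45
post px [235 310  32  32 571] [ 331.4 -236.4] [50.9 63.4] 9.8 z [0.0226 0.0268]
post px [248 375  13  11  42] [ 298.7 -367.6] [31.3  6.6] 21.8 z [0.0268 0.0294]
top 28.5
post px [347 256  22  19 322] [ 327.2 -237.1] [50.9 60.8] 9.0 z [0.0227 0.0293]
post px [399 270   6  10  37] [ 298.4 -368.3] [30.  10.4] 16.5 z [0.0265 0.032 ]
0.12115254136500299
```

The posts lie side by side at about (0.330,-0.237), yaw 9°, and are at rest. I'll carry the empty blue tray to the free spot where yellow stood, press it level on the bench, then dock it.

Request:
play_rows([
  [[0, 0, 0.02, 0, 0, 0, 1], [0.005, 0, 0.05, 0, 0, -0.02, 1], [0.02, -0.02, 0.07, 0, 0, -0.05, 1], [0.045, -0.05, 0.07, 0, 0, -0.1, 1], [0.075, -0.09, 0.07, 0, 0, -0.16, 1]],
])

```text
time_s: 29.0
tcp_pos: [0.5362, -0.3052, 0.1673]
ee_rot: [[1.0, -0.002, -0.002], [-0.002, -1.0, 0.002], [-0.002, -0.002, -1.0]]
wrist_force: [1.8, 0.5, -0.6]
gripper_width: 0.119
```

Request:
play_rows([
  [[0.02, -0.03, 0, 0, 0, -0.05, 1], [0.045, -0.055, 0, 0, 0, -0.1, 1], [0.045, -0.055, -0.02, 0, 0, -0.1, 1], [0.045, -0.055, -0.04, 0, 0, -0.1, 1], [0.045, -0.055, -0.06, 0, 0, -0.1, 1]],
])

```text
time_s: 29.5
tcp_pos: [0.5797, -0.3602, 0.1039]
ee_rot: [[0.995, -0.103, -0.005], [-0.103, -0.995, 0.003], [-0.006, -0.003, -1.0]]
wrist_force: [0.2, -0.3, -1.6]
gripper_width: 0.114
```

Request:
play_rows([
  [[0, 0, -0.012, 0, 0, 0, 1], [0, 0, -0.024, 0, 0, 0, 1], [0, 0, -0.036, 0, 0, 0, 1], [0, 0, -0.048, 0, 0, 0, 1], [0, 0, -0.06, 0, 0, 0, 1]],
])

```text
time_s: 30.0
tcp_pos: [0.5823, -0.3611, 0.0482]
ee_rot: [[0.995, -0.101, 0.002], [-0.101, -0.995, -0.001], [0.002, 0.0, -1.0]]
wrist_force: [1.8, -0.3, 1.3]
gripper_width: 0.121
```

Request:
play_rows([
  [[0, 0, -0.01, 0, 0, 0, 1], [0, 0, -0.02, 0, 0, 0, 1], [0, 0, -0.03, 0, 0, 0, 1], [0, 0, -0.038, 0, 0, 0, 1], [0, 0, -0.041, 0, 0, 0, 1]],
])

```text
time_s: 30.5
tcp_pos: [0.5823, -0.3609, 0.0076]
ee_rot: [[0.995, -0.101, 0.001], [-0.101, -0.995, -0.0], [0.001, 0.0, -1.0]]
wrist_force: [1.7, 3.7, 10.9]
gripper_width: 0.128
```

Run:
```python
from h import *
c=cap("top");trays(c);P=cloud(c);plan([])
q=P[masks(c)["blue"]];q=q[(q[:,1]<-.25)&(q[:,0]>.3)];i=q[:,0]<.48;print("z lipside",np.percentile(q[i,2],90),"back",np.percentile(q[(q[:,0]>.52),2],90))
```

```text
red px [165 300  42  32] cen [0.1782 0.3083] size [84. 86.] tab [0.1726 0.2558] yaw tab -96.2 rect -90.0 ztop 0.034
blue px [377 191  37  36] cen [ 0.5005 -0.3521] size [105. 105.] tab [ 0.461  -0.2964] yaw tab 125.3 rect 86.4 ztop 0.044
yellow px [317 142  29  53] cen [ 0.602  -0.1539] size [ 78. 102.] tab [ 0.6749 -0.1656] yaw tab -9.1 rect 0.0 ztop 0.053
now [ 0.5822 -0.3608  0.0077] j [-18.  37.  -3.   0. -50. 103.] w 0.13 F [-0.3  1.7  7. ]
z lipside 0.04277260853855037 back 0.03950169503114194
```

Level again. Lifting it and moving over the dock.

Request:
play_rows([
  [[0, 0, 0.01, 0, 0, 0, 1], [0, 0, 0.03, 0, 0, 0, 1], [0, 0, 0.06, 0, 0, 0, 1], [0, 0, 0.09, 0, 0, 0, 1], [0, 0, 0.11, 0, 0, 0, 1]],
])

```text
time_s: 31.05
tcp_pos: [0.581, -0.3608, 0.1185]
ee_rot: [[0.995, -0.102, 0.0], [-0.102, -0.995, 0.001], [-0.0, -0.001, -1.0]]
wrist_force: [0.9, -0.2, -0.7]
gripper_width: 0.125
```

Request:
play_rows([
  [[0.02, 0.03, 0.01, 0, 0, 0.04, 1], [0.04, 0.07, 0.01, 0, 0, 0.08, 1], [0.06, 0.11, 0.01, 0, 0, 0.12, 1], [0.08, 0.15, 0.01, 0, 0, 0.16, 1], [0.1, 0.19, 0.01, 0, 0, 0.208, 1]],
])

```text
time_s: 31.55
tcp_pos: [0.6806, -0.169, 0.1258]
ee_rot: [[0.994, 0.107, -0.003], [0.107, -0.994, 0.001], [-0.003, -0.002, -1.0]]
wrist_force: [1.4, -0.6, -2.4]
gripper_width: 0.124
```

```bash
sed -i 's/^DK=.*/DK=[.6025,-.1694];DY=6.0/' h.py
python3 - <<'E'
from h import *
c=cap("top");trays(c);P=cloud(c)
q=P[masks(c)["blue"]];q=q[(abs(q[:,1]+.17)<.1)&(q[:,0]>.5)];i=q[:,0]<.58;print("z lipside",np.percentile(q[i,2],90),"back",np.percentile(q[(q[:,0]>.61),2],90))
p,D=pose([*DK,0],DY)
plan([("pre",p+[0,0,.068],D),("in",p+[0,0,.048],D)])
E
```

```text
red px [165 300  42  32] cen [0.1779 0.3068] size [87. 83.] tab [0.1645 0.2714] yaw tab -110.6 rect -90.0 ztop 0.034
blue px [323 151  41  39] cen [ 0.6026 -0.1778] size [ 98. 107.] tab [ 0.5774 -0.1477] yaw tab 129.8 rect 92.6 ztop 0.152
z lipside 0.1499797147041707 back 0.15338129104207454
now [ 0.6842 -0.1628  0.1255] j [ -0.  33.   7.  -0. -65.  97.] w 0.13 F [ 2.6  2.4 -2.1]
pre x1 [-0.0022  0.0017 -0.0505] [-0.003   0.0001 -0.01  ]
in x1 [ 0.    0.   -0.02] [0. 0. 0.]
```

Request:
play_rows([
  [[-0.001, 0.002, -0.012, 0, 0, -0.005, 1], [-0.001, 0.002, -0.025, 0, 0, -0.005, 1], [-0.001, 0.002, -0.038, 0, 0, -0.005, 1], [-0.001, 0.002, -0.045, 0, 0, -0.005, 1], [-0.001, 0.002, -0.045, 0, 0, -0.005, 1]],
])

```text
time_s: 32.1
tcp_pos: [0.6785, -0.1698, 0.0795]
ee_rot: [[0.995, 0.099, -0.005], [0.099, -0.995, 0.001], [-0.005, -0.001, -1.0]]
wrist_force: [0.9, -0.1, -2.1]
gripper_width: 0.124
```

Request:
play_rows([
  [[0, 0, 0, 0, 0, 0, 1], [0, 0, 0, 0, 0, 0, 1], [0, 0, 0, 0, 0, 0, 1]],
])

```text
time_s: 32.4
tcp_pos: [0.6807, -0.169, 0.0827]
ee_rot: [[0.995, 0.101, 0.001], [0.101, -0.995, 0.0], [0.001, -0.0, -1.0]]
wrist_force: [0.3, 0.2, -1.7]
gripper_width: 0.125
```

Run:
```python
from h import *
p,D=pose([*DK,0],DY)
plan([("pre",p+[0,0,.061],D),("in",p+[0,0,.048],D)])
```

```text
now [ 0.6807 -0.169   0.0827] j [ -1.  34.   4.  -0. -60.  97.] w 0.13 F [ 0.3  0.2 -1.7]
pre x1 [ 0.0014  0.0079 -0.0147] [-0.0004  0.0008  0.0036]
in x1 [ 0.     0.    -0.013] [0. 0. 0.]
```

Request:
play_rows([
  [[0.0014, 0.004, 0, 0, 0, 0.0036, 1], [0.0014, 0.0079, 0, 0, 0, 0.0036, 1], [0.0014, 0.0079, -0.007, 0, 0, 0.0036, 1], [0.0014, 0.0079, -0.0147, 0, 0, 0.0036, 1], [0.0014, 0.0079, -0.0147, 0, 0, 0.0036, 1]],
])

```text
time_s: 32.9
tcp_pos: [0.6802, -0.1605, 0.065]
ee_rot: [[0.995, 0.104, -0.005], [0.105, -0.995, 0.001], [-0.004, -0.002, -1.0]]
wrist_force: [-0.7, -0.4, -2.5]
gripper_width: 0.126
```

Request:
play_rows([
  [[0, 0, 0, 0, 0, 0, 1], [0, 0, -0.004, 0, 0, 0, 1], [0, 0, -0.008, 0, 0, 0, 1], [0, 0, -0.012, 0, 0, 0, 1], [0, 0, -0.0125, 0, 0, 0, 1]],
])

```text
time_s: 33.4
tcp_pos: [0.6828, -0.161, 0.0565]
ee_rot: [[0.994, 0.106, 0.002], [0.106, -0.994, -0.0], [0.002, 0.001, -1.0]]
wrist_force: [-0.3, 1.2, 5.8]
gripper_width: 0.123
```

Request:
play_rows([
  [[0, 0, -0.001, 0, 0, 0, 1], [0, 0, -0.002, 0, 0, 0, 1], [0, 0, -0.002, 0, 0, 0, 1]],
])

```text
time_s: 33.7
tcp_pos: [0.6835, -0.1609, 0.0559]
ee_rot: [[0.994, 0.106, 0.004], [0.106, -0.994, -0.001], [0.004, 0.001, -1.0]]
wrist_force: [-1.1, 1.9, 9.0]
gripper_width: 0.128
```

Request:
play_rows([
  [[0, 0, 0, 0, 0, 0, 0.5], [0, 0, 0, 0, 0, 0, 0.5], [0, 0, 0, 0, 0, 0, 0.4], [0, 0, 0, 0, 0, 0, 0.4], [0, 0, 0, 0, 0, 0, 0.4]],
])

```text
time_s: 34.2
tcp_pos: [0.6813, -0.1609, 0.0522]
ee_rot: [[0.995, 0.105, -0.002], [0.105, -0.995, 0.001], [-0.002, -0.001, -1.0]]
wrist_force: [0.9, 0.0, 0.4]
gripper_width: 0.494
```

Request:
play_rows([
  [[0, 0, 0.02, 0, 0, 0, 0.4], [0, 0, 0.06, 0, 0, 0, 0.3], [0, 0, 0.1, 0, 0, 0, 0.2], [-0.04, 0, 0.12, 0, 0, 0, 0.1], [-0.08, 0, 0.12, 0, 0, 0, 0]],
])

```text
time_s: 34.7
tcp_pos: [0.6034, -0.1612, 0.1762]
ee_rot: [[0.994, 0.105, 0.007], [0.105, -0.994, -0.001], [0.007, 0.001, -1.0]]
wrist_force: [0.4, -0.6, 0.7]
gripper_width: 0.876
```

Request:
play_rows([
  [[-0.03, 0.03, 0.0, 0, 0, 0, 0], [-0.06, 0.07, 0, 0, 0, 0, 0], [-0.09, 0.11, 0, 0, 0, 0, 0], [-0.12, 0.15, 0, 0, 0, 0, 0], [-0.12, 0.15, 0, 0, 0, 0, 0]],
])

```text
time_s: 35.2
tcp_pos: [0.4783, -0.0079, 0.173]
ee_rot: [[0.994, 0.11, -0.001], [0.11, -0.994, 0.002], [-0.001, -0.002, -1.0]]
wrist_force: [0.5, -0.1, -0.1]
gripper_width: 1.001
```

Run:
```python
from h import *
for n in("top","side"):
    c=cap(n);print(n);stack(c,.084);posts(c);
    if n=="top": trays(c)
save(c,"s8.png",(200,180,420,345),3.5)
plan([])
```

```text
top
rail -1 -1 28 0.0008
rail -1 1 29 0.0006
rail 1 -1 26 -0.0011
rail 1 1 28 0.0003
post px [348 262  21  10 158] [ 322.7 -237.5] [24.3 60.4] 8.4 z [0.0219 0.0285]
post px [350 271  21  11 158] [ 294.2 -242.9] [24.4 61.4] 8.0 z [0.0221 0.0292]
post px [399 270   6  10  38] [ 298. -369.] [30.1 13.1] 14.3 z [0.0272 0.0317]
red px [264 222  39  39] cen [ 0.4024 -0.0065] size [104. 110.] tab [ 0.3469 -0.0455] yaw tab -144.9 rect -180.0 ztop 0.042
red px [165 300  42  32] cen [0.1776 0.3063] size [82. 84.] tab [0.1687 0.247 ] yaw tab -98.5 rect -90.0 ztop 0.034
blue px [318 140  39  54] cen [ 0.6032 -0.1693] size [101. 107.] tab [ 0.648  -0.1546] yaw tab 18.2 rect 3.9 ztop 0.087
side
rail -1 -1 47 -0.0007
rail -1 1 58 -0.0013
rail 1 -1 40 -0.0001
rail 1 1 55 -0.0018
post px [236 314  22  27 285] [ 321.8 -237.5] [25.1 61.6] 9.0 z [0.0227 0.0263]
post px [224 319  22  28 291] [ 293.2 -243.4] [24.2 64.9] 9.0 z [0.0223 0.0269]
post px [248 375  13  11  45] [ 297.9 -367.4] [30.5  7.1] 24.0 z [0.0272 0.0305]
now [ 0.4815 -0.01    0.1733] j [ 18.   9. -21.  -0. -59.  78.] w 1.00 F [-0.1 -0.   0.5]
```

View pics/s8.png

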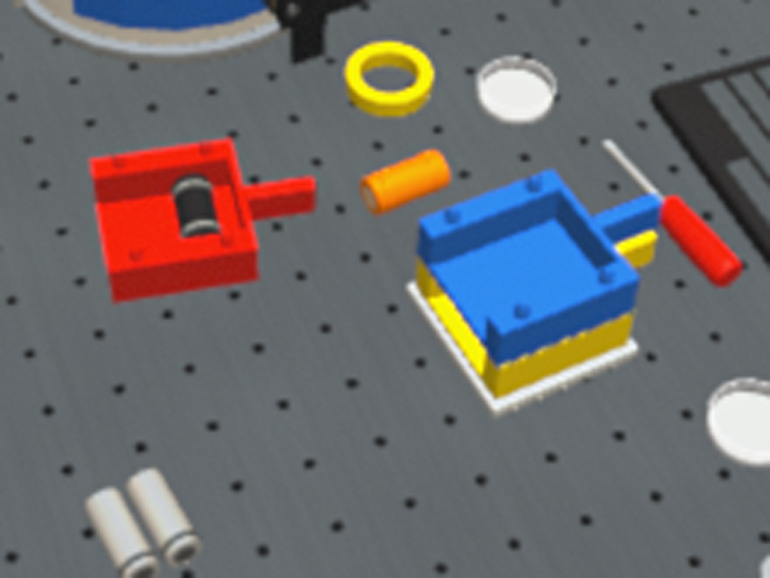

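Both trays are home: corner heights within 2 mm. The posts are now at A(0.322,-0.2375) and B(0.294,-0.243). I'll grip each end-to-end and drop it into the chute, taking A first.

Run:
```python
from h import *
c=cap("top");posts(c)
D=tool(Rt(8.7))
plan([("over",[.322,-.2375,.08],D),("down",[.322,-.2375,.003],D),("up",[.322,-.2375,.15],D),("hi",[.474,.205,.25],tool(Rt(-16.6))),("lo",[.474,.205,.187],tool(Rt(-16.6)))])
```

```text
post px [348 262  21  10 159] [ 322.7 -237. ] [24.4 59.7] 9.1 z [0.0228 0.0301]
post px [350 271  21  11 158] [ 294.2 -241.9] [24.6 60.2] 8.1 z [0.0225 0.0289]
post px [399 270   6  10  37] [ 298.3 -368.3] [30.3 11.1] 17.7 z [0.0252 0.0321]
now [ 0.4821 -0.0107  0.1731] j [ 18.   9. -21.  -0. -59.  78.] w 1.00 F [-0.2  0.3 -0.4]
over x2 [-0.08   -0.1134 -0.0465] [-0.0003  0.0002  0.023 ]
down x1 [ 0.     0.    -0.077] [0. 0. 0.]
up x1 [0.    0.    0.147] [0. 0. 0.]
hi x3 [0.0507 0.1475 0.0333] [ 0.      0.     -0.1472]
lo x1 [ 0.     0.    -0.063] [0. 0. 0.]
```

Request:
play_rows([
  [[-0.016, -0.023, 0, 0, 0, 0.01, 0], [-0.032, -0.046, 0, 0, 0, 0.02, 0], [-0.05, -0.07, 0, 0, 0, 0.03, 0], [-0.066, -0.093, 0, 0, 0, 0.04, 0], [-0.082, -0.116, 0, 0, 0, 0.046, 0]],
])

```text
time_s: 35.85
tcp_pos: [0.3995, -0.1289, 0.1725]
ee_rot: [[0.989, 0.148, -0.001], [0.148, -0.989, 0.0], [-0.001, -0.0, -1.0]]
wrist_force: [0.6, -1.2, 0.3]
gripper_width: 1.0
```

Request:
play_rows([
  [[-0.016, -0.023, -0.02, 0, 0, 0, 0], [-0.032, -0.046, -0.04, 0, 0, 0, 0], [-0.05, -0.07, -0.06, 0, 0, 0, 0], [-0.066, -0.093, -0.08, 0, 0, 0, 0], [-0.078, -0.111, -0.093, 0, 0, 0, 0]],
])

```text
time_s: 36.35
tcp_pos: [0.3201, -0.2399, 0.0783]
ee_rot: [[0.989, 0.147, -0.003], [0.147, -0.989, 0.001], [-0.003, -0.001, -1.0]]
wrist_force: [0.6, -0.7, -0.7]
gripper_width: 1.004
```

Request:
play_rows([
  [[0, 0, 0, 0, 0, 0, 0], [0, 0, 0, 0, 0, 0, 0]],
])

```text
time_s: 36.55
tcp_pos: [0.3218, -0.2391, 0.0795]
ee_rot: [[0.989, 0.147, -0.001], [0.147, -0.989, 0.0], [-0.001, -0.0, -1.0]]
wrist_force: [0.4, 0.7, 0.3]
gripper_width: 1.0
```

Run:
```python
from h import *
c=cap("side");posts(c)
D=tool(Rt(8.7))
plan([("down",[.3225,-.2372,.003],D)])
```

```text
post px [236 315  22  26 226] [ 322.  -238.5] [24.8 61.8] 8.5 z [0.022  0.0269]
post px [224 319  22  28 289] [ 292.9 -242.4] [24.1 62.4] 8.4 z [0.022  0.0268]
post px [248 375  13  11  41] [ 298.3 -367.2] [29.7  6.5] 21.3 z [0.0267 0.0303]
now [ 0.3225 -0.2387  0.0799] j [-13.   8. -39.   0. -43. 112.] w 1.00 F [-0.3  0.4  0.7]
down x1 [-0.      0.0015 -0.0769] [0.     0.     0.0025]
```

Request:
play_rows([
  [[0, 0.001, -0.025, 0, 0, 0, 0], [0, 0.001, -0.05, 0, 0, 0, 0], [0, 0.001, -0.065, 0, 0, 0, 0], [0, 0.001, -0.072, 0, 0, 0, 0], [0, 0.001, -0.075, 0, 0, 0, 0]],
])

```text
time_s: 37.1
tcp_pos: [0.3226, -0.2367, 0.0046]
ee_rot: [[0.988, 0.151, -0.0], [0.151, -0.988, 0.0], [-0.0, -0.0, -1.0]]
wrist_force: [0.6, 0.9, 1.2]
gripper_width: 1.004
```

Request:
play_rows([
  [[0, 0, 0, 0, 0, 0, 0.5], [0, 0, 0, 0, 0, 0, 1], [0, 0, 0, 0, 0, 0, 1], [0, 0, 0, 0, 0, 0, 1], [0, 0, 0, 0, 0, 0, 1]],
])

```text
time_s: 37.6
tcp_pos: [0.3218, -0.2369, 0.005]
ee_rot: [[0.989, 0.15, 0.0], [0.15, -0.989, 0.0], [0.0, -0.0, -1.0]]
wrist_force: [0.0, -0.4, 0.1]
gripper_width: 0.631
```

Request:
play_rows([
  [[0, 0, 0, 0, 0, 0, 1], [0, 0, 0.01, 0, 0, 0, 1], [0, 0, 0.03, 0, 0, 0, 1], [0, 0, 0.06, 0, 0, 0, 1], [0, 0, 0.1, 0, 0, 0, 1]],
])

```text
time_s: 38.1
tcp_pos: [0.3201, -0.2364, 0.1047]
ee_rot: [[0.989, 0.15, -0.005], [0.15, -0.989, 0.002], [-0.004, -0.002, -1.0]]
wrist_force: [0.6, 0.2, -0.4]
gripper_width: 0.17
```

Run:
```python
from h import *
c=cap("side");posts(c)
plan([("hi",[.474,.205,.25],tool(Rt(-16.6)))])
```

```text
post px [236 314  22  27 282] [ 322.1 -238.5] [25.2 61.6] 7.8 z [0.0222 0.0267]
post px [224 319  22  29 294] [ 292.5 -242. ] [23.8 65.3] 9.1 z [0.0223 0.0266]
post px [248 375  13  11  40] [ 297.9 -367.1] [29.5  7.3] 22.7 z [0.0272 0.0301]
now [ 0.3252 -0.2385  0.1115] j [-13.   5. -37.   0. -48. 111.] w 0.13 F [ 0.4 -1.6  4.6]
hi x3 [0.0496 0.1478 0.0462] [ 0.002   0.0027 -0.1476]
```

The grip probably had not built up before the lift, since the width was 0.63 and still settling. Retrying with a longer squeeze.

Request:
play_rows([
  [[0, 0, 0, 0, 0, 0, 0], [0, 0, 0, 0, 0, 0, 0], [0, 0, 0, 0, 0, 0, 0], [0, 0, 0, 0, 0, 0, 0], [0, 0, 0, 0, 0, 0, 0]],
])

```text
time_s: 38.65
tcp_pos: [0.3211, -0.2367, 0.1039]
ee_rot: [[0.989, 0.15, -0.003], [0.15, -0.989, 0.001], [-0.003, -0.001, -1.0]]
wrist_force: [-0.5, -1.5, -0.1]
gripper_width: 0.494
```

Request:
play_rows([
  [[0, 0, 0, 0, 0, 0, 0], [0, 0, 0, 0, 0, 0, 0], [0, 0, 0, 0, 0, 0, 0], [0, 0, 0, 0, 0, 0, 0], [0, 0, 0, 0, 0, 0, 0]],
])

```text
time_s: 39.15
tcp_pos: [0.3216, -0.2368, 0.1047]
ee_rot: [[0.989, 0.15, -0.001], [0.15, -0.989, 0.0], [-0.001, -0.001, -1.0]]
wrist_force: [0.4, 0.3, 0.1]
gripper_width: 0.945
```

Request:
play_rows([
  [[0, 0, -0.03, 0, 0, 0, 0], [0, -0.001, -0.06, 0, 0, 0, 0], [0, -0.001, -0.085, 0, 0, 0, 0], [0, -0.001, -0.098, 0, 0, 0, 0], [0, -0.001, -0.102, 0, 0, 0, 0]],
])

```text
time_s: 39.65
tcp_pos: [0.3206, -0.2376, 0.0014]
ee_rot: [[0.989, 0.15, -0.004], [0.15, -0.989, 0.001], [-0.004, -0.002, -1.0]]
wrist_force: [-0.2, 0.7, 0.3]
gripper_width: 0.999
```

Request:
play_rows([
  [[0, 0, 0, 0, 0, 0, 0.5], [0, 0, 0, 0, 0, 0, 1], [0, 0, 0, 0, 0, 0, 1], [0, 0, 0, 0, 0, 0, 1], [0, 0, 0, 0, 0, 0, 1]],
])

```text
time_s: 40.15
tcp_pos: [0.322, -0.2379, 0.0031]
ee_rot: [[0.989, 0.15, 0.0], [0.15, -0.989, 0.0], [0.0, -0.0, -1.0]]
wrist_force: [-0.4, -0.5, -0.2]
gripper_width: 0.631
```

Request:
play_rows([
  [[0, 0, 0, 0, 0, 0, 1], [0, 0, 0, 0, 0, 0, 1]],
])

```text
time_s: 40.35
tcp_pos: [0.3217, -0.2378, 0.0028]
ee_rot: [[0.989, 0.15, -0.001], [0.15, -0.989, 0.0], [-0.0, -0.001, -1.0]]
wrist_force: [0.3, -0.1, -0.4]
gripper_width: 0.448
```

Run:
```python
from h import *
c=cap("side");posts(c);plan([]);save(c,"s9.png",(190,280,290,355),6)
```

```text
post px [224 319  21  28 274] [ 292.9 -242.4] [24.2 62.1] 8.9 z [0.0231 0.0266]
post px [248 375  13  11  41] [ 298.  -367.3] [29.5  7.6] 20.0 z [0.0271 0.0301]
now [ 0.3217 -0.2378  0.0027] j [-13.  17. -44.  -0. -29. 112.] w 0.40 F [ 0.1 -0.2 -0.2]
```

View pics/s9.png

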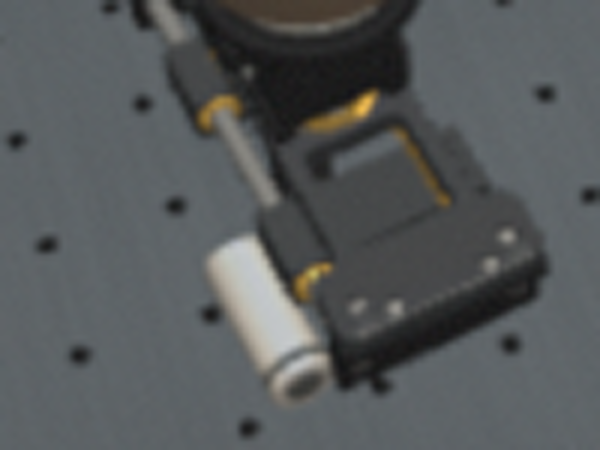

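Viewed 14. The jaws lie along the post, but the width is still falling, so I'll keep closing and see where it stops.

Request:
play_rows([
  [[0, 0, 0, 0, 0, 0, 1], [0, 0, 0, 0, 0, 0, 1], [0, 0, 0, 0, 0, 0, 1], [0, 0, 0, 0, 0, 0, 1], [0, 0, 0, 0, 0, 0, 1]],
])

```text
time_s: 40.9
tcp_pos: [0.3216, -0.2378, 0.0026]
ee_rot: [[0.989, 0.15, -0.001], [0.15, -0.989, 0.001], [-0.001, -0.001, -1.0]]
wrist_force: [0.4, 0.2, -0.1]
gripper_width: 0.015
```

Run:
```python
from h import *
for n in("side","top"):
    c=cap(n);posts(c)
plan([])
P=cloud(c);q=P[(abs(P[...,0]-.32)<.05)&(abs(P[...,1]+.238)<.08)];print(len(q),np.percentile(q[:,2],[5,25,50,75,95]))
```

```text
post px [224 319  21  28 280] [ 292.9 -243.2] [24.  62.3] 9.1 z [0.0227 0.0267]
post px [248 375  13  11  41] [ 298.1 -367.2] [28.7  5.9] 20.3 z [0.0264 0.029 ]
post px [400 271   5   9  29] [ 296.4 -369.8] [24.4 11.8] 22.0 z [0.0286 0.033 ]
now [ 0.3216 -0.2378  0.0026] j [-13.  17. -44.  -0. -29. 112.] w 0.01 F [-0.1 -0.2 -0.5]
1772 [0.14146682 0.36736311 0.38420478 0.39156425 0.39688935]
```

Request:
play_rows([
  [[0, 0, 0.02, 0, 0, 0, 0.9], [0, 0, 0.06, 0, 0, 0, 0.6], [0, 0, 0.1, 0, 0, 0, 0.3], [0.03, 0, 0.12, 0, 0, 0, 0], [0.06, 0.03, 0.13, 0, 0, 0, 0]],
])

```text
time_s: 41.5
tcp_pos: [0.3839, -0.2093, 0.1355]
ee_rot: [[0.989, 0.147, 0.005], [0.147, -0.989, -0.001], [0.005, 0.002, -1.0]]
wrist_force: [0.7, -0.5, -0.2]
gripper_width: 0.375
```

Request:
play_rows([
  [[0.02, 0.03, 0.0, 0, 0, 0, 0], [0.02, 0.06, 0, 0, 0, 0, 0], [0.02, 0.09, 0, 0, 0, 0, 0]],
])

```text
time_s: 41.8
tcp_pos: [0.4018, -0.1166, 0.1325]
ee_rot: [[0.989, 0.15, -0.001], [0.15, -0.989, 0.001], [-0.001, -0.001, -1.0]]
wrist_force: [0.2, 1.1, -0.5]
gripper_width: 0.655
```

Run:
```python
from h import *
for n in("side","top"):
    c=cap(n);posts(c)
    import pickle;pickle.dump({k:c[k] for k in c},open(n+"1.pkl","wb"))
plan([])
```

```text
post px [236 314  22  27 286] [ 321.9 -237.2] [25.4 62.3] 8.5 z [0.0223 0.0267]
post px [224 319  22  28 290] [ 292.5 -241.7] [23.9 64.3] 8.6 z [0.0224 0.0267]
post px [248 375  13  11  44] [ 297.7 -367.1] [32.3  6.9] 24.5 z [0.0268 0.0297]
post px [348 262  23  20 323] [ 308.2 -240. ] [53.8 60.7] 9.1 z [0.0229 0.029 ]
post px [399 270   6  10  37] [ 298.4 -368.5] [30.7 11.9] 24.9 z [0.0273 0.0332]
now [ 0.4015 -0.1156  0.1326] j [  6.   5. -32.  -0. -52.  93.] w 0.74 F [ 0.4  0.6 -0.3]
```

The post was not touched even though the fingers closed fully at TCP z=0.003. In the earlier picture at the chute the fingertips also ended halfway down the tab, so the true tips may sit higher than the reported TCP. I'll feel for the bench with open jaws straddling post A.

Request:
play_rows([
  [[-0.02, -0.03, 0, 0, 0, 0, 0], [-0.04, -0.06, 0, 0, 0, 0, 0], [-0.06, -0.09, 0, 0, 0, 0, 0], [-0.08, -0.1218, 0, 0, 0, 0, 0], [-0.08, -0.1218, -0.03, 0, 0, 0, 0]],
])

```text
time_s: 42.4
tcp_pos: [0.3225, -0.2433, 0.1051]
ee_rot: [[0.989, 0.146, 0.007], [0.146, -0.989, -0.003], [0.007, 0.004, -1.0]]
wrist_force: [1.2, -0.5, -1.1]
gripper_width: 0.999
```

Request:
play_rows([
  [[0, 0, -0.03, 0, 0, 0, 0], [0, 0, -0.06, 0, 0, 0, 0], [0, 0, -0.08, 0, 0, 0, 0], [0, 0, -0.095, 0, 0, 0, 0], [0, 0, -0.1, 0, 0, 0, 0]],
])

```text
time_s: 42.9
tcp_pos: [0.3202, -0.2397, 0.0013]
ee_rot: [[0.989, 0.15, -0.004], [0.15, -0.989, 0.001], [-0.004, -0.002, -1.0]]
wrist_force: [0.2, -0.6, 0.2]
gripper_width: 1.003
```

Request:
play_rows([
  [[0, 0, 0, 0, 0, 0, 0], [0, 0, -0.002, 0, 0, 0, 0], [0, 0, -0.004, 0, 0, 0, 0], [0, 0, -0.004, 0, 0, 0, 0]],
])

```text
time_s: 43.3
tcp_pos: [0.3219, -0.2397, -0.001]
ee_rot: [[0.989, 0.15, 0.0], [0.15, -0.989, 0.0], [0.0, -0.0, -1.0]]
wrist_force: [-0.2, 0.8, 0.3]
gripper_width: 0.998
```

Request:
play_rows([
  [[0, 0, -0.002, 0, 0, 0, 0], [0, 0, -0.004, 0, 0, 0, 0], [0, 0, -0.004, 0, 0, 0, 0]],
])

```text
time_s: 43.6
tcp_pos: [0.3214, -0.2395, -0.0055]
ee_rot: [[0.989, 0.15, -0.001], [0.15, -0.989, 0.001], [-0.001, -0.001, -1.0]]
wrist_force: [-0.4, 0.1, -0.6]
gripper_width: 1.001
```

There is no bench contact at TCP z=-5 mm, so the tips really are higher. Stepping further down.

Request:
play_rows([
  [[0, 0, -0.002, 0, 0, 0, 0], [0, 0, -0.004, 0, 0, 0, 0], [0, 0, -0.005, 0, 0, 0, 0], [0, 0, -0.005, 0, 0, 0, 0]],
])

```text
time_s: 44.0
tcp_pos: [0.3215, -0.2396, -0.0106]
ee_rot: [[0.989, 0.15, -0.001], [0.15, -0.989, 0.001], [-0.001, -0.001, -1.0]]
wrist_force: [1.0, -0.2, 0.6]
gripper_width: 1.004
```

Request:
play_rows([
  [[0, 0, -0.002, 0, 0, 0, 0], [0, 0, -0.003, 0, 0, 0, 0], [0, 0, -0.003, 0, 0, 0, 0]],
])

```text
time_s: 44.3
tcp_pos: [0.3215, -0.2396, -0.0135]
ee_rot: [[0.989, 0.15, -0.001], [0.15, -0.989, 0.001], [-0.001, -0.001, -1.0]]
wrist_force: [0.3, -0.6, -0.8]
gripper_width: 0.993
```

Run:
```python
from h import *
c=cap("side");save(c,"s10.png",(200,285,300,360),7);posts(c);plan([])
```

```text
post px [243 314   8  10  27] [ 328.  -221.5] [ 7.3 29.2] 10.2 z [0.0216 0.0244]
post px [224 319  18  28 251] [ 292.3 -242.6] [24.1 61.7] 6.6 z [0.0227 0.0269]
post px [248 375  13  11  40] [ 297.7 -366.9] [29.8  7.3] 23.4 z [0.0271 0.0291]
now [ 0.3216 -0.2396 -0.0134] j [-13.  19. -45.  -0. -26. 112.] w 1.00 F [ 0.4 -1.   0.7]
```

View pics/s10.png

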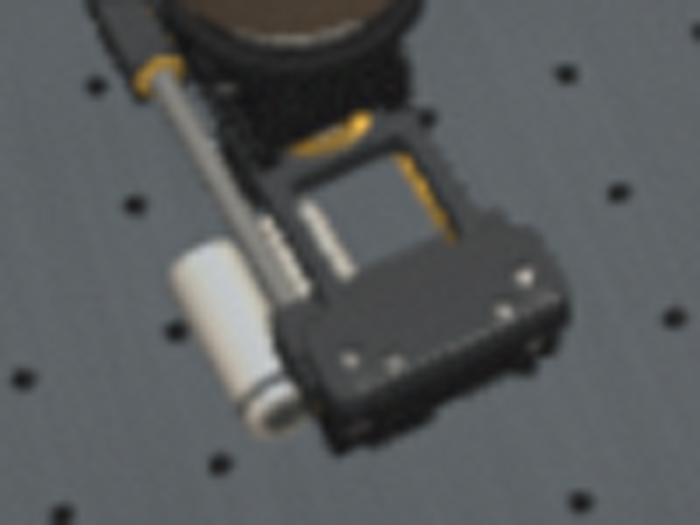

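Viewed 15. Now measuring the actual fingertip height from the depth data.

Run:
```python
from h import *
s=r.sense();p=s["tcp_pos"];R=s["ee_rot"]
for n in("side","top"):
    c=cap(n);P=cloud(c);l=(P-p)@R   # tool coords
    m=(abs(l[...,0])<.03)&(abs(l[...,1])<.12)&(P[...,2]>.004)&(P[...,2]<.2)&(c["image"].max(2)<90)
    q=l[m];w=P[m]
    for a in(-.11,-.09,-.07,-.06,-.05,-.04,0.,.04,.05,.06,.07,.09):
        k=(abs(q[:,1]-a)<.006)
        if k.sum()>3: print(n,"y",a,k.sum(),"toolz max",np.sort(q[k,2])[-4:].round(4),"world zmin",np.sort(w[k,2])[:4].round(4))
```

```text
side y -0.09 14 toolz max [-0.1355 -0.135  -0.1348 -0.1344] world zmin [0.1211 0.1215 0.1217 0.1222]
side y -0.07 27 toolz max [-0.1172 -0.117  -0.1164 -0.1149] world zmin [0.1015 0.1031 0.1037 0.1038]
side y -0.06 28 toolz max [-0.1171 -0.1168 -0.1162 -0.1159] world zmin [0.1025 0.1028 0.1035 0.1038]
side y -0.05 43 toolz max [-0.0311 -0.0303 -0.0246 -0.0228] world zmin [0.0094 0.0112 0.0169 0.0177]
side y -0.04 17 toolz max [-0.0311 -0.0308 -0.0246 -0.0228] world zmin [0.0094 0.0112 0.0175 0.0177]
side y 0.0 28 toolz max [-0.1296 -0.1292 -0.114  -0.1099] world zmin [0.0965 0.1006 0.1158 0.1162]
side y 0.04 80 toolz max [-0.1319 -0.1311 -0.1306 -0.1278] world zmin [0.1143 0.1171 0.1177 0.1184]
side y 0.05 97 toolz max [-0.0257 -0.0245 -0.0241 -0.0235] world zmin [0.0101 0.0106 0.011  0.0123]
side y 0.06 63 toolz max [-0.1286 -0.1252 -0.1251 -0.1179] world zmin [0.1044 0.1116 0.1118 0.1151]
side y 0.07 157 toolz max [-0.1331 -0.1329 -0.1324 -0.132 ] world zmin [0.1185 0.1189 0.1195 0.1196]
side y 0.09 315 toolz max [-0.0942 -0.093  -0.0928 -0.0926] world zmin [0.0791 0.0793 0.0796 0.0807]
top y 0.09 4 toolz max [-0.1399 -0.1387 -0.1358 -0.1352] world zmin [0.1217 0.1223 0.1252 0.1264]
```

The real fingertips sit about 23 mm above the reported TCP, so the tab grip had only about 6 mm of overlap, which explains the slip. From here on I'll reach 22 mm deeper. Lowering 6 mm, squeezing and lifting.

Request:
play_rows([
  [[0, 0.001, -0.003, 0, 0, 0, 0], [0, 0.001, -0.006, 0, 0, 0, 0], [0, 0.001, -0.006, 0, 0, 0, 0.5], [0, 0.001, -0.006, 0, 0, 0, 1], [0, 0.001, -0.006, 0, 0, 0, 1]],
])

```text
time_s: 44.95
tcp_pos: [0.3217, -0.2386, -0.0194]
ee_rot: [[0.989, 0.15, -0.001], [0.15, -0.989, 0.001], [-0.001, -0.001, -1.0]]
wrist_force: [0.7, 0.6, 0.6]
gripper_width: 0.812
```

Request:
play_rows([
  [[0, 0, 0, 0, 0, 0, 1], [0, 0, 0, 0, 0, 0, 1], [0, 0, 0, 0, 0, 0, 1], [0, 0, 0, 0, 0, 0, 1], [0, 0, 0, 0, 0, 0, 1]],
])

```text
time_s: 45.45
tcp_pos: [0.3217, -0.2387, -0.0193]
ee_rot: [[0.989, 0.15, -0.001], [0.15, -0.989, 0.0], [-0.0, -0.001, -1.0]]
wrist_force: [0.0, -0.3, 0.5]
gripper_width: 0.689
```

Request:
play_rows([
  [[0, 0, 0.01, 0, 0, 0, 1], [0, 0, 0.03, 0, 0, 0, 1], [0, 0, 0.06, 0, 0, 0, 1], [0, 0, 0.1, 0, 0, 0, 1], [0, 0, 0.14, 0, 0, 0, 1]],
])

```text
time_s: 45.95
tcp_pos: [0.3207, -0.2383, 0.1217]
ee_rot: [[0.989, 0.15, -0.002], [0.15, -0.989, 0.001], [-0.002, -0.001, -1.0]]
wrist_force: [1.2, -0.4, -1.0]
gripper_width: 0.688
```

```bash
sed -i 's/0.080,0,0.007\]/0.080,0,-0.015]/' h.py
python3 - <<'E'
from h import *
c=cap("side");posts(c);plan([("hi",[.474,.205,.22],tool(Rt(-16.6))),("lo",[.474,.205,.165],tool(Rt(-16.6)))])
E
```

```text
post px [224 319  22  29 294] [ 293.2 -243. ] [24.2 63.7] 9.4 z [0.0224 0.0268]
post px [249 375  12  11  39] [ 298.1 -367.6] [28.6  6.4] 22.3 z [0.027  0.0298]
now [ 0.3254 -0.2404  0.1282] j [-13.   4. -35.   0. -50. 112.] w 0.69 F [ 1.6 -1.2  4. ]
hi x3 [0.0495 0.1485 0.0306] [ 0.0023  0.0031 -0.1476]
lo x1 [ 0.     0.    -0.055] [0. 0. 0.]
```

Post A is gripped. Carrying it to the chute.

Request:
play_rows([
  [[0.01, 0.02, 0.03, 0, 0, -0.02, 1], [0.02, 0.05, 0.06, 0, 0, -0.05, 1], [0.03, 0.08, 0.09, 0, 0, -0.08, 1], [0.04, 0.12, 0.1, 0, 0, -0.11, 1], [0.052, 0.16, 0.1, 0, 0, -0.15, 1]],
])

```text
time_s: 46.5
tcp_pos: [0.3745, -0.0771, 0.2224]
ee_rot: [[1.0, -0.001, 0.004], [-0.001, -1.0, 0.002], [0.004, -0.002, -1.0]]
wrist_force: [0.2, -0.6, -0.7]
gripper_width: 0.685
```

Request:
play_rows([
  [[0.01, 0.035, 0, 0, 0, -0.03, 1], [0.02, 0.07, 0, 0, 0, -0.06, 1], [0.03, 0.105, 0, 0, 0, -0.09, 1], [0.04, 0.14, 0, 0, 0, -0.12, 1], [0.05, 0.175, 0, 0, 0, -0.15, 1]],
])

```text
time_s: 47.0
tcp_pos: [0.4233, 0.0978, 0.2201]
ee_rot: [[0.989, -0.149, -0.001], [-0.149, -0.989, 0.001], [-0.001, -0.001, -1.0]]
wrist_force: [0.8, -1.3, -0.1]
gripper_width: 0.685
```

Request:
play_rows([
  [[0.015, 0.035, 0, 0, 0, -0.04, 1], [0.03, 0.07, 0, 0, 0, -0.08, 1], [0.05, 0.108, 0, 0, 0, -0.14, 1], [0.05, 0.108, 0, 0, 0, -0.14, 1], [0.05, 0.108, 0, 0, 0, -0.14, 1]],
])

```text
time_s: 47.5
tcp_pos: [0.4731, 0.2047, 0.2192]
ee_rot: [[0.959, -0.284, -0.003], [-0.284, -0.959, -0.001], [-0.003, 0.002, -1.0]]
wrist_force: [-0.1, -0.3, -1.8]
gripper_width: 0.682
```

Run:
```python
from h import *
plan([("lo",[.474,.205,.165],tool(Rt(-16.6)))])
```

```text
now [0.4731 0.2047 0.2192] j [ 41.  11. -13.  -0. -67.  32.] w 0.68 F [-0.1 -0.3 -1.8]
lo x1 [ 0.0009  0.0003 -0.0542] [ 0.0007 -0.003  -0.0018]
```

Request:
play_rows([
  [[0, 0, -0.015, 0, 0, 0, 1], [0, 0, -0.03, 0, 0, 0, 1], [0, 0, -0.042, 0, 0, 0, 1], [0, 0, -0.05, 0, 0, 0, 1], [0, 0, -0.051, 0, 0, 0, 1]],
])

```text
time_s: 48.0
tcp_pos: [0.4729, 0.2035, 0.1687]
ee_rot: [[0.958, -0.286, -0.002], [-0.286, -0.958, -0.0], [-0.002, 0.001, -1.0]]
wrist_force: [-0.6, 0.7, -0.7]
gripper_width: 0.691
```

Request:
play_rows([
  [[0, 0, 0, 0, 0, 0, 0], [0, 0, 0, 0, 0, 0, 0], [0, 0, 0, 0, 0, 0, 0], [0, 0, 0, 0, 0, 0, 0], [0, 0, 0, 0, 0, 0, 0]],
])

```text
time_s: 48.5
tcp_pos: [0.4737, 0.2045, 0.17]
ee_rot: [[0.959, -0.285, 0.0], [-0.285, -0.959, 0.001], [-0.0, -0.001, -1.0]]
wrist_force: [0.2, 0.1, 0.5]
gripper_width: 0.977
```

Request:
play_rows([
  [[0, 0, 0.03, 0, 0, 0, 0], [-0.01, -0.02, 0.06, 0, 0, 0.03, 0], [-0.02, -0.06, 0.06, 0, 0, 0.06, 0], [-0.03, -0.1, 0.06, 0, 0, 0.1, 0], [-0.045, -0.15, 0.06, 0, 0, 0.15, 0]],
])

```text
time_s: 49.0
tcp_pos: [0.4291, 0.0558, 0.23]
ee_rot: [[0.991, -0.135, 0.001], [-0.135, -0.991, 0.001], [0.0, -0.001, -1.0]]
wrist_force: [0.7, -0.5, 0.5]
gripper_width: 1.003
```

Run:
```python
from h import *
c=cap("top");P=cloud(c);posts(c);trays(c)
im=c["image"].astype(int);m=((im.max(2)-im.min(2)<40)&(im.min(2)>60)&(P[...,0]>.4)&(P[...,0]<.56)&(P[...,1]>.14)&(P[...,1]<.29)&(P[...,2]>.02)&(P[...,2]<.06));q=P[m];print(m.sum(),q.mean(0),q.min(0),q.max(0),np.median(q,0))
D=tool(Rt(8.8));plan([("hi",[.2930,-.2425,.14],D)])
```

```text
post px [350 271  21  11 160] [ 294.2 -242.2] [24.1 60.4] 8.6 z [0.0225 0.029 ]
post px [399 270   6  10  38] [ 298.3 -369.8] [30.2 12.7] 15.4 z [0.0272 0.0322]
red px [264 227  39  34] cen [ 0.372  -0.0018] size [107.  43.] tab [ 0.4111 -0.0562] yaw tab -54.3 rect -98.3 ztop 0.041
red px [165 300  27  32] cen [0.1787 0.3193] size [58. 81.] tab [0.1527 0.2938] yaw tab -135.5 rect -180.0 ztop 0.034
blue px [318 140  39  54] cen [ 0.6032 -0.1693] size [101. 108.] tab [ 0.6527 -0.1557] yaw tab 15.3 rect 3.7 ztop 0.087
110 [0.49391774 0.24973616 0.04277874] [0.45291917 0.22783426 0.03484954] [0.53336088 0.281378   0.05572522] [0.49275401 0.25007784 0.04301792]
now [0.4252 0.0505 0.2298] j [ 29.   1. -22.  -0. -67.  53.] w 1.00 F [-3.3 -4.  -0.7]
hi x2 [-0.0661 -0.1465 -0.0449] [ 0.0006 -0.0016  0.1459]
```

Post A fell into the compartment at about (0.493,0.250). Now post B.

Request:
play_rows([
  [[-0.014, -0.03, 0, 0, 0, 0.03, 0], [-0.028, -0.06, 0, 0, 0, 0.06, 0], [-0.042, -0.095, 0, 0, 0, 0.09, 0], [-0.056, -0.13, -0.02, 0, 0, 0.12, 0], [-0.07, -0.16, -0.04, 0, 0, 0.15, 0]],
])

```text
time_s: 49.55
tcp_pos: [0.359, -0.1047, 0.1899]
ee_rot: [[1.0, 0.012, 0.002], [0.012, -1.0, 0.001], [0.002, -0.001, -1.0]]
wrist_force: [0.7, 0.7, -0.7]
gripper_width: 1.005
```

Request:
play_rows([
  [[-0.014, -0.03, -0.02, 0, 0, 0.03, 0], [-0.028, -0.06, -0.04, 0, 0, 0.06, 0], [-0.042, -0.095, -0.07, 0, 0, 0.09, 0], [-0.06, -0.134, -0.09, 0, 0, 0.14, 0], [-0.06, -0.134, -0.1, 0, 0, 0.14, 0]],
])

```text
time_s: 50.05
tcp_pos: [0.2959, -0.2401, 0.0879]
ee_rot: [[0.99, 0.144, -0.005], [0.144, -0.99, 0.002], [-0.004, -0.002, -1.0]]
wrist_force: [0.7, 0.8, 0.7]
gripper_width: 0.999
```

Request:
play_rows([
  [[0, 0, 0, 0, 0, 0, 0], [0, 0, 0, 0, 0, 0, 0]],
])

```text
time_s: 50.25
tcp_pos: [0.2998, -0.2376, 0.0901]
ee_rot: [[0.989, 0.151, -0.0], [0.151, -0.989, 0.0], [-0.0, -0.0, -1.0]]
wrist_force: [0.8, 0.5, -0.6]
gripper_width: 1.001
```

Run:
```python
from h import *
c=cap("side");posts(c)
D=tool(Rt(8.7));plan([("down",[.2935,-.2425,-.019],D)])
```

```text
post px [224 320  22  27 278] [ 292.9 -242.3] [23.9 62.2] 9.3 z [0.0227 0.027 ]
post px [248 375  13  11  40] [ 298. -368.] [29.2  6.5] 16.6 z [0.0271 0.0293]
now [ 0.3003 -0.2374  0.0904] j [-14.   5. -40.  -0. -44. 112.] w 1.00 F [ 0.1 -0.4  0.1]
down x1 [-0.0068 -0.0051 -0.1094] [ 0.0001  0.0008 -0.0003]
```

Request:
play_rows([
  [[-0.0068, -0.005, -0.03, 0, 0, 0, 0], [-0.0068, -0.005, -0.06, 0, 0, 0, 0], [-0.0068, -0.005, -0.09, 0, 0, 0, 0], [-0.0068, -0.005, -0.103, 0, 0, 0, 0], [-0.0068, -0.005, -0.108, 0, 0, 0, 0]],
])

```text
time_s: 50.8
tcp_pos: [0.2931, -0.2418, -0.0188]
ee_rot: [[0.988, 0.153, -0.002], [0.153, -0.988, 0.001], [-0.002, -0.001, -1.0]]
wrist_force: [-0.1, -0.2, 0.0]
gripper_width: 0.998
```

Request:
play_rows([
  [[0, 0, 0, 0, 0, 0, 0.5], [0, 0, 0, 0, 0, 0, 1], [0, 0, 0, 0, 0, 0, 1], [0, 0, 0, 0, 0, 0, 1], [0, 0, 0, 0, 0, 0, 1]],
])

```text
time_s: 51.3
tcp_pos: [0.293, -0.2427, -0.0177]
ee_rot: [[0.989, 0.15, 0.001], [0.15, -0.989, 0.0], [0.001, 0.0, -1.0]]
wrist_force: [-1.0, 0.5, 5.1]
gripper_width: 0.687
```

Request:
play_rows([
  [[0, 0, 0, 0, 0, 0, 1], [0, 0, 0, 0, 0, 0, 1], [0, 0, 0, 0, 0, 0, 1], [0, 0, 0, 0, 0, 0, 1], [0, 0, 0.01, 0, 0, 0, 1]],
])

```text
time_s: 51.8
tcp_pos: [0.2916, -0.2423, -0.0087]
ee_rot: [[0.989, 0.15, -0.003], [0.15, -0.989, 0.001], [-0.003, -0.002, -1.0]]
wrist_force: [-0.2, 0.7, -0.4]
gripper_width: 0.685
```

Request:
play_rows([
  [[0, 0, 0.02, 0, 0, 0, 1], [0, 0, 0.05, 0, 0, 0, 1], [0.005, 0.01, 0.09, 0, 0, 0, 1], [0.01, 0.02, 0.13, 0, 0, 0, 1], [0.02, 0.04, 0.17, 0, 0, 0, 1]],
])

```text
time_s: 52.3
tcp_pos: [0.3115, -0.2023, 0.1631]
ee_rot: [[0.989, 0.148, -0.001], [0.148, -0.989, 0.001], [-0.001, -0.001, -1.0]]
wrist_force: [1.1, -0.7, -0.4]
gripper_width: 0.689
```

Run:
```python
from h import *
plan([("hi",[.474,.205,.23],tool(Rt(-16.6)))])
```

```text
now [ 0.3115 -0.2023  0.1631] j [ -8.  -2. -35.  -0. -57. 106.] w 0.69 F [ 1.1 -0.7 -0.4]
hi x2 [0.0812 0.2037 0.0334] [-0.0005 -0.0005 -0.2192]
```

Post B is held. Moving to the chute.

Request:
play_rows([
  [[0.014, 0.035, 0.03, 0, 0, -0.04, 1], [0.028, 0.07, 0.06, 0, 0, -0.08, 1], [0.042, 0.105, 0.067, 0, 0, -0.12, 1], [0.056, 0.14, 0.067, 0, 0, -0.16, 1], [0.07, 0.175, 0.067, 0, 0, -0.2, 1]],
])

```text
time_s: 52.8
tcp_pos: [0.3823, -0.026, 0.229]
ee_rot: [[0.999, -0.051, 0.0], [-0.051, -0.999, 0.002], [0.0, -0.002, -1.0]]
wrist_force: [1.1, -0.6, -1.6]
gripper_width: 0.687
```

Request:
play_rows([
  [[0.014, 0.035, 0, 0, 0, -0.04, 1], [0.028, 0.07, 0, 0, 0, -0.08, 1], [0.042, 0.105, 0, 0, 0, -0.12, 1], [0.056, 0.14, 0, 0, 0, -0.16, 1], [0.07, 0.175, 0, 0, 0, -0.2, 1]],
])

```text
time_s: 53.3
tcp_pos: [0.4523, 0.1488, 0.2283]
ee_rot: [[0.969, -0.248, -0.001], [-0.248, -0.969, 0.001], [-0.001, -0.0, -1.0]]
wrist_force: [0.9, -0.5, 0.2]
gripper_width: 0.686
```

Request:
play_rows([
  [[0.01, 0.03, 0, 0, 0, -0.04, 1], [0.0225, 0.057, 0, 0, 0, -0.04, 1], [0.0225, 0.057, -0.02, 0, 0, -0.04, 1], [0.0225, 0.057, -0.045, 0, 0, -0.04, 1], [0.0225, 0.057, -0.06, 0, 0, -0.04, 1]],
])

```text
time_s: 53.8
tcp_pos: [0.4735, 0.2039, 0.1662]
ee_rot: [[0.958, -0.285, -0.004], [-0.285, -0.958, -0.001], [-0.004, 0.002, -1.0]]
wrist_force: [-0.3, -1.8, -1.1]
gripper_width: 0.69
```

Request:
play_rows([
  [[0, 0, 0, 0, 0, 0, 1], [0, 0, 0, 0, 0, 0, 0.3], [0, 0, 0, 0, 0, 0, 0], [0, 0, 0, 0, 0, 0, 0], [0, 0, 0, 0, 0, 0, 0]],
])

```text
time_s: 54.3
tcp_pos: [0.4753, 0.2047, 0.1696]
ee_rot: [[0.958, -0.285, 0.001], [-0.285, -0.958, 0.002], [0.0, -0.002, -1.0]]
wrist_force: [-0.4, -0.8, 1.0]
gripper_width: 0.89
```

Request:
play_rows([
  [[0, 0, 0.03, 0, 0, 0, 0], [-0.01, -0.02, 0.06, 0, 0, 0.0, 0.1], [-0.02, -0.06, 0.06, 0, 0, 0.0, 0.2], [-0.03, -0.1, 0.06, 0, 0, 0.0, 0.3], [-0.045, -0.15, 0.06, 0, 0, 0.0, 0.4]],
])

```text
time_s: 54.8
tcp_pos: [0.4306, 0.0558, 0.2294]
ee_rot: [[0.959, -0.284, 0.001], [-0.284, -0.959, 0.002], [0.001, -0.002, -1.0]]
wrist_force: [0.0, -1.0, 0.9]
gripper_width: 0.724
```

Run:
```python
from h import *
for n in("top","side"):
    c=cap(n);P=cloud(c);posts(c)
    im=c["image"].astype(int);m=((im.max(2)-im.min(2)<40)&(im.min(2)>60)&(P[...,0]>.4)&(P[...,0]<.56)&(P[...,1]>.14)&(P[...,1]<.29)&(P[...,2]>.02)&(P[...,2]<.06));q=P[m];print(m.sum(),q.mean(0) if m.any() else 0)
    save(c,n+"b.png",(90,120,290,280) if n=="top" else (160,60,360,210),4)
plan([])
```

```text
post px [399 270   6  10  37] [ 297.5 -368.3] [30.2 13.4] 19.0 z [0.0258 0.0329]
141 [0.48852294 0.24318956 0.04270973]
post px [248 375  13  11  46] [ 298.2 -368.4] [31.3  7.4] 23.4 z [0.0271 0.0292]
178 [0.48509194 0.17794009 0.02750144]
now [0.4284 0.0529 0.2294] j [ 29.   1. -22.  -0. -67.  44.] w 0.65 F [-0.2  0.3  0.8]
```

Both posts are in the compartment. Next the carousel turns for red, gripping the handle deeper.

Run:
```python
from h import *
plan([("over",[.5035,.307,.27],tool(Rt(-61.6)))])
```

```text
now [0.4284 0.0529 0.2294] j [ 29.   1. -22.  -0. -67.  44.] w 0.65 F [-0.2  0.3  0.8]
over x2 [0.0375 0.127  0.0203] [-6.000e-04  1.000e-04 -3.908e-01]
```

Request:
play_rows([
  [[0.008, 0.025, 0.02, 0, 0, -0.08, 0.5], [0.016, 0.05, 0.04, 0, 0, -0.16, 0.5], [0.024, 0.075, 0.04, 0, 0, -0.24, 0.5], [0.032, 0.1, 0.04, 0, 0, -0.32, 0.5], [0.0375, 0.127, 0.04, 0, 0, -0.391, 0.5]],
])

```text
time_s: 55.4
tcp_pos: [0.4686, 0.1851, 0.2692]
ee_rot: [[0.776, -0.631, 0.001], [-0.631, -0.775, 0.002], [-0.0, -0.002, -1.0]]
wrist_force: [1.4, -0.5, -0.5]
gripper_width: 0.499
```

Request:
play_rows([
  [[0.008, 0.025, 0, 0, 0, -0.08, 0.5], [0.016, 0.05, 0, 0, 0, -0.16, 0.5], [0.024, 0.085, 0, 0, 0, -0.24, 0.5], [0.0375, 0.127, 0, 0, 0, -0.391, 0.5], [0.0375, 0.127, 0, 0, 0, -0.391, 0.5]],
])

```text
time_s: 55.9
tcp_pos: [0.5065, 0.315, 0.2671]
ee_rot: [[0.48, -0.877, -0.0], [-0.877, -0.48, 0.001], [-0.001, -0.0, -1.0]]
wrist_force: [0.2, -0.6, -1.0]
gripper_width: 0.5
```

Request:
play_rows([
  [[0, 0, 0, 0, 0, 0, 0.5], [0, 0, 0, 0, 0, 0, 0.5]],
])

```text
time_s: 56.1
tcp_pos: [0.5053, 0.3102, 0.2688]
ee_rot: [[0.48, -0.877, 0.0], [-0.877, -0.48, 0.001], [-0.001, -0.001, -1.0]]
wrist_force: [-0.6, -0.6, 0.4]
gripper_width: 0.501
```

Run:
```python
from h import *
plan([("down",[.5037,.307,.170],tool(Rt(-61.6)))])
```

```text
now [0.5053 0.3102 0.2688] j [ 47.  17.   3.  -0. -76. -18.] w 0.50 F [-0.6 -0.6  0.4]
down x1 [-0.0016 -0.0032 -0.0988] [-0.0008  0.0002 -0.0048]
```

Request:
play_rows([
  [[-0.0016, -0.0032, -0.03, 0, 0, -0.005, 0.5], [-0.0016, -0.0032, -0.06, 0, 0, -0.005, 0.5], [-0.0016, -0.0032, -0.085, 0, 0, -0.005, 0.5], [-0.0016, -0.0032, -0.095, 0, 0, -0.005, 0.5], [-0.0016, -0.0032, -0.098, 0, 0, -0.005, 0.5]],
])

```text
time_s: 56.6
tcp_pos: [0.5038, 0.3064, 0.1704]
ee_rot: [[0.474, -0.88, -0.0], [-0.88, -0.474, -0.0], [-0.0, 0.0, -1.0]]
wrist_force: [0.5, -0.7, -0.1]
gripper_width: 0.505
```

Request:
play_rows([
  [[0, 0, 0, 0, 0, 0, 1], [0, 0, 0, 0, 0, 0, 1], [0, 0, 0, 0, 0, 0, 1], [0, 0, 0, 0, 0, 0, 1], [0, 0, 0, 0, 0, 0, 1]],
])

```text
time_s: 57.1
tcp_pos: [0.503, 0.3068, 0.1713]
ee_rot: [[0.475, -0.88, -0.002], [-0.88, -0.475, -0.0], [-0.001, 0.002, -1.0]]
wrist_force: [-4.9, -1.4, 4.7]
gripper_width: 0.178
```

Request:
play_rows([
  [[0, 0, 0, 0, 0, 0, 1], [0, 0, 0, 0, 0, 0, 1], [0, 0, 0, 0, 0, 0.1, 1], [0, 0, 0, 0, 0, 0.2, 1], [0, 0, 0, 0, 0, 0.3, 1]],
])

```text
time_s: 57.6
tcp_pos: [0.5031, 0.3069, 0.1713]
ee_rot: [[0.717, -0.698, -0.001], [-0.698, -0.717, -0.0], [-0.001, 0.001, -1.0]]
wrist_force: [-4.2, -1.7, 6.0]
gripper_width: 0.186
```

Request:
play_rows([
  [[0, 0, 0, 0, 0, 0.12, 1], [0, 0, 0, 0, 0, 0.24, 1], [0, 0, 0, 0, 0, 0.36, 1], [0, 0, 0, 0, 0, 0.48, 1], [0, 0, 0, 0, 0, 0.6, 1]],
])

```text
time_s: 58.1
tcp_pos: [0.5032, 0.3071, 0.1713]
ee_rot: [[0.985, -0.17, -0.002], [-0.17, -0.985, 0.0], [-0.002, 0.0, -1.0]]
wrist_force: [-5.1, -1.4, 4.4]
gripper_width: 0.185
```

Request:
play_rows([
  [[0, 0, 0, 0, 0, 0.12, 1], [0, 0, 0, 0, 0, 0.24, 1], [0, 0, 0, 0, 0, 0.36, 1], [0, 0, 0, 0, 0, 0.48, 1], [0, 0, 0, 0, 0, 0.6, 1]],
])

```text
time_s: 58.6
tcp_pos: [0.5032, 0.3074, 0.1713]
ee_rot: [[0.909, 0.416, -0.002], [0.416, -0.909, 0.0], [-0.002, -0.001, -1.0]]
wrist_force: [-5.5, -0.2, 4.4]
gripper_width: 0.183
```

Run:
```python
from h import *
plan([("turn",[.5037,.307,.170],tool(Rt(28.4)))])
```

```text
now [0.5032 0.3074 0.1713] j [ 47.  20.  -7.  -0. -63.  68.] w 0.18 F [-5.5 -0.2  4.4]
turn x1 [ 0.0005 -0.0004 -0.0013] [-0.     -0.0019  0.0668]
```

Request:
play_rows([
  [[0, 0, 0, 0, 0, 0.067, 1], [0, 0, 0, 0, 0, 0.067, 1], [0, 0, 0, 0, 0, 0.067, 0.5], [0, 0, 0, 0, 0, 0.067, 0.4], [0, 0, 0, 0, 0, 0.067, 0.4]],
])

```text
time_s: 59.1
tcp_pos: [0.5045, 0.3076, 0.1705]
ee_rot: [[0.882, 0.471, -0.0], [0.471, -0.882, 0.001], [0.0, -0.001, -1.0]]
wrist_force: [-0.5, 0.1, -0.5]
gripper_width: 0.375
```

Request:
play_rows([
  [[0, 0, 0, 0, 0, 0, 0.4], [0, 0, 0.03, 0, 0, 0, 0.4], [0, 0, 0.06, 0, 0, 0, 0.4], [0, 0, 0.09, 0, 0, 0, 0.4], [0, -0.03, 0.1, 0, 0, -0.1, 0.4]],
])

```text
time_s: 59.6
tcp_pos: [0.5058, 0.28, 0.2737]
ee_rot: [[0.924, 0.381, 0.005], [0.381, -0.924, 0.004], [0.006, -0.002, -1.0]]
wrist_force: [0.8, -0.9, -0.8]
gripper_width: 0.597
```

Run:
```python
from h import *
s=r.sense();R=s["ee_rot"];print(np.degrees(np.arctan2(R[1,0],R[0,0])))
c=cap("top");trays(c)
p,D=pose([.403,-.0066,0],-8);plan([("over",p+[0,0,.12],D)])
save(c,"t5.png",(90,120,400,345),2.5)
```

```text
22.424627759467075
red px [263 208  40  53] cen [ 0.4033 -0.0066] size [109. 107.] tab [ 0.4793 -0.0184] yaw tab -8.8 rect -7.9 ztop 0.041
red px [169 300  38  28] cen [0.1911 0.2948] size [59. 54.] tab [0.1803 0.2918] yaw tab -164.8 rect -180.0 ztop 0.033
blue px [318 140  39  53] cen [ 0.6031 -0.1698] size [ 99. 108.] tab [ 0.6424 -0.1542] yaw tab 21.6 rect 2.5 ztop 0.087
now [0.5051 0.2751 0.2749] j [ 45.  15.   0.   0. -76.  67.] w 0.60 F [-2.  -3.   1.5]
over x2 [-0.0114 -0.1464 -0.0849] [-0.0008  0.0023 -0.2615]
```

No more pictures, so I'll go on with numeric checks: the colour seen through the chute, and grey or steel pixels on the blue floor.

```bash
cat >> h.py <<'E'
def bays(c):
    """colour at chute outlet and parts per compartment (z>floor+15mm, below walls)"""
    im=c["image"];P=cloud(c);print("outlet rgb",[im[v,u].tolist() for u,v in((200,212),(206,218),(202,222))])
    d=P[...,:2]-[.5037,.307];rr=np.hypot(d[...,0],d[...,1])
    m=((rr>.03)&(rr<.13)&(P[...,2]>.034)&(P[...,2]<.055)).astype(np.uint8);n,lab,st,_=cv2.connectedComponentsWithStats(m)
    for i in range(1,n):
        if st[i,4]>40:
            q=P[lab==i];g=q.mean(0);a=np.degrees(np.arctan2(g[1]-.307,g[0]-.5037));rc=cv2.minAreaRect((q[:,:2]*1000).astype(np.float32));print("blob",st[i].tolist(),g.round(3),"az %.0f"%a,np.round(rc[1]),"rgb",im[lab==i].mean(0).round())
E
python3 - <<'E'
from h import *
bays(cap("top"))
E
```

```text
outlet rgb [[249, 71, 63], [249, 73, 64], [249, 73, 65]]
```

Request:
play_rows([
  [[-0.002, -0.03, 0, 0, 0, -0.05, 0.4], [-0.004, -0.06, 0, 0, 0, -0.1, 0.4], [-0.007, -0.09, 0, 0, 0, -0.15, 0.4], [-0.009, -0.12, -0.02, 0, 0, -0.2, 0.4], [-0.011, -0.148, -0.04, 0, 0, -0.262, 0.4]],
])

```text
time_s: 60.2
tcp_pos: [0.493, 0.1285, 0.2302]
ee_rot: [[0.992, 0.127, 0.0], [0.127, -0.992, 0.001], [0.001, -0.001, -1.0]]
wrist_force: [0.9, -0.0, 0.1]
gripper_width: 0.601
```

Request:
play_rows([
  [[-0.002, -0.03, -0.03, 0, 0, -0.05, 0.4], [-0.004, -0.06, -0.06, 0, 0, -0.1, 0.4], [-0.007, -0.09, -0.09, 0, 0, -0.15, 0.4], [-0.011, -0.12, -0.11, 0, 0, -0.2, 0.4], [-0.011, -0.145, -0.13, 0, 0, -0.262, 0.4]],
])

```text
time_s: 60.7
tcp_pos: [0.481, -0.017, 0.0991]
ee_rot: [[0.991, -0.135, -0.002], [-0.135, -0.991, 0.0], [-0.002, -0.0, -1.0]]
wrist_force: [0.7, -0.3, -0.4]
gripper_width: 0.594
```

Request:
play_rows([
  [[0, 0, 0, 0, 0, 0, 0.5], [0, 0, 0, 0, 0, 0, 0.5]],
])

```text
time_s: 60.9
tcp_pos: [0.4821, -0.016, 0.1002]
ee_rot: [[0.991, -0.133, -0.001], [-0.133, -0.991, 0.0], [-0.001, -0.0, -1.0]]
wrist_force: [-0.4, 0.1, 0.5]
gripper_width: 0.523
```

Run:
```python
from h import *
p,D=pose([.403,-.0066,0],-8.2);plan([("down",p,D)])
c=cap("side");P=cloud(c);m=masks(c)["red"];q=P[m];q=q[(abs(q[:,1])<.09)&(q[:,2]>.028)&(q[:,2]<.06)];R=Rt(-8.2)[:2,:2]
l=(q[:,:2]-[.403,-.0066])@R;t=l[(l[:,0]>.065)];print("tab local y",np.percentile(t[:,1],[5,50,95]),"x max",np.percentile(t[:,0],99))
```

```text
now [ 0.4821 -0.016   0.1002] j [ 17.  14. -27.  -0. -49.  65.] w 0.52 F [-0.4  0.1  0.5]
down x1 [ 1.000e-04 -2.000e-03 -1.152e-01] [-0.0002 -0.0014 -0.0098]
tab local y [-0.00860622 -0.00289494  0.00396831] x max 0.10165397262414037
```

Red is under the chute. Gripping the red tab at the proper depth.

Request:
play_rows([
  [[0, -0.003, -0.03, 0, 0, -0.01, 0.5], [0, -0.003, -0.06, 0, 0, -0.01, 0.5], [0, -0.003, -0.09, 0, 0, -0.01, 0.5], [0, -0.003, -0.11, 0, 0, -0.01, 0.5], [0, -0.003, -0.114, 0, 0, -0.01, 0.5]],
])

```text
time_s: 61.45
tcp_pos: [0.4815, -0.0178, -0.0147]
ee_rot: [[0.99, -0.141, -0.003], [-0.141, -0.99, 0.0], [-0.003, 0.0, -1.0]]
wrist_force: [0.2, 0.5, 1.1]
gripper_width: 0.499
```

Request:
play_rows([
  [[0, 0, 0, 0, 0, 0, 0.7], [0, 0, 0, 0, 0, 0, 1], [0, 0, 0, 0, 0, 0, 1], [0, 0, 0, 0, 0, 0, 1], [0, 0, 0, 0, 0, 0, 1]],
])

```text
time_s: 61.95
tcp_pos: [0.4824, -0.0185, -0.0126]
ee_rot: [[0.99, -0.143, 0.001], [-0.143, -0.99, 0.001], [0.001, -0.001, -1.0]]
wrist_force: [-0.2, 1.0, 2.0]
gripper_width: 0.135
```

Request:
play_rows([
  [[0, 0, 0, 0, 0, 0, 1], [0, 0, 0, 0, 0, 0, 1], [0, 0, 0, 0, 0, 0, 1], [0, 0, 0, 0, 0, 0, 1], [0, 0, 0, 0, 0, 0, 1]],
])

```text
time_s: 62.45
tcp_pos: [0.4825, -0.0185, -0.0127]
ee_rot: [[0.99, -0.142, 0.0], [-0.142, -0.99, 0.001], [0.0, -0.001, -1.0]]
wrist_force: [-0.3, 1.0, 6.2]
gripper_width: 0.135
```

Request:
play_rows([
  [[0, 0, 0.005, 0, 0, 0, 1], [0, 0, 0.01, 0, 0, 0, 1], [0, 0, 0.015, 0, 0, 0, 1], [0, 0, 0.02, 0, 0, 0, 1], [0, 0, 0.02, 0, 0, 0, 1]],
])

```text
time_s: 62.95
tcp_pos: [0.4825, -0.0185, 0.0074]
ee_rot: [[0.99, -0.143, 0.001], [-0.143, -0.99, 0.001], [0.001, -0.001, -1.0]]
wrist_force: [0.6, -0.0, -2.7]
gripper_width: 0.135
```

Run:
```python
from h import *
plan([("hi",*pour(0,0.05)),("lo",*pour(0)),("t20",*pour(20)),("t40",*pour(40)),("t60",*pour(60))])
c=cap("side");P=cloud(c)
q=P[masks(c)["red"]];q=q[(abs(q[:,1])<.09)&(q[:,0]>.33)];i=q[:,0]<.38;print("z lipside",np.percentile(q[i,2],[90,97]),"back",np.percentile(q[(q[:,0]>.41),2],[90,97]))
c=cap("top");trays(c);bays(c)
```

```text
now [ 0.4825 -0.0185  0.0074] j [ 17.  22. -33.  -0. -35.  65.] w 0.13 F [ 0.6 -0.  -2.7]
hi x2 [0.0721 0.084  0.1123] [-0.0005  0.0005 -0.0734]
lo x1 [ 0.    0.   -0.05] [0. 0. 0.]
t20 x1 [-0.0027  0.0008  0.0462] [-0.0997 -0.3345 -0.    ]
t40 x1 [-0.0177  0.0053  0.0425] [-0.0997 -0.3345  0.    ]
t60 x1 [-0.0306  0.0091  0.0336] [-0.0997 -0.3345 -0.    ]
z lipside [0.05733928 0.06018278] back [0.05740257 0.061135  ]
red px [264 225  40  36] cen [ 0.4   -0.006] size [109.  99.] tab [ 0.3467 -0.0465] yaw tab -142.8 rect -183.2 ztop 0.060
red px [165 300  42  32] cen [0.1776 0.3073] size [84. 85.] tab [0.1689 0.2472] yaw tab -98.3 rect -90.0 ztop 0.034
blue px [318 140  39  53] cen [ 0.603  -0.1688] size [ 99. 108.] tab [ 0.6531 -0.1559] yaw tab 14.5 rect 2.6 ztop 0.087
outlet rgb [[248, 79, 69], [227, 211, 185], [217, 195, 172]]
```

Level lift. Carrying the red tray to the chute.

Request:
play_rows([
  [[0, 0, 0.03, 0, 0, 0, 1], [0, 0, 0.07, 0, 0, 0, 1], [0, 0, 0.11, 0, 0, 0, 1], [0.01, 0.01, 0.15, 0, 0, -0.01, 1], [0.025, 0.025, 0.18, 0, 0, -0.02, 1]],
])

```text
time_s: 63.55
tcp_pos: [0.5069, 0.0062, 0.1893]
ee_rot: [[0.987, -0.164, 0.002], [-0.164, -0.987, 0.001], [0.001, -0.002, -1.0]]
wrist_force: [0.7, 0.9, -2.8]
gripper_width: 0.14
```

Request:
play_rows([
  [[0.02, 0.025, 0.02, 0, 0, -0.02, 1], [0.04, 0.055, 0.035, 0, 0, -0.04, 1], [0.065, 0.085, 0.045, 0, 0, -0.07, 1], [0.09, 0.11, 0.045, 0, 0, -0.1, 1], [0.11, 0.13, 0.045, 0, 0, -0.12, 1]],
])

```text
time_s: 64.05
tcp_pos: [0.6177, 0.138, 0.231]
ee_rot: [[0.96, -0.28, -0.001], [-0.28, -0.96, 0.001], [-0.001, -0.001, -1.0]]
wrist_force: [-0.3, -0.4, -3.6]
gripper_width: 0.136
```

Request:
play_rows([
  [[0.005, 0.007, 0, 0, 0, -0.007, 1], [0.009, 0.013, 0, 0, 0, -0.007, 1], [0.009, 0.013, 0, 0, 0, -0.007, 1], [0.009, 0.013, 0, 0, 0, -0.007, 1]],
])

```text
time_s: 64.45
tcp_pos: [0.6253, 0.1487, 0.2316]
ee_rot: [[0.958, -0.286, -0.001], [-0.286, -0.958, 0.0], [-0.001, -0.0, -1.0]]
wrist_force: [-0.7, -0.3, -2.7]
gripper_width: 0.136
```

Run:
```python
from h import *
plan([("lo",*pour(0,.002))])
c=cap("top");trays(c);bays(c)
```

```text
now [0.6253 0.1487 0.2316] j [ 28.  23.   6.  -0. -74.  46.] w 0.14 F [-0.7 -0.3 -2.7]
lo x1 [ 0.0014  0.0008 -0.0476] [-0.0004 -0.0013  0.0005]
red px [165 300  21  31] cen [0.161  0.3306] size [36. 39.] tab [0.1823 0.3246] yaw tab -15.7 rect 0.0 ztop 0.034
blue px [318 140  39  54] cen [ 0.6032 -0.1694] size [101. 107.] tab [ 0.6509 -0.1549] yaw tab 17.0 rect 3.8 ztop 0.087
outlet rgb [[247, 75, 65], [247, 76, 66], [247, 77, 66]]
```

Request:
play_rows([
  [[0.001, 0.001, -0.012, 0, 0, 0, 1], [0.001, 0.001, -0.025, 0, 0, 0, 1], [0.001, 0.001, -0.038, 0, 0, 0, 1], [0.001, 0.001, -0.047, 0, 0, 0, 1], [0.001, 0.001, -0.047, 0, 0, 0, 1]],
])

```text
time_s: 65.0
tcp_pos: [0.6257, 0.1498, 0.182]
ee_rot: [[0.958, -0.286, -0.005], [-0.286, -0.958, -0.001], [-0.004, 0.002, -1.0]]
wrist_force: [-0.5, 0.6, -1.9]
gripper_width: 0.139
```

Request:
play_rows([
  [[0, 0, 0.0092, -0.02, -0.067, 0, 1], [-0.0005, 0, 0.0185, -0.04, -0.134, 0, 1], [-0.001, 0, 0.0278, -0.06, -0.2, 0, 1], [-0.002, 0.0005, 0.037, -0.08, -0.268, 0, 1], [-0.0027, 0.0008, 0.0462, -0.1, -0.335, 0, 1]],
])

```text
time_s: 65.5
tcp_pos: [0.6244, 0.1515, 0.2321]
ee_rot: [[0.899, -0.285, 0.331], [-0.268, -0.958, -0.097], [0.345, -0.002, -0.939]]
wrist_force: [-0.2, 0.4, -1.9]
gripper_width: 0.137
```

Request:
play_rows([
  [[-0.003, 0.001, 0.009, -0.02, -0.067, 0, 1], [-0.006, 0.002, 0.0175, -0.04, -0.134, 0, 1], [-0.01, 0.003, 0.026, -0.06, -0.2, 0, 1], [-0.0135, 0.004, 0.0345, -0.08, -0.268, 0, 1], [-0.0177, 0.0053, 0.0425, -0.1, -0.335, 0, 1]],
])

```text
time_s: 66.0
tcp_pos: [0.6062, 0.1572, 0.2746]
ee_rot: [[0.731, -0.284, 0.62], [-0.218, -0.959, -0.183], [0.646, -0.002, -0.763]]
wrist_force: [0.3, -0.2, -1.6]
gripper_width: 0.13
```

Request:
play_rows([
  [[-0.0055, 0.0017, 0.007, -0.02, -0.067, 0, 1], [-0.011, 0.0034, 0.014, -0.04, -0.134, 0, 1], [-0.0175, 0.005, 0.021, -0.06, -0.2, 0, 1], [-0.024, 0.007, 0.0275, -0.08, -0.268, 0, 1], [-0.0306, 0.0091, 0.0336, -0.1, -0.335, 0, 1]],
])

```text
time_s: 66.5
tcp_pos: [0.5756, 0.1661, 0.3084]
ee_rot: [[0.475, -0.284, 0.833], [-0.142, -0.959, -0.246], [0.869, -0.002, -0.496]]
wrist_force: [0.9, -0.4, -1.7]
gripper_width: 0.133
```

Request:
play_rows([
  [[0, 0, 0, 0, 0, 0, 1], [0, 0, 0, 0, 0, 0, 1], [0, 0, 0, 0, 0, 0, 1], [0, 0, 0, 0, 0, 0, 1], [0, 0, 0, 0, 0, 0, 1]],
])

```text
time_s: 67.0
tcp_pos: [0.5763, 0.1658, 0.3073]
ee_rot: [[0.478, -0.286, 0.831], [-0.143, -0.958, -0.247], [0.866, -0.001, -0.499]]
wrist_force: [0.1, 0.4, -2.5]
gripper_width: 0.136
```

Run:
```python
from h import *
plan([("t35",*pour(35,.03)),("hi",*pour(0,0.05))])
```

```text
now [0.5763 0.1658 0.3073] j [ 34.   2. -53. 103. -43. -49.] w 0.14 F [ 0.1  0.4 -2.5]
t35 x1 [ 0.0357 -0.0119 -0.0166] [0.124  0.4193 0.    ]
hi x1 [ 0.0147 -0.0044 -0.0587] [0.1745 0.5854 0.    ]
```

Request:
play_rows([
  [[0.007, -0.002, 0.004, 0.025, 0.084, 0, 1], [0.014, -0.005, 0.004, 0.05, 0.167, 0, 1], [0.021, -0.007, 0, 0.075, 0.25, 0, 1], [0.028, -0.009, -0.008, 0.1, 0.335, 0, 1], [0.0357, -0.012, -0.0166, 0.124, 0.419, 0, 1]],
])

```text
time_s: 67.5
tcp_pos: [0.6113, 0.154, 0.2903]
ee_rot: [[0.787, -0.285, 0.547], [-0.234, -0.959, -0.162], [0.57, -0.0, -0.821]]
wrist_force: [1.7, -1.4, -1.0]
gripper_width: 0.136
```

Request:
play_rows([
  [[0.003, -0.001, -0.01, 0.035, 0.117, 0, 1], [0.006, -0.002, -0.02, 0.07, 0.234, 0, 1], [0.009, -0.003, -0.03, 0.105, 0.35, 0, 1], [0.012, -0.004, -0.04, 0.14, 0.47, 0, 1], [0.0147, -0.0044, -0.05, 0.1745, 0.585, 0, 1]],
])

```text
time_s: 68.0
tcp_pos: [0.6269, 0.1504, 0.241]
ee_rot: [[0.959, -0.284, -0.003], [-0.284, -0.959, 0.004], [-0.004, -0.003, -1.0]]
wrist_force: [0.9, 0.0, -2.4]
gripper_width: 0.136
```

Request:
play_rows([
  [[0.006, -0.03, 0, 0, 0, 0.04, 1], [0.012, -0.07, 0, 0, 0, 0.08, 1], [0.018, -0.11, 0, 0, 0, 0.13, 1], [0.025, -0.15, 0, 0, 0, 0.18, 1], [0.03, -0.18, 0, 0, 0, 0.2, 1]],
])

```text
time_s: 68.5
tcp_pos: [0.6566, -0.0327, 0.24]
ee_rot: [[0.996, -0.089, -0.0], [-0.089, -0.996, 0.0], [-0.0, -0.0, -1.0]]
wrist_force: [0.1, -0.1, -2.9]
gripper_width: 0.135
```

Request:
play_rows([
  [[0, 0, 0, 0, 0, 0, 1], [0, 0, 0, 0, 0, 0, 1]],
])

```text
time_s: 68.7
tcp_pos: [0.6564, -0.0312, 0.2398]
ee_rot: [[0.996, -0.091, -0.0], [-0.091, -0.996, 0.001], [-0.0, -0.001, -1.0]]
wrist_force: [-0.2, -0.0, -1.7]
gripper_width: 0.135
```

Run:
```python
from h import *
p,D=pose([*DK,0.002],DY)
plan([("dock",p+[0,0,.13],D)])
c=cap("top");trays(c);bays(c)
c=cap("side");P=cloud(c);s=r.sense();l=(P-s["tcp_pos"])@s["ee_rot"]
m=(l[...,0]<-.03)&(l[...,0]>-.133)&(abs(l[...,1])<.036)&(l[...,2]<-.012)&(l[...,2]>-.06)
d=m&(c["image"].max(2)<80)&(l[...,2]>-.047);print("tray px",m.sum(),"dark",d.sum(), "z above bottom pcts",np.percentile(-l[...,2][m]-.0127,[50,90,98]))
```

```text
now [ 0.6564 -0.0312  0.2398] j [ 11.  24.   9.  -0. -75.  73.] w 0.13 F [-0.2 -0.  -1.7]
dock x1 [ 0.0257 -0.1299 -0.1228] [-0.0006 -0.0004  0.1957]
red px [168 300  28  21] cen [0.1939 0.3058] size [81. 51.] tab [0.1818 0.3389] yaw tab 110.1 rect 90.0 ztop 0.034
blue px [318 140  39  53] cen [ 0.6035 -0.1691] size [100. 107.] tab [ 0.6477 -0.1549] yaw tab 17.9 rect 2.6 ztop 0.087
outlet rgb [[69, 61, 58], [240, 77, 68], [241, 75, 66]]
blob [195, 206, 12, 12, 71] [0.495 0.241 0.048] az -98 [30. 32.] rgb [118.  72.  69.]
tray px 399 dark 0 z above bottom pcts [0.01193473 0.03202611 0.03487889]
```

The tube is in red (dark blob at z≈0.048, azimuth -98°) and the red tray is empty. Now to the dock.

Request:
play_rows([
  [[0.005, -0.026, -0.01, 0, 0, 0.04, 1], [0.01, -0.055, -0.02, 0, 0, 0.08, 1], [0.016, -0.085, -0.04, 0, 0, 0.12, 1], [0.021, -0.11, -0.07, 0, 0, 0.16, 1], [0.0257, -0.13, -0.1, 0, 0, 0.196, 1]],
])

```text
time_s: 69.3
tcp_pos: [0.6828, -0.1604, 0.14]
ee_rot: [[0.994, 0.109, 0.002], [0.109, -0.994, 0.0], [0.002, -0.0, -1.0]]
wrist_force: [0.8, 0.2, -1.7]
gripper_width: 0.133
```

Request:
play_rows([
  [[0, 0, -0.01, 0, 0, 0, 1], [0, 0, -0.022, 0, 0, 0, 1], [0, 0, -0.022, 0, 0, 0, 1], [0, 0, -0.022, 0, 0, 0, 1]],
])

```text
time_s: 69.7
tcp_pos: [0.6829, -0.1595, 0.1197]
ee_rot: [[0.994, 0.108, 0.003], [0.108, -0.994, -0.0], [0.003, 0.001, -1.0]]
wrist_force: [-0.3, -0.8, -1.2]
gripper_width: 0.138
```

Run:
```python
from h import *
p,D=pose([*DK,0.002],DY)
plan([("pre",p+[0,0,.097],D),("in",p+[0,0,.084],D)])
c=cap("top");trays(c)
```

```text
now [ 0.6829 -0.1595  0.1197] j [  0.  33.   6.   0. -64.  96.] w 0.14 F [-0.3 -0.8 -1.2]
pre x1 [-0.0009 -0.0015 -0.0357] [ 0.0005  0.0026 -0.0038]
in x1 [ 0.     0.    -0.013] [0. 0. 0.]
red px [319 149  42  41] cen [ 0.604  -0.1682] size [101. 108.] tab [ 0.5485 -0.1251] yaw tab 142.1 rect 184.4 ztop 0.155
red px [165 300  42  32] cen [0.1775 0.3078] size [85. 83.] tab [0.1691 0.248 ] yaw tab -97.9 rect -90.0 ztop 0.033
```

Request:
play_rows([
  [[-0.001, -0.0014, -0.01, 0, 0.002, -0.004, 1], [-0.001, -0.0014, -0.02, 0, 0.002, -0.004, 1], [-0.001, -0.0014, -0.03, 0, 0.002, -0.004, 1], [-0.001, -0.0014, -0.0357, 0, 0.002, -0.004, 1], [-0.001, -0.0014, -0.0357, 0, 0.002, -0.004, 1]],
])

```text
time_s: 70.25
tcp_pos: [0.6801, -0.1622, 0.0808]
ee_rot: [[0.995, 0.102, -0.005], [0.102, -0.995, 0.0], [-0.004, -0.001, -1.0]]
wrist_force: [0.1, 0.3, -2.7]
gripper_width: 0.137
```

Request:
play_rows([
  [[0, 0, 0, 0, 0, 0, 1], [0, 0, -0.004, 0, 0, 0, 1], [0, 0, -0.008, 0, 0, 0, 1], [0, 0, -0.012, 0, 0, 0, 1], [0, 0, -0.013, 0, 0, 0, 1]],
])

```text
time_s: 70.75
tcp_pos: [0.6825, -0.1623, 0.0714]
ee_rot: [[0.995, 0.103, 0.002], [0.103, -0.995, -0.001], [0.002, 0.001, -1.0]]
wrist_force: [0.5, 1.6, 6.5]
gripper_width: 0.136
```

Request:
play_rows([
  [[0, 0, -0.001, 0, 0, 0, 1], [0, 0, -0.002, 0, 0, 0, 1], [0, 0, -0.002, 0, 0, 0, 1]],
])

```text
time_s: 71.05
tcp_pos: [0.6827, -0.1624, 0.0712]
ee_rot: [[0.995, 0.104, 0.003], [0.104, -0.995, -0.001], [0.003, 0.002, -1.0]]
wrist_force: [-0.0, 1.0, 10.3]
gripper_width: 0.135
```

Request:
play_rows([
  [[0, 0, 0, 0, 0, 0, 0.5], [0, 0, 0, 0, 0, 0, 0.5], [0, 0, 0, 0, 0, 0, 0.5], [0, 0, 0, 0, 0, 0, 0.5], [0, 0, 0, 0, 0, 0, 0.5]],
])

```text
time_s: 71.55
tcp_pos: [0.6808, -0.1622, 0.0671]
ee_rot: [[0.995, 0.102, -0.002], [0.102, -0.995, -0.0], [-0.002, -0.0, -1.0]]
wrist_force: [-1.0, -0.5, -0.2]
gripper_width: 0.465
```

Request:
play_rows([
  [[0, 0, 0.02, 0, 0, 0, 0.5], [0, 0, 0.06, 0, 0, 0, 0.5], [0, 0, 0.1, 0, 0, 0, 0.5], [-0.01, 0.02, 0.14, 0, 0, 0, 0.5], [-0.03, 0.05, 0.18, 0, 0, 0, 0.5]],
])

```text
time_s: 72.05
tcp_pos: [0.6527, -0.115, 0.2458]
ee_rot: [[0.995, 0.1, -0.001], [0.1, -0.995, -0.001], [-0.001, 0.0, -1.0]]
wrist_force: [0.8, 0.6, 1.1]
gripper_width: 0.497
```

Request:
play_rows([
  [[-0.015, 0.04, 0, 0, 0, 0.06, 0.5], [-0.03, 0.08, 0, 0, 0, 0.12, 0.5], [-0.045, 0.12, 0, 0, 0, 0.19, 0.5], [-0.06, 0.155, 0, 0, 0, 0.26, 0.5], [-0.075, 0.2, 0, 0, 0, 0.35, 0.5]],
])

```text
time_s: 72.55
tcp_pos: [0.5766, 0.0865, 0.2449]
ee_rot: [[0.898, 0.44, -0.001], [0.44, -0.898, -0.001], [-0.001, 0.0, -1.0]]
wrist_force: [0.7, 0.9, 0.2]
gripper_width: 0.499
```

Run:
```python
from h import *
plan([("over",[.5037,.307,.27],tool(Rt(28.4)))])
for n in("top","side"):
    c=cap(n);print(n);stack(c,.12);
    if n=="top":trays(c);bays(c)
```

```text
now [0.5766 0.0865 0.2449] j [ 24.  16.  -1.   0. -73.  92.] w 0.50 F [0.7 0.9 0.2]
over x2 [-0.0365  0.1103  0.0126] [ 0.0003 -0.0006  0.0203]
top
rail -1 -1 33 0.0007
rail -1 1 31 -0.0012
rail 1 -1 34 0.0012
rail 1 1 29 0.0003
red px [319 137  41  55] cen [ 0.6033 -0.1711] size [103. 110.] tab [ 0.6588 -0.1579] yaw tab 13.3 rect 3.5 ztop 0.123
red px [165 300  28  32] cen [0.1778 0.3148] size [67. 85.] tab [0.1477 0.2951] yaw tab -146.8 rect -180.0 ztop 0.034
outlet rgb [[123, 109, 97], [248, 82, 70], [182, 163, 142]]
blob [199, 206, 8, 10, 53] [0.497 0.237 0.048] az -95 [29. 16.] rgb [135.  87.  80.]
side
rail -1 -1 40 -0.0003
rail -1 1 44 -0.0005
rail 1 -1 39 -0.0004
rail 1 1 42 -0.0012
```

The stack is fully home. Final turn: grey under the chute (+90°).

Request:
play_rows([
  [[-0.007, 0.022, 0.02, 0, 0, 0.02, 0.5], [-0.015, 0.045, 0.025, 0, 0, 0.04, 0.5], [-0.022, 0.066, 0.025, 0, 0, 0.04, 0.5], [-0.03, 0.088, 0.025, 0, 0, 0.04, 0.5], [-0.0365, 0.11, 0.025, 0, 0, 0.04, 0.5]],
])

```text
time_s: 73.15
tcp_pos: [0.5407, 0.196, 0.2698]
ee_rot: [[0.881, 0.472, -0.001], [0.472, -0.881, -0.001], [-0.001, -0.0, -1.0]]
wrist_force: [-0.3, -0.2, 0.6]
gripper_width: 0.501
```

Request:
play_rows([
  [[-0.009, 0.03, 0, 0, 0, 0, 0.5], [-0.018, 0.06, 0, 0, 0, 0, 0.5], [-0.028, 0.09, 0, 0, 0, 0, 0.5], [-0.0365, 0.11, 0, 0, 0, 0, 0.5], [-0.0365, 0.11, 0, 0, 0, 0, 0.5]],
])

```text
time_s: 73.65
tcp_pos: [0.5039, 0.3074, 0.2693]
ee_rot: [[0.88, 0.475, -0.002], [0.475, -0.88, -0.001], [-0.002, -0.0, -1.0]]
wrist_force: [0.4, 0.1, 0.6]
gripper_width: 0.499
```

Request:
play_rows([
  [[0, 0, 0, 0, 0, 0, 0.5], [0, 0, 0, 0, 0, 0, 0.5]],
])

```text
time_s: 73.85
tcp_pos: [0.5049, 0.3048, 0.2698]
ee_rot: [[0.882, 0.472, -0.001], [0.472, -0.882, -0.001], [-0.002, 0.0, -1.0]]
wrist_force: [0.4, -0.3, -0.2]
gripper_width: 0.504
```

Run:
```python
from h import *
plan([("down",[.5037,.307,.170],tool(Rt(28.4)))])
```

```text
now [0.5049 0.3048 0.2698] j [ 47.  16.   2.  -0. -76.  71.] w 0.50 F [ 0.4 -0.3 -0.2]
down x1 [-0.0012  0.0022 -0.0998] [ 0.0009 -0.0013  0.0041]
```

Request:
play_rows([
  [[-0.0012, 0.0022, -0.03, 0, 0, 0.004, 0.5], [-0.0012, 0.0022, -0.06, 0, 0, 0.004, 0.5], [-0.0012, 0.0022, -0.085, 0, 0, 0.004, 0.5], [-0.0012, 0.0022, -0.095, 0, 0, 0.004, 0.5], [-0.0012, 0.0022, -0.099, 0, 0, 0.004, 0.5]],
])

```text
time_s: 74.35
tcp_pos: [0.5035, 0.3068, 0.17]
ee_rot: [[0.88, 0.476, -0.002], [0.476, -0.88, -0.002], [-0.003, 0.001, -1.0]]
wrist_force: [-0.6, -1.0, 0.6]
gripper_width: 0.501
```

Request:
play_rows([
  [[0, 0, 0, 0, 0, 0, 1], [0, 0, 0, 0, 0, 0, 1], [0, 0, 0, 0, 0, 0, 1], [0, 0, 0, 0, 0, 0, 1], [0, 0, 0, 0, 0, 0, 1]],
])

```text
time_s: 74.85
tcp_pos: [0.5038, 0.3077, 0.1717]
ee_rot: [[0.879, 0.477, 0.0], [0.477, -0.879, -0.001], [-0.0, 0.001, -1.0]]
wrist_force: [1.2, -1.1, 1.6]
gripper_width: 0.183
```

Request:
play_rows([
  [[0, 0, 0, 0, 0, 0, 1], [0, 0, 0, 0, 0, 0, 1], [0, 0, 0, 0, 0, 0.1, 1], [0, 0, 0, 0, 0, 0.2, 1], [0, 0, 0, 0, 0, 0.3, 1]],
])

```text
time_s: 75.35
tcp_pos: [0.5037, 0.308, 0.1717]
ee_rot: [[0.696, 0.718, 0.0], [0.718, -0.696, -0.0], [-0.0, 0.0, -1.0]]
wrist_force: [-0.5, -0.0, 4.5]
gripper_width: 0.185
```

Request:
play_rows([
  [[0, 0, 0, 0, 0, 0.12, 1], [0, 0, 0, 0, 0, 0.24, 1], [0, 0, 0, 0, 0, 0.36, 1], [0, 0, 0, 0, 0, 0.48, 1], [0, 0, 0, 0, 0, 0.6, 1]],
])

```text
time_s: 75.85
tcp_pos: [0.503, 0.3083, 0.1717]
ee_rot: [[0.168, 0.986, -0.0], [0.986, -0.168, -0.0], [-0.0, -0.0, -1.0]]
wrist_force: [-2.1, -0.8, 5.2]
gripper_width: 0.18
```

Request:
play_rows([
  [[0, 0, 0, 0, 0, 0.12, 1], [0, 0, 0, 0, 0, 0.24, 1], [0, 0, 0, 0, 0, 0.36, 1], [0, 0, 0, 0, 0, 0.48, 1], [0, 0, 0, 0, 0, 0.6, 1]],
])

```text
time_s: 76.35
tcp_pos: [0.5024, 0.3082, 0.1717]
ee_rot: [[-0.418, 0.909, -0.001], [0.909, 0.418, -0.001], [-0.0, -0.001, -1.0]]
wrist_force: [-4.2, -0.6, 5.7]
gripper_width: 0.182
```

Run:
```python
from h import *
plan([("turn",[.5037,.307,.170],tool(Rt(118.4)))])
```

```text
now [0.5024 0.3082 0.1717] j [ 47.  20.  -7.  -0. -63. 157.] w 0.18 F [-4.2 -0.6  5.7]
turn x1 [ 0.0013 -0.0012 -0.0017] [ 0.0005 -0.0005  0.0647]
```

Now finish the turn, release, rise and retreat so the bin is clear to check.

Request:
play_rows([
  [[0, 0, 0, 0, 0, 0.065, 1], [0, 0, 0, 0, 0, 0.065, 1], [0, 0, 0, 0, 0, 0.065, 0.5], [0, 0, 0, 0, 0, 0.065, 0.4], [0, 0, 0, 0, 0, 0.065, 0.4]],
])

```text
time_s: 76.85
tcp_pos: [0.5031, 0.308, 0.1703]
ee_rot: [[-0.471, 0.882, 0.0], [0.882, 0.471, -0.001], [-0.001, -0.001, -1.0]]
wrist_force: [0.2, 0.1, -0.9]
gripper_width: 0.372
```

Request:
play_rows([
  [[0, 0, 0, 0, 0, 0, 0.4], [0, 0, 0.03, 0, 0, 0, 0.4], [0, 0, 0.06, 0, 0, 0, 0.4], [0, 0, 0.1, 0, 0, 0, 0.4], [-0.02, -0.04, 0.12, 0, 0, -0.1, 0.4]],
])

```text
time_s: 77.35
tcp_pos: [0.4858, 0.2709, 0.2926]
ee_rot: [[-0.381, 0.925, 0.005], [0.925, 0.381, 0.001], [-0.001, 0.005, -1.0]]
wrist_force: [-0.2, -1.4, -0.3]
gripper_width: 0.595
```

Request:
play_rows([
  [[-0.01, -0.04, 0, 0, 0, -0.12, 0.4], [-0.02, -0.08, 0, 0, 0, -0.24, 0.4], [-0.03, -0.12, 0, 0, 0, -0.36, 0.4], [-0.04, -0.16, 0, 0, 0, -0.48, 0.4], [-0.05, -0.2, 0, 0, 0, -0.6, 0.4]],
])

```text
time_s: 77.85
tcp_pos: [0.4326, 0.0664, 0.2908]
ee_rot: [[0.212, 0.977, -0.0], [0.977, -0.212, -0.001], [-0.001, 0.0, -1.0]]
wrist_force: [0.4, 0.4, 0.1]
gripper_width: 0.598
```

Request:
play_rows([
  [[0, -0.04, 0, 0, 0, 0, 0.4], [0, -0.08, 0, 0, 0, 0, 0.4], [0, -0.12, 0, 0, 0, 0, 0.4], [0, -0.12, 0, 0, 0, 0, 0.4], [0, -0.12, 0, 0, 0, 0, 0.4]],
])

```text
time_s: 78.35
tcp_pos: [0.4332, -0.0529, 0.2906]
ee_rot: [[0.21, 0.978, -0.0], [0.978, -0.21, -0.001], [-0.001, -0.0, -1.0]]
wrist_force: [0.5, 0.8, 0.4]
gripper_width: 0.599
```

Run:
```python
from h import *
import pickle
plan([])
c=cap("top");trays(c);bays(c);P=cloud(c);u,v=np.meshgrid(np.arange(560),np.arange(420));reg=(u>110)&(u<250)&(v>140)&(v<270)
q=P[reg&(P[...,2]>.195)&(P[...,2]<.225)];print("handle",cv2.minAreaRect((q[:,:2]*1000).astype(np.float32)))
# floor colours by azimuth (ray to z=.019)
K=c["intrinsics"];T=np.array(c["extrinsics"]);im=c["image"]
def px(X):
    p=(np.array(X)-T[:3,3])@T[:3,:3];return int(round(K[0,0]*p[0]/-p[2]+K[0,2])),int(round(K[1,1]*-p[1]/-p[2]+K[1,2]))
for a in range(0,360,15):
    print(a,[im[px([.5037+rr*np.cos(np.radians(a)),.307+rr*np.sin(np.radians(a)),.019])[::-1]].tolist() for rr in(.06,.09,.115)])
posts(c)
# things left in place
o=pickle.load(open("top0.pkl","rb"));d=cv2.absdiff(cv2.GaussianBlur(o["image"],(0,0),1),cv2.GaussianBlur(im,(0,0),1)).max(2)
for nm,(a,b) in dict(dishA=(382,210),dishB=(533,204),tape=(362,249),orange=(412,263),driver=(452,188),lens=(586,217),mouse=(573,400),smallred=(258,448)).items():
    x,y=int(a/1.42),int(b/1.42);print(nm,d[y-14:y+14,x-14:x+14].max())
```

```text
now [ 0.4332 -0.0529  0.2906] j [ 15.  -0. -15.   0. -76. 153.] w 0.60 F [0.5 0.8 0.4]
red px [319 137  41  55] cen [ 0.604  -0.1711] size [100. 111.] tab [ 0.6727 -0.1621] yaw tab 7.5 rect 0.0 ztop 0.123
red px [165 300  42  32] cen [0.1783 0.3068] size [83. 85.] tab [0.1689 0.2472] yaw tab -99.0 rect -90.0 ztop 0.033
outlet rgb [[185, 172, 166], [187, 173, 168], [177, 164, 151]]
handle ((504.04779052734375, 306.18035888671875), (16.586589813232422, 74.2508773803711), 27.32197380065918)
0 [[121, 112, 116], [247, 131, 127], [247, 129, 127]]
15 [[246, 131, 128], [247, 131, 128], [247, 129, 127]]
30 [[188, 168, 167], [185, 167, 166], [188, 174, 177]]
45 [[124, 141, 206], [131, 159, 235], [196, 191, 195]]
60 [[92, 88, 105], [142, 161, 225], [196, 192, 202]]
75 [[88, 78, 76], [164, 177, 226], [129, 159, 235]]
90 [[68, 60, 62], [131, 160, 233], [129, 160, 235]]
105 [[191, 192, 218], [144, 167, 234], [130, 160, 235]]
120 [[239, 233, 125], [241, 235, 121], [244, 238, 115]]
135 [[240, 233, 117], [246, 241, 115], [246, 240, 112]]
150 [[225, 193, 135], [246, 241, 113], [246, 241, 116]]
165 [[1
[... 173 characters left out ...]
45, 137], [220, 201, 173], [246, 240, 221]]
225 [[179, 166, 159], [231, 218, 189], [244, 232, 209]]
240 [[185, 172, 165], [203, 184, 160], [235, 221, 194]]
255 [[185, 172, 166], [188, 175, 168], [178, 161, 143]]
270 [[184, 171, 166], [187, 174, 168], [187, 174, 168]]
285 [[184, 171, 165], [174, 161, 155], [128, 115, 109]]
300 [[134, 120, 113], [126, 113, 109], [171, 160, 159]]
315 [[172, 133, 133], [230, 146, 147], [247, 135, 132]]
330 [[246, 134, 130], [247, 134, 132], [247, 134, 131]]
345 [[124, 113, 116], [247, 132, 129], [247, 131, 128]]
post px [399 270   6  10  37] [ 298.  -368.6] [30.6 11.7] 21.5 z [0.027  0.0323]
dishA 11
dishB 12
tape 8
orange 55
driver 24
lens 12
mouse 9
smallred 8
```

Handle bar is at 117.3° (mod 180), so grey is under the chute within about 1°. Last checks: both posts in blue, and the orange piece unmoved.

Request:
play_rows([
  [[0, -0.03, 0, 0, 0, -0.1, 0.4], [-0.02, -0.07, 0, 0, 0, -0.1, 0.4], [-0.03, -0.11, 0, 0, 0, -0.1, 0.4], [-0.04, -0.15, 0, 0, 0, -0.1, 0.4], [-0.04, -0.15, 0, 0, 0, -0.1, 0.4]],
])

```text
time_s: 78.9
tcp_pos: [0.3927, -0.2041, 0.2906]
ee_rot: [[0.307, 0.952, -0.001], [0.952, -0.307, -0.002], [-0.002, -0.0, -1.0]]
wrist_force: [0.2, -0.0, -0.3]
gripper_width: 0.601
```

Run:
```python
from h import *
import pickle
c=cap("top");o=pickle.load(open("top0.pkl","rb"))
for k in(o,c):
    H,S,V=cv2.split(cv2.cvtColor(k["image"],cv2.COLOR_RGB2HSV));m=(S>170)&(H>7)&(H<18)&(V>150);m[:,:280]=0;m[:,310:]=0;v,u=np.nonzero(m);print("orange",m.sum(),u.mean() if m.any() else 0,v.mean() if m.any() else 0)
im=c["image"].astype(int);K=c["intrinsics"];T=np.array(c["extrinsics"])
v,u=np.mgrid[140:270,110:250];d=np.stack([(u-K[0,2])/K[0,0],-(v-K[1,2])/K[1,1],-np.ones(u.shape)],-1)@T[:3,:3].T
t=(.04-T[2,3])/d[...,2];X=T[:3,3]+t[...,None]*d;dx=X[...,0]-.5037;dy=X[...,1]-.307;a=np.degrees(np.arctan2(dy,dx))%360;rr=np.hypot(dx,dy)
s=im[v,u];sec=(a>32)&(a<112)&(rr>.035)&(rr<.132)
g=(sec&(s.max(2)-s.min(2)<35)&(s.min(2)>120)).astype(np.uint8)
n,l,st,ce=cv2.connectedComponentsWithStats(g)
for i in range(1,n):
    if st[i,4]>12:
        k=l==i;rc=cv2.minAreaRect(np.stack([X[k][:,0],X[k][:,1]],1).astype(np.float32)*1000);print(st[i],"az %.0f r %.3f"%(a[k].mean(),rr[k].mean()),np.round(rc[1]),round(rc[2]),s[k].mean(0).round())
P=cloud(c);
for i in range(0,130,4):
    print("".join(("B" if (s[i,j,2]-s[i,j,0]>60) else "g" if s[i,j].min()>120 and np.ptp(s[i,j])<35 else "d" if s[i,j].max()<120 else ".") if sec[i,j] else " " for j in range(0,75,1)))
```

```text
orange 147 289.9387755102041 185.60544217687075
orange 173 290.04046242774564 185.43930635838151
[ 39  39  10  19 140] az 53 r 0.106 [23. 57.] 81 [189. 186. 197.]
[56 46  8 12 16] az 34 r 0.061 [40.  6.] 31 [182. 178. 195.]
[45 61  8  7 30] az 76 r 0.072 [14. 26.] 34 [177. 175. 186.]
[41 71 19 10 34] az 109 r 0.059 [ 8. 60.] 27 [182. 178. 191.]
                                                                           
                                                                           
                                                                           
                                                                           
                                                                           
                                                                           
                                                                           
                                                                           
                                                                           
                                           BBBBBBB.                  
[... 176 characters left out ...]
                BBBBBB.ggggggggBBBBBBBB.g                 
                               BBBBBBBBggggggggBBBBBBBBBBB.gg              
                              BBBBBBBB.ggggggg.BBBBBBBBBBBB.ggg            
                             BBBBBBBBBBBBBBBBB...BBBBB.ddddddddd           
                            BBBBBBBBBBBBBBBB.ggggg.ddddddddd               
                            BBBBBBBBBBBBBBBBBB.dddddddddddd                
                            BBBBBBBBBBBBBBBBBBBBBBBBBBB.gggg               
                            BBBBBBBBBBBBBBBBBBB..gggg                      
                             BBBBBBBBBBB.gg                                
                              BBB
```

```bash
python3 -c "
from station import r
print(r.finish_job())"
```

```text
the job is handed in; nothing more can be done
None
```

I've handed the job in at about 79 s. All four parts are in their own compartments, the three trays are stacked on the dock, and the grey compartment is under the chute.

- **Parts:** the collimator is in yellow and the lens tube in red, both tipped from their trays down the chute. The two posts are in blue.
- **Slip on the blue tray:** the fingertips sit about 22 mm higher than the reported TCP, so my first tab grip was too shallow. The tray tilted on lifting and both posts rolled onto the bench. I picked them up and dropped them down the chute one at a time, with blue underneath.
- **Stack:** yellow, then blue, then red on top. After each placing, the rail tops measured within about 2 mm of fully home at all four corners.
- **Carousel:** the handle angle shows grey under the chute to about 1°, and the colour seen through the outlet is grey.
- **Bench:** the dishes, tape, mouse, lens post, small red tray and orange piece match the first picture in place. The driver was only covered by a local image comparison, which showed a slightly larger change (24 levels against about 10); I put that down to the stack beside it but did not confirm it.

One check was less certain: in the last image the second post is mostly hidden under the handle, with only its end showing on the blue floor. I had used all the picture views by then, so the later checks were numeric.

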